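# Pry open the hardware case and stock it with jars

### The job

Use the pry blade in the slot at the front of the red case to lever its lid up, and swing the lid right open. Stand every jar of hardware that is on the bench upright inside the case, setting each down gently rather than dropping it, while the lid stays open; when all are in, close the lid fully. Leave the pry blade lying on its rubber mat and do not disturb the other things on the bench.

Things in the scene. Friction and masses are not known exactly. Their poses are not given: they have to be found in the camera images.
- case: red steel hardware case, fixed to the bench, 160 (its x) by 290 (its y) by 85 mm tall without the lid, walls and floor 5 mm thick, so inside it is 150 by 280 mm and the floor is 5 mm above its origin; origin: centre of its underside; -x is its front (faces about world -y), +x its back, where the lid is hinged; z up
- slot (a point): middle of the prying slot, on the outer face of the case's front wall: a notch 80 mm wide (case y) and 12 mm high between the wall (73 mm above the bench) and the underside of the closed lid (85 mm above the bench); the point is at 79 mm; axes as the case
- hinge (a point): middle of the lid's hinge line, at the top of the case's back wall, 85 mm above the bench; the hinge line runs along the case's y; axes as the case
- lid (a joint): hinge angle of the case's flat red lid (160 by 290 by 6 mm, flush with the case all round, no handle; a bright steel strip 80 mm long on its top marks the front edge over the prying slot): 0 shut, grows as the front edge rises, at most 1.75 (leaning back a little); the hinge is stiff, so the lid stays where it is left
- lid_front (a point): middle of the lid's front edge, on the underside; moves with the lid; its x points along the lid towards the hinge, its z out of the lid's upper face
- pry: pry blade, 190 mm long: wooden handle 95 by 22 mm, 24 mm high, and a flat steel blade 34 mm wide and 3 mm thick reaching 95 mm past it at half the handle's height; lies flat on the mat; origin: underside, at the handle's blade end; x points to the blade's tip, the handle lies from x = -95 mm to 0, y across, z up
- pry_tip (a point): middle of the pry blade's tip edge, 95 mm ahead of the pry blade's origin and 12 mm above its underside; axes as the pry blade
- mat: black rubber tool mat, fixed, 130 (its x) by 210 (its y) by 4 mm; origin: centre of its underside
- jar1: straight round clear plastic jar of small hardware with a black screw cap of the same width, 48 mm across, 56 mm tall, closed, heavy at the bottom, stands upright on the bench; origin: centre of its underside, z up. May be absent
- jar2: straight round clear plastic jar of small hardware with a black screw cap of the same width, 48 mm across, 56 mm tall, closed, heavy at the bottom, stands upright on the bench; origin: centre of its underside, z up. May be absent
- jar3: straight round clear plastic jar of small hardware with a black screw cap of the same width, 54 mm across, 50 mm tall, closed, heavy at the bottom, stands upright on the bench; origin: centre of its underside, z up. May be absent
- jar4: straight round clear plastic jar of small hardware with a black screw cap of the same width, 54 mm across, 50 mm tall, closed, heavy at the bottom, stands upright on the bench; origin: centre of its underside, z up. May be absent
- nut: big steel nut, about 46 mm across, 22 mm high. A bystander: leave it where it is. Origin: centre of its underside
- wrench: steel wrench lying flat, about 180 mm long. A bystander: leave it where it is. Origin: centre of its underside
- tape: yellow roll of tape lying flat, 90 mm across, 25 mm high. A bystander: leave it where it is. Origin: centre of its underside
- bottle: pink plastic bottle standing, 70 mm across, 190 mm tall. A bystander: leave it where it is. Origin: centre of its underside
- carton: small cardboard carton, 100 by 70 by 45 mm. A bystander: leave it where it is. Origin: centre of its underside
- elbow: brass pipe elbow lying flat, about 60 mm, 34 mm high. A bystander: leave it where it is. Origin: centre of its underside
- bolt: short thick steel bolt with a nut, lying, 82 mm long, 28 mm high. A bystander: leave it where it is. Origin: centre of its underside
Not all that is in view belongs to the job. What is shaped like the jar4 but purple is not meant.

How it is judged:
By the outcome, as a careful person would: the job done as asked, in the order asked, and still so for the second after the job is handed in, with the robot touching nothing.
Of jar1, jar2, jar3, jar4 only 2 to 4 are there at a start; the rules pass over those that are not, and their reading is None.
At some moment in a run one of jar1, jar2, jar3, jar4 may be knocked a few centimetres aside while the robot is not near it.
It also fails if it takes over 210 s, if anything falls off the work surface, if the arm or the gripper's body presses on something with over 40 N, if the wrist force passes 120 N, or if a joint passes its speed limit or range.

### The arm

A 6-joint arm with a two-finger parallel gripper is mounted at the origin on the work surface. World frame = base frame: x ahead of the robot, y to its left, z up, the work surface at z = 0. Lengths are in mm, angles in rad, forces in N, time in s.
With the tool pointing down it reaches from about 350 to 775 mm from the base axis. Payload 7.3 kg.
Tool frame: the origin (TCP) lies on the centre line of the jaws, within the pads' length; the fingertips stand 22 mm ahead of it and the grasp point (between the pads) lies 3 mm ahead of it; x points along the fingers, z is the direction in which the jaws open and shut, and the axes are right-handed (so a half turn about x gives the same grasp; the last joint's range is limited). The gripper opens to 92 mm and grips with 3 to 60 N. Pads are 19 mm wide; open, the fingers measure 130 mm over their backs; the gripper's body (75 mm by 190 mm) begins 47 mm behind the grasp point.
Start: joints at [-1.453, 0.342, 1.524, -0, 1.275, -0.146], TCP at [136.916, -506.85, 248.741] pointing down, gripper open.
Joint ranges: [-2.53, 2.53], [-0.77, 2.02], [0.04, 2.7], [-1, 4.14], [0.28, 2.66], [-3.11, 3.11]. Speed limits (rad/s): [2.57, 2.57, 3.14, 3.14, 3.14, 3.14].

### API

Orientations are given as [roll, pitch, yaw] about the fixed x, y, z axes, in that order (R = Rz(yaw) Ry(pitch) Rx(roll)).
In Python, from plant import readout, imaging, bot gives the robot as it stands.
- The arm moves only by the tool arm_command, never from a script. Its argument "plan" is a list of rows, each an object of numbers: "tx", "ty", "tz": the shift along the tool's x, y, z in cm; "wx", "wy", "wz": the turn, a rotation vector about the tool's x, y, z in rad; "jaw": the opening, from -1 (shut) to 1 (fully open). In form: [{"tx": .., "ty": .., "tz": .., "wx": .., "wy": .., "wz": .., "jaw": ..}, ...]. A call has 1 to 20 rows; each row shifts and turns the commanded pose from where the row before left it, along the tool's axes as they then stand; what a row does not reach is not made up. A row lasts 1/10 s, in which the tool goes at most 50 mm and 8.59 degrees, less where a joint would pass 70% of its speed; a pose out of reach is approached as far as the arm can. A call with a gripper value outside its range is refused whole. The fingers move at their own pace and stop on an object; the grip force is fixed at half the most. Time passes only in rows, so rows that do not move let the fingers close. It gives the time, the measured TCP pose, the force and the opening at its end, in the units of the state.
- readout.get_obs(): the state, without advancing time (a new reading comes with each control period).
- imaging.capture(name): name is "side" or "top"; returns the picture (420x560x3 uint8, blue, green, red); there is no depth.
- imaging.get_calibration(name): a dict with "fx", "fy", "cx", "cy" (pixels), "position" and "rotation" of the camera in the world. Camera axes: x right, y up, looking along -z (the intrinsics and any distortion apply to the point x, -y, -z); pixel columns grow to the right and rows downward; lengths in mm; the calibration is good to about 2 mm. A picture is of the moment at which its call begins. get_calibration takes no time and is no camera call.
- bot.close_job(): hands the job in, once; it reports no verdict.
The state is a dict: "time": time; "joint_positions": joint angles; "dq": joint speeds; "tau": joint torques, N m; "tool_pos": TCP position; "tcp_rot": TCP orientation; "contact_force": force on the tool from outside, world axes, zero at the start; "moment": the same for the moment, N m; "grip_width": finger opening in mm.
Only numpy, scipy, OpenCV 4.12 (cv2) and the standard library are available. Lean on these libraries where they do the work, as an engineer would, in place of code of your own. Each camera call takes 0.05 s, during which the arm holds its last target.

## Working session

There is one attempt and no reset: what is moved stays moved. The work goes in short steps, Python scripts to look and compute and a tool call to move; the robot and the scene stay as the last step left them, time stands still between calls to the robot, and variables do not carry over. Pictures are saved under pics/ and viewed, and the job is handed in when it is done.

Besides the shell and the picture viewer there is one more tool, called after "Call:" by a JSON object that holds its "method" and its "body", one argument or row to a line. arm_command: Moves the arm, as the interface text tells. Its arguments: {"type":"object","properties":{"plan":{"type":"array"}},"required":["plan"]}

```bash
ls; mkdir -p pics
python3 - <<'E'
from plant import readout, imaging, bot
import cv2
for n in ["side","top"]:
    im=imaging.capture(n); cv2.imwrite(f"pics/{n}0.png",im); 
    c=imaging.get_calibration(n); print(n,c)
print(readout.get_obs())
E
```

```text
pics
side {'fx': 535.5285188737281, 'fy': 535.5285188737281, 'cx': 285.7447116873548, 'cy': 208.26871275807028, 'position': array([504.81998139, 888.87626022, 896.14953462]), 'rotation': array([ 0.88015583, -0.00808322, -3.04592086])}
top {'fx': 435.09024855631895, 'fy': 435.09024855631895, 'cx': 277.6424803541313, 'cy': 211.54562129926632, 'position': array([ 483.95942898,  -99.56793708, 1121.71656157]), 'rotation': array([ 0.08007641,  0.00896036, -1.57770234])}
{'time': 0.1, 'joint_positions': array([-1.45300539e+00,  3.42640810e-01,  1.52489849e+00,  6.83257366e-06,
        1.27543008e+00, -1.45975682e-01]), 'dq': array([ 0.00043899, -0.00138528, -0.00225791,  0.00099356,  0.00101344,
        0.00067327]), 'tau': array([ 1.88042235e-03, -4.32004094e+01, -2.44695389e+01,  7.18342303e-02,
        5.25869080e-02, -5.24531765e-05]), 'tool_pos': array([ 136.87361493, -506.49994702,  248.1288311 ]), 'tcp_rot': array([2.99087102, 1.56941958, 1.68383933]), 'contact_force': array([-0.63047521,  0.58528396,  0.29618104]), 'moment': array([ 0.02802472,  0.02221608, -0.0352817 ]), 'grip_width': 91.89167494223197}
```

View pics/side0.png

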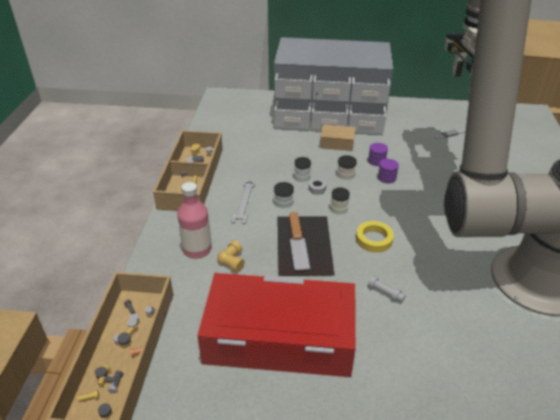

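View pics/top0.png

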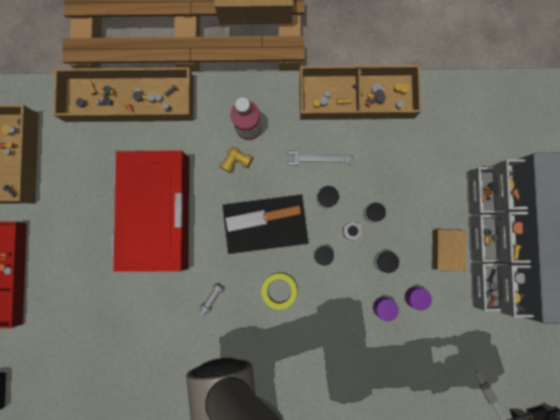

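```bash
cat > h.py <<'E'
import numpy as np, cv2
from scipy.spatial.transform import Rotation as Rn
from plant import readout, imaging, bot
C={n:imaging.get_calibration(n) for n in("side","top")}
def R(n): return Rn.from_euler('xyz',C[n]['rotation']).as_matrix()
def proj(n,P):
    c=C[n]; p=(np.atleast_2d(P)-c['position'])@R(n)
    return np.c_[c['fx']*p[:,0]/-p[:,2]+c['cx'], c['fy']*-p[:,1]/-p[:,2]+c['cy']]
def unproj(n,uv,z):
    c=C[n]; uv=np.atleast_2d(uv).astype(float)
    d=np.c_[(uv[:,0]-c['cx'])/c['fx'],-(uv[:,1]-c['cy'])/c['fy'],-np.ones(len(uv))]@R(n).T
    t=(z-c['position'][2])/d[:,2]
    return c['position']+d*t[:,None]
def crop(n,im,x0,y0,x1,y1,s,name):
    cv2.imwrite(f"pics/{name}.png",cv2.resize(im[y0:y1,x0:x1],None,fx=s,fy=s,interpolation=cv2.INTER_CUBIC))
E
python3 - <<'E'
from h import *
im=cv2.imread("pics/top0.png")
crop("top",im,100,130,320,290,3.6,"t_case")
crop("top",im,290,170,450,330,3.7,"t_jars")
im=cv2.imread("pics/side0.png")
crop("side",im,190,180,420,380,3,"s_case")
crop("side",im,260,140,420,260,5,"s_jars")
for z,uv in [(56,(328,197)),(56,(376,212)),(50,(324,256)),(50,(388,262))]:
    print(unproj("top",uv,z))
print(unproj("top",[(116,152),(182,152),(187,270),(115,270)],91))
E
```

```text
[[ 604.52051094 -214.81031167   56.        ]]
[[ 566.5914619  -331.79655497   56.        ]]
[[ 459.95744619 -203.32624752   50.        ]]
[[ 444.3252691  -359.30254622   50.        ]]
[[713.74504546 297.86123176  91.        ]
 [712.3301354  138.4018775   91.        ]
 [430.22553612 123.5790997   91.        ]
 [431.31919436 293.75837175  91.        ]]
```

View pics/t_case.png

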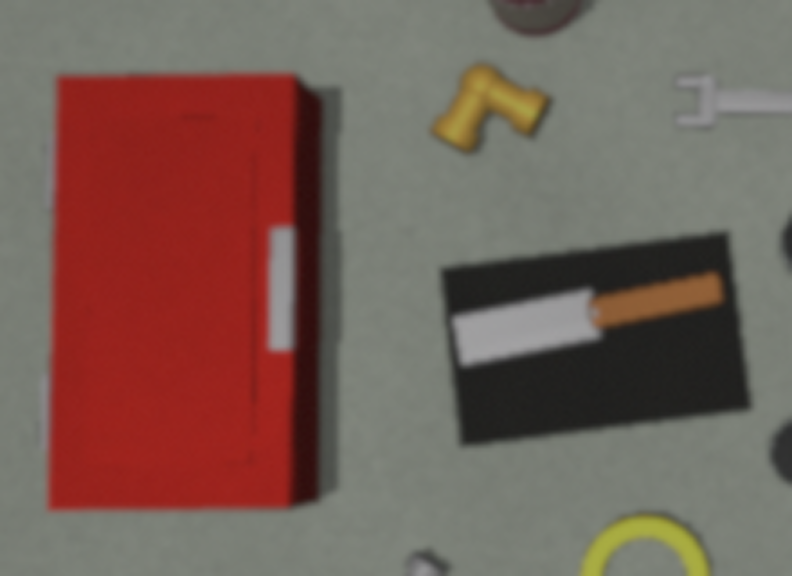

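View pics/t_jars.png

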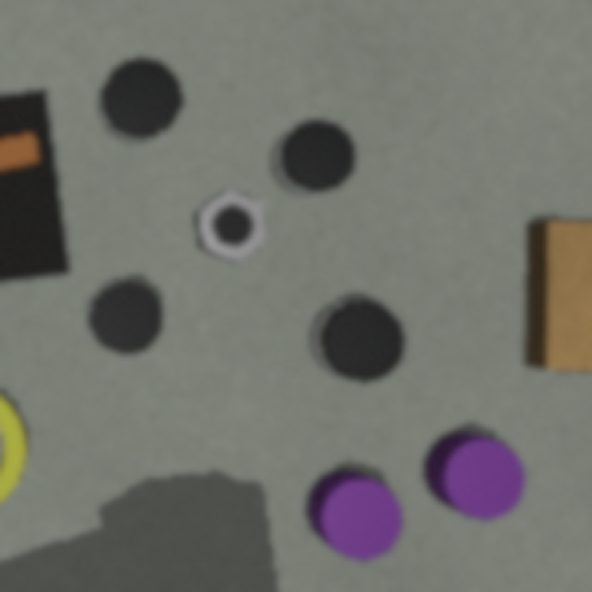

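View pics/s_case.png

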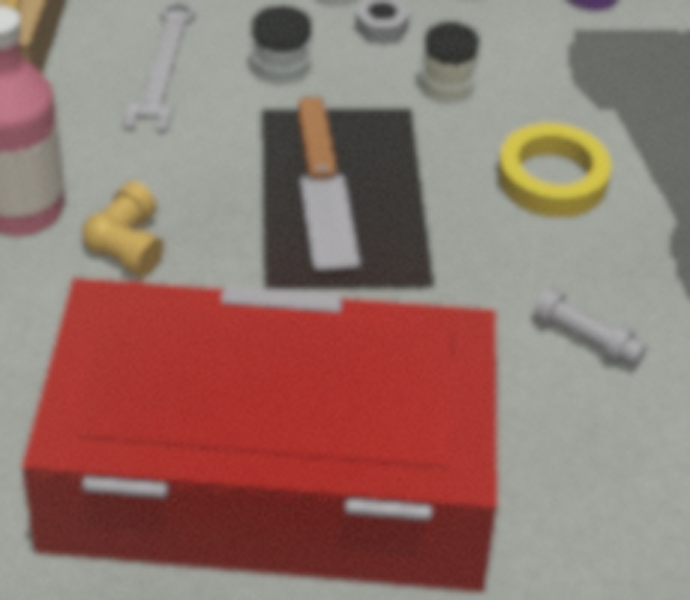

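View pics/s_jars.png

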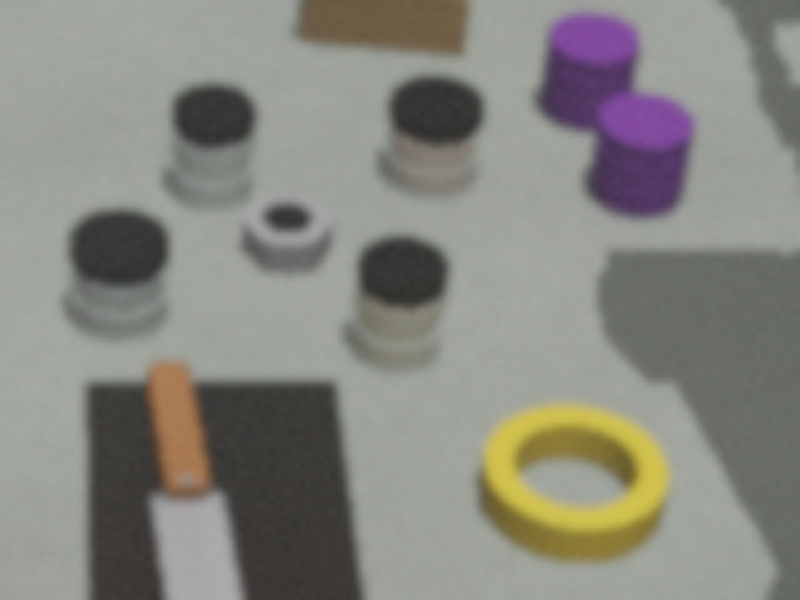

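```bash
cat >> h.py <<'E'
from scipy.optimize import least_squares
def cv(pts,s,o): return (np.array(pts,float)+.5)/s-.5+np.array(o)
def T2(x,y,a,L):
    L=np.atleast_2d(L).astype(float); c,s=np.cos(a),np.sin(a)
    return np.c_[x+c*L[:,0]-s*L[:,1], y+s*L[:,0]+c*L[:,1], L[:,2]]
def fit(obs,x0,verb=True):
    # obs: list of (cam, uv Nx2, local Nx3)
    f=lambda p:np.concatenate([(proj(n,T2(*p,l))-uv).ravel() for n,uv,l in obs])
    r=least_squares(f,x0,x_scale=[1,1,.01],loss='soft_l1'); 
    if verb:
        print("pose",np.round(r.x,3))
        for n,uv,l in obs: print(n,np.round(proj(n,T2(*r.x,l))-uv,2).tolist())
    return r.x
E
python3 - <<'E'
from h import *
h=91
# case local: front x=-80. yaw: case -x -> world -y => +x ->+y: yaw ~ pi/2; case +y -> world -x
top=cv([(58,76),(293,74),(293,505),(50,508)],3.6,(100,130))
lt=[(80,-145,h),(-80,-145,h),(-80,145,h),(80,145,h)]
side=cv([(75,280),(495,311),(495,505),(27,467),(35,550),(485,590)],3,(190,180))
ls=[(-80,-145,h),(-80,145,h),(80,145,h),(80,-145,h),(80,-145,0),(80,145,0)]
fit([("top",top,lt)],[570,210,1.57])
fit([("side",side,ls)],[570,210,1.57])
fit([("top",top,lt),("side",side,ls)],[570,210,1.57])
#pry local
top=cv([(452,317),(595,289),(602,338),(462,366),(722,273),(725,301)],3.6,(100,130))
lt=[(95,-17,16),(0,-17,16),(0,17,16),(95,17,16),(-95,-11,28),(-95,11,28)]
side=cv([(300,178),(344,176),(360,267),(314,270),(300,99),(323,97)],3,(190,180))
ls=[(0,-17,16),(0,17,16),(95,17,16),(95,-17,16),(-95,-11,28),(-95,11,28)]
fit([("top",top,lt)],[540,-90,1.8])
fit([("side",side,ls)],[540,-90,1.8])
fit([("top",top,lt),("side",side,ls)],[540,-90,1.8])
#mat: x 130 , y 210
top=cv([(441,270),(727,233),(750,408),(461,445)],3.6,(100,130))
lt=[(65,105,4),(65,-105,4),(-65,-105,4),(-65,105,4)]
side=cv([(262,110),(410,109),(434,287),(266,288)],3,(190,180))
ls=[(65,-105,4),(-65,-105,4),(-65,105,4),(65,105,4)]
fit([("top",top,lt)],[540,-90,.1])
fit([("side",side,ls)],[540,-90,.1])
E
```

```text
pose [573.558 218.54    1.578]
top [[-0.42, -0.48], [0.52, -0.97], [0.07, 0.59], [-0.14, 0.68]]
pose [573.793 217.759   1.572]
side [[-0.65, -1.41], [0.61, -1.13], [1.11, 0.1], [-1.85, -0.49], [0.07, 0.93], [0.08, 0.66]]
pose [573.73  218.128   1.575]
top [[-0.05, -0.65], [0.88, -0.94], [0.05, 0.63], [-0.16, 0.5]]
side [[-0.79, -1.16], [0.54, -1.14], [1.26, 0.11], [-1.79, -0.15], [0.12, 1.27], [0.22, 0.67]]
pose [559.116 -55.679   1.761]
top [[1.07, 0.06], [-2.1, 0.55], [-1.47, -0.0], [0.78, -0.47], [-0.2, -0.43], [0.71, 0.31]]
pose [560.205 -53.982   1.759]
side [[0.61, 1.85], [-0.01, 1.7], [-0.35, -0.19], [0.11, -0.27], [-0.7, -1.07], [0.29, -0.86]]
pose [559.711 -55.044   1.759]
top [[0.82, -0.23], [-2.34, 0.32], [-1.73, -0.23], [0.51, -0.76], [-0.44, -0.61], [0.46, 0.14]]
side [[0.85, 1.56], [0.23, 1.42], [-0.12, -0.51], [0.34, -0.59], [-0.45, -1.32], [0.54, -1.12]]
pose [ 5.42681e+02 -5.70030e+01  1.21000e-01]
top [[-0.75, -0.71], [0.4, -0.79], [0.7, 0.62], [-0.38, 0.82]]
pose [ 5.44118e+02 -5.62730e+01  1.22000e-01]
side [[-0.5, -0.26], [0.65, -0.46], [0.53, 0.01], [-0.66, 0.45]]
```

```bash
cat >> h.py <<'E'
def st():
    o=readout.get_obs(); M=Rn.from_euler('xyz',o['tcp_rot']).as_matrix()
    print("t %.1f tcp %s w %.1f F %s M %s q %s"%(o['time'],np.round(o['tool_pos'],1),o['grip_width'],np.round(o['contact_force'],1),np.round(o['moment'],2),np.round(o['joint_positions'],3)))
    return o['tool_pos'],M
def Mt(d,jaw):  # desired rot: tool x=d, tool z=jaw
    d=np.array(d,float)/np.linalg.norm(d); z=np.array(jaw,float); z-=z@d*d; z/=np.linalg.norm(z)
    return np.c_[d,np.cross(z,d),z]
def go(P,Mg=None):
    "print shift in tool axes (cm) and rotvec in tool axes from measured pose"
    p,M=st(); 
    print("shift cm (in current tool axes)",np.round(M.T@(np.array(P)-p)/10,2))
    if Mg is not None: print("rotvec",np.round(Rn.from_matrix(M.T@Mg).as_rotvec(),4))
E
python3 - <<'E'
from h import *
p,M=st(); print(np.round(M,3))
top=cv([(452,317),(462,366),(722,273),(725,301)],3.6,(100,130))
lt=[(95,-17,17.5),(95,17,17.5),(-95,-11,28),(-95,11,28)]
side=cv([(360,267),(314,270),(300,99),(323,97)],3,(190,180))
ls=[(95,17,17.5),(95,-17,17.5),(-95,-11,28),(-95,11,28)]
a=fit([("top",top,lt)],[540,-90,1.8])
b=fit([("side",side,ls)],[540,-90,1.8])
c=(a+b)/2
print(c, T2(*c,[(-25,0,16),(95,0,16)]))
d=np.array([np.cos(c[2]),np.sin(c[2]),0])
G=Mt([0,0,-1],[-d[1],d[0],0]); print(G)
print("flip"); go(T2(*c,[(-25,0,150)])[0],G)
go(T2(*c,[(-25,0,150)])[0],G@np.diag([1,-1,-1]))
E
```

```text
t 0.1 tcp [ 136.9 -506.5  248.1] w 91.9 F [-0.6  0.6  0.3] M [ 0.03  0.02 -0.04] q [-1.453  0.343  1.525  0.     1.275 -0.146]
[[-0.     0.965  0.261]
 [ 0.001  0.261 -0.965]
 [-1.     0.    -0.001]]
pose [558.736 -54.194   1.761]
top [[0.41, 0.19], [0.13, -0.32], [-0.79, -0.3], [0.12, 0.45]]
pose [559.63  -51.247   1.758]
side [[-0.19, 0.24], [0.23, 0.16], [-0.53, -0.36], [0.47, -0.16]]
[559.182973   -52.72051499   1.75974552] [[563.87864538 -77.27556867  16.        ]
 [541.33941795  40.58868897  16.        ]]
[[ 0.          0.1878269  -0.98220215]
 [ 0.         -0.98220215 -0.1878269 ]
 [-1.          0.          0.        ]]
flip
t 0.1 tcp [ 136.9 -506.5  248.1] w 91.9 F [-0.6  0.6  0.3] M [ 0.03  0.02 -0.04] q [-1.453  0.343  1.525  0.     1.275 -0.146]
shift cm (in current tool axes) [  9.86  52.41 -30.29]
rotvec [ 1.6456e+00 -1.2000e-03  1.0000e-03]
t 0.1 tcp [ 136.9 -506.5  248.1] w 91.9 F [-0.6  0.6  0.3] M [ 0.03  0.02 -0.04] q [-1.453  0.343  1.525  0.     1.275 -0.146]
shift cm (in current tool axes) [  9.86  52.41 -30.29]
rotvec [-1.496e+00 -9.000e-04 -1.200e-03]
```

Call:
{"method": "arm_command", "body": {
  "plan": [
    {"ty": 1.3,"tz": -0.75,"jaw": 0},
    {"ty": 2.6,"tz": -1.5,"jaw": 0},
    {"ty": 2.8,"tz": -1.6,"jaw": 0},
    {"ty": 2.8,"tz": -1.6,"jaw": 0},
    {"ty": 2.8,"tz": -1.6,"jaw": 0},
    {"ty": 2.8,"tz": -1.6,"jaw": 0},
    {"ty": 2.8,"tz": -1.6,"jaw": 0},
    {"ty": 2.8,"tz": -1.6,"jaw": 0},
    {"ty": 2.8,"tz": -1.6,"jaw": 0},
    {"ty": 2.8,"tz": -1.6,"jaw": 0},
    {"ty": 2.8,"tz": -1.6,"jaw": 0},
    {"ty": 2.8,"tz": -1.6,"jaw": 0},
    {"ty": 2.8,"tz": -1.6,"jaw": 0},
    {"ty": 2.8,"tz": -1.6,"jaw": 0},
    {"ty": 2.8,"tz": -1.6,"jaw": 0},
    {"ty": 2.8,"tz": -1.6,"jaw": 0},
    {"ty": 2.8,"tz": -1.6,"jaw": 0},
    {"ty": 2.8,"tz": -1.6,"jaw": 0},
    {"ty": 2.6,"tz": -1.6,"jaw": 0},
    {"ty": 1.1,"tz": -0.9,"jaw": 0}
  ]
}}

```text
invalid input at $.plan[0]: expected keys tx, ty, tz, wx, wy, wz, jaw
```

Call:
{"method": "arm_command", "body": {
  "plan": [
    {"wx": -0.125,"jaw": 0},
    {"wx": -0.125,"jaw": 0},
    {"wx": -0.125,"jaw": 0},
    {"wx": -0.125,"jaw": 0},
    {"wx": -0.125,"jaw": 0},
    {"wx": -0.125,"jaw": 0},
    {"wx": -0.125,"jaw": 0},
    {"wx": -0.125,"jaw": 0},
    {"wx": -0.125,"jaw": 0},
    {"wx": -0.125,"jaw": 0},
    {"wx": -0.125,"jaw": 0},
    {"wx": -0.12,"jaw": 0}
  ]
}}

```text
invalid input at $.plan[0]: expected keys tx, ty, tz, wx, wy, wz, jaw
```

Run:
```python
from h import *
c=[559.2,-52.7,1.76]
d=np.array([np.cos(c[2]),np.sin(c[2]),0])
G=Mt([0,0,-1],[d[1],-d[0],0])
go(T2(*c,[(-25,0,100)])[0],G)
im=imaging.capture("top"); cv2.imwrite("pics/t1.png",im)
im=imaging.capture("side"); cv2.imwrite("pics/s1.png",im)
```

```text
t 0.1 tcp [ 136.9 -506.5  248.1] w 91.9 F [-0.6  0.6  0.3] M [ 0.03  0.02 -0.04] q [-1.453  0.343  1.525  0.     1.275 -0.146]
shift cm (in current tool axes) [ 14.86  52.41 -30.29]
rotvec [-1.4962e+00 -9.0000e-04 -1.2000e-03]
```

View pics/t1.png

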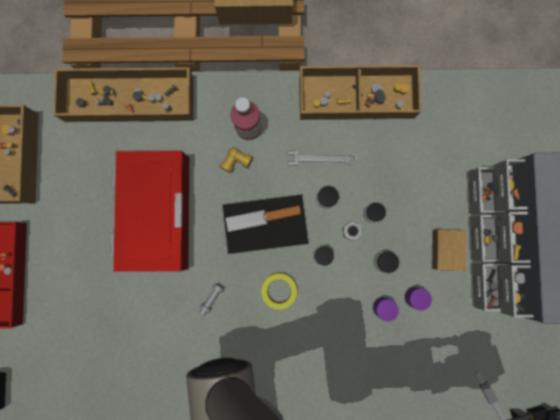

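View pics/s1.png

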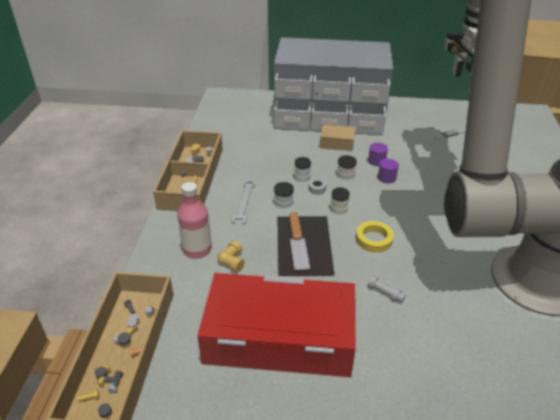

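Call:
{"method": "arm_command", "body": {
  "plan": [
    {"tx": 0,"ty": 1.3,"tz": -0.75,"wx": 0,"wy": 0,"wz": 0,"jaw": 0},
    {"tx": 0,"ty": 2.6,"tz": -1.5,"wx": 0,"wy": 0,"wz": 0,"jaw": 0},
    {"tx": 0,"ty": 2.8,"tz": -1.6,"wx": 0,"wy": 0,"wz": 0,"jaw": 0},
    {"tx": 0,"ty": 2.8,"tz": -1.6,"wx": 0,"wy": 0,"wz": 0,"jaw": 0},
    {"tx": 0,"ty": 2.8,"tz": -1.6,"wx": 0,"wy": 0,"wz": 0,"jaw": 0},
    {"tx": 0,"ty": 2.8,"tz": -1.6,"wx": 0,"wy": 0,"wz": 0,"jaw": 0},
    {"tx": 0,"ty": 2.8,"tz": -1.6,"wx": 0,"wy": 0,"wz": 0,"jaw": 0},
    {"tx": 0,"ty": 2.8,"tz": -1.6,"wx": 0,"wy": 0,"wz": 0,"jaw": 0},
    {"tx": 0,"ty": 2.8,"tz": -1.6,"wx": 0,"wy": 0,"wz": 0,"jaw": 0},
    {"tx": 0,"ty": 2.8,"tz": -1.6,"wx": 0,"wy": 0,"wz": 0,"jaw": 0},
    {"tx": 0,"ty": 2.8,"tz": -1.6,"wx": 0,"wy": 0,"wz": 0,"jaw": 0},
    {"tx": 0,"ty": 2.8,"tz": -1.6,"wx": 0,"wy": 0,"wz": 0,"jaw": 0},
    {"tx": 0,"ty": 2.8,"tz": -1.6,"wx": 0,"wy": 0,"wz": 0,"jaw": 0},
    {"tx": 0,"ty": 2.8,"tz": -1.6,"wx": 0,"wy": 0,"wz": 0,"jaw": 0},
    {"tx": 0,"ty": 2.8,"tz": -1.6,"wx": 0,"wy": 0,"wz": 0,"jaw": 0},
    {"tx": 0,"ty": 2.8,"tz": -1.6,"wx": 0,"wy": 0,"wz": 0,"jaw": 0},
    {"tx": 0,"ty": 2.8,"tz": -1.6,"wx": 0,"wy": 0,"wz": 0,"jaw": 0},
    {"tx": 0,"ty": 2.8,"tz": -1.6,"wx": 0,"wy": 0,"wz": 0,"jaw": 0},
    {"tx": 0,"ty": 2.6,"tz": -1.6,"wx": 0,"wy": 0,"wz": 0,"jaw": 0},
    {"tx": 0,"ty": 1.1,"tz": -0.9,"wx": 0,"wy": 0,"wz": 0,"jaw": 0}
  ]
}}

```text
time: 2.2
tool_pos: [564.5, -74.4, 248.4]
tcp_rot: [3.073, 1.57, 1.769]
contact_force: [-0.1, -0.3, -0.5]
grip_width: 45.9
```

Call:
{"method": "arm_command", "body": {
  "plan": [
    {"tx": 0,"ty": 0,"tz": 0,"wx": -0.125,"wy": 0,"wz": 0,"jaw": 0},
    {"tx": 0,"ty": 0,"tz": 0,"wx": -0.125,"wy": 0,"wz": 0,"jaw": 0},
    {"tx": 0,"ty": 0,"tz": 0,"wx": -0.125,"wy": 0,"wz": 0,"jaw": 0},
    {"tx": 0,"ty": 0,"tz": 0,"wx": -0.125,"wy": 0,"wz": 0,"jaw": 0},
    {"tx": 0,"ty": 0,"tz": 0,"wx": -0.125,"wy": 0,"wz": 0,"jaw": 0},
    {"tx": 0,"ty": 0,"tz": 0,"wx": -0.125,"wy": 0,"wz": 0,"jaw": 0},
    {"tx": 0,"ty": 0,"tz": 0,"wx": -0.125,"wy": 0,"wz": 0,"jaw": 0},
    {"tx": 0,"ty": 0,"tz": 0,"wx": -0.125,"wy": 0,"wz": 0,"jaw": 0},
    {"tx": 0,"ty": 0,"tz": 0,"wx": -0.125,"wy": 0,"wz": 0,"jaw": 0},
    {"tx": 0,"ty": 0,"tz": 0,"wx": -0.125,"wy": 0,"wz": 0,"jaw": 0},
    {"tx": 0,"ty": 0,"tz": 0,"wx": -0.125,"wy": 0,"wz": 0,"jaw": 0},
    {"tx": 0,"ty": 0,"tz": 0,"wx": -0.12,"wy": 0,"wz": 0,"jaw": 0}
  ]
}}

```text
time: 3.4
tool_pos: [562.9, -77.0, 248.7]
tcp_rot: [3.039, 1.57, -3.051]
contact_force: [-0.2, -0.1, 0.2]
grip_width: 45.9
```

Run:
```python
from h import *
c=[559.2,-52.7,1.76]
d=np.array([np.cos(c[2]),np.sin(c[2]),0])
G=Mt([0,0,-1],[d[1],-d[0],0])
go(T2(*c,[(-25,0,100)])[0],G)
im=imaging.capture("top"); cv2.imwrite("pics/t1.png",im)
im=imaging.capture("side"); cv2.imwrite("pics/s1.png",im)
```

```text
t 3.4 tcp [562.9 -77.  248.7] w 45.9 F [-0.2 -0.1  0.2] M [-0.02 -0.12  0.  ] q [-0.271  0.422  1.402 -0.     1.319 -0.464]
shift cm (in current tool axes) [14.87 -0.05  0.1 ]
rotvec [ 0.0037 -0.0006 -0.0001]
```

View pics/t1.png

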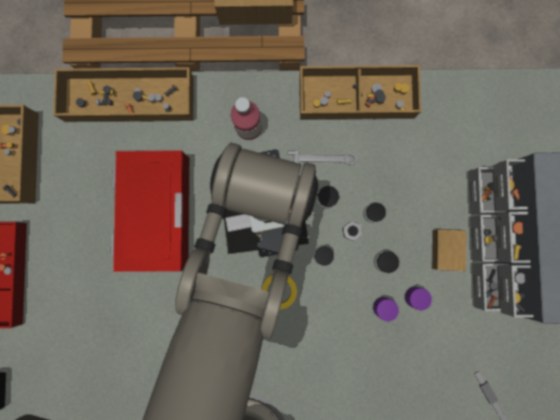

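View pics/s1.png

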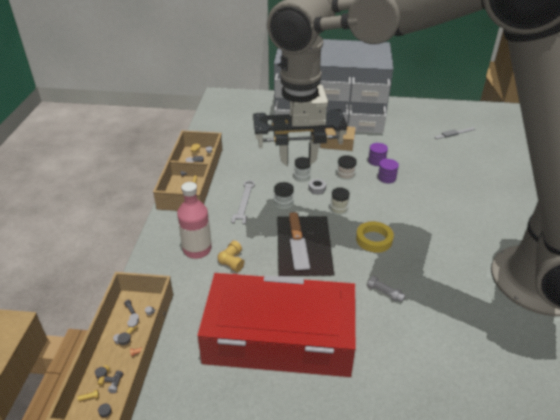

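Call:
{"method": "arm_command", "body": {
  "plan": [
    {"tx": 2,"ty": 0,"tz": 0.1,"wx": 0,"wy": 0,"wz": 0,"jaw": 0},
    {"tx": 3,"ty": 0,"tz": 0,"wx": 0,"wy": 0,"wz": 0,"jaw": 0},
    {"tx": 3,"ty": 0,"tz": 0,"wx": 0,"wy": 0,"wz": 0,"jaw": 0},
    {"tx": 3,"ty": 0,"tz": 0,"wx": 0,"wy": 0,"wz": 0,"jaw": 0},
    {"tx": 3,"ty": 0,"tz": 0,"wx": 0,"wy": 0,"wz": 0,"jaw": 0},
    {"tx": 2.5,"ty": 0,"tz": 0,"wx": 0,"wy": 0,"wz": 0,"jaw": 0},
    {"tx": 2,"ty": 0,"tz": 0,"wx": 0,"wy": 0,"wz": 0,"jaw": 0},
    {"tx": 1.5,"ty": 0,"tz": 0,"wx": 0,"wy": 0,"wz": 0,"jaw": 0},
    {"tx": 1,"ty": 0,"tz": 0,"wx": 0,"wy": 0,"wz": 0,"jaw": 0},
    {"tx": 0.5,"ty": 0,"tz": 0,"wx": 0,"wy": 0,"wz": 0,"jaw": 0},
    {"tx": 0.5,"ty": 0,"tz": 0,"wx": 0,"wy": 0,"wz": 0,"jaw": 0},
    {"tx": 0,"ty": 0,"tz": 0,"wx": 0,"wy": 0,"wz": 0,"jaw": 0},
    {"tx": 0,"ty": 0,"tz": 0,"wx": 0,"wy": 0,"wz": 0,"jaw": 0}
  ]
}}

```text
time: 4.8
tool_pos: [565.0, -77.1, 29.2]
tcp_rot: [-0.57, 1.57, -0.382]
contact_force: [-0.6, -0.5, 0.4]
grip_width: 46.0
```

Run:
```python
from h import *
go([563.9,-77.2,29])
im=imaging.capture("side"); crop("side",im,230,60,390,260,4,"s2")
```

```text
t 4.8 tcp [565.  -77.1  29.2] w 46.0 F [-0.6 -0.5  0.4] M [-0.   -0.17  0.06] q [-0.27   0.678  1.639 -0.     0.824 -0.458]
shift cm (in current tool axes) [ 0.02  0.01 -0.1 ]
```

View pics/s2.png

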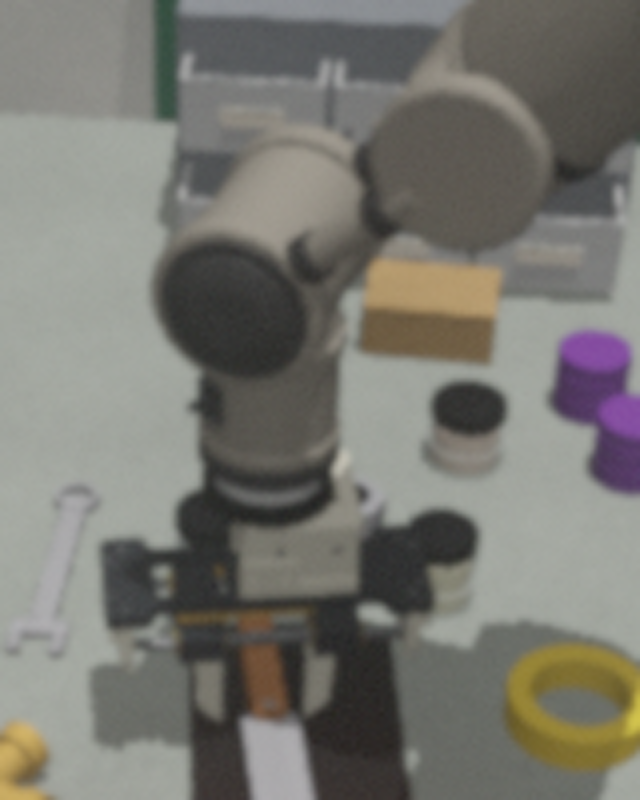

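Call:
{"method": "arm_command", "body": {
  "plan": [
    {"tx": 0,"ty": 0,"tz": -0.1,"wx": 0,"wy": 0,"wz": 0,"jaw": -1},
    {"tx": 0,"ty": 0,"tz": 0,"wx": 0,"wy": 0,"wz": 0,"jaw": -1},
    {"tx": 0,"ty": 0,"tz": 0,"wx": 0,"wy": 0,"wz": 0,"jaw": -1},
    {"tx": 0,"ty": 0,"tz": 0,"wx": 0,"wy": 0,"wz": 0,"jaw": -1},
    {"tx": 0,"ty": 0,"tz": 0,"wx": 0,"wy": 0,"wz": 0,"jaw": -1},
    {"tx": 0,"ty": 0,"tz": 0,"wx": 0,"wy": 0,"wz": 0,"jaw": -1},
    {"tx": 0,"ty": 0,"tz": 0,"wx": 0,"wy": 0,"wz": 0,"jaw": -1},
    {"tx": 0,"ty": 0,"tz": 0,"wx": 0,"wy": 0,"wz": 0,"jaw": -1},
    {"tx": -0.5,"ty": 0,"tz": 0,"wx": 0,"wy": 0,"wz": 0,"jaw": -1},
    {"tx": -1,"ty": 0,"tz": 0,"wx": 0,"wy": 0,"wz": 0,"jaw": -1},
    {"tx": -1.5,"ty": 0,"tz": 0,"wx": 0,"wy": 0,"wz": 0,"jaw": -1},
    {"tx": -2,"ty": 0,"tz": 0,"wx": 0,"wy": 0,"wz": 0,"jaw": -1},
    {"tx": -1.5,"ty": 0,"tz": 0,"wx": 0,"wy": 0,"wz": 0,"jaw": -1},
    {"tx": -0.5,"ty": 0,"tz": 0,"wx": 0,"wy": 0,"wz": 0,"jaw": -1},
    {"tx": 0,"ty": 0,"tz": 0,"wx": 0,"wy": 0,"wz": 0,"jaw": -1}
  ]
}}

```text
time: 6.35
tool_pos: [564.1, -77.3, 99.6]
tcp_rot: [-0.488, 1.569, -0.3]
contact_force: [-0.3, -0.5, -0.9]
grip_width: 21.9
```

Run:
```python
from h import *
# grasp offset: tcp in pry local at z: pry underside z=4 when TCP z~29 -> tip is 12+4=16 -> 13 below TCP ; tip ahead 120mm
# target: blade along case +x (yaw 1.575), tip at case local (-80-25, 0, 79)
a=1.575
P=T2(573.7,218.1,a,[(-80-25-120,0,79+13)])[0]
d=np.array([np.cos(a),np.sin(a),0])
print(P); go(P,Mt([0,0,-1],[d[1],-d[0],0]))
im=imaging.capture("side"); crop("side",im,200,60,400,260,4,"s3")
```

```text
[574.64582369  -6.89801203  92.        ]
t 6.3 tcp [564.1 -77.3  99.6] w 21.9 F [-0.3 -0.5 -0.9] M [-0.1  -0.14  0.02] q [-0.271  0.576  1.591 -0.     0.972 -0.459]
shift cm (in current tool axes) [0.76 6.72 2.35]
rotvec [0.1839 0.0018 0.0008]
```

View pics/s3.png

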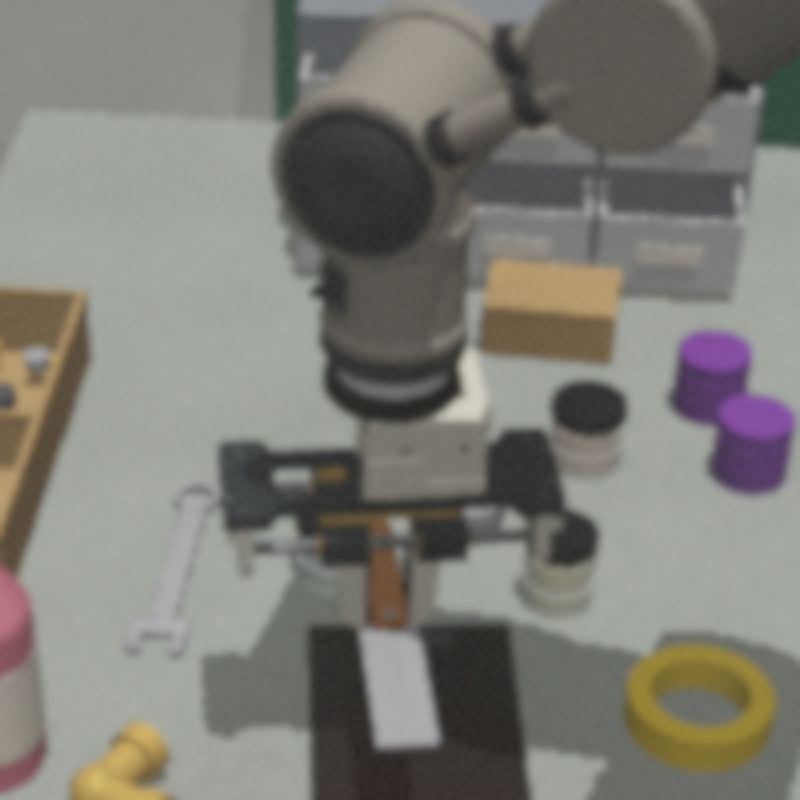

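Call:
{"method": "arm_command", "body": {
  "plan": [
    {"tx": 0,"ty": 0,"tz": 0,"wx": 0.06,"wy": 0,"wz": 0,"jaw": -1},
    {"tx": 0,"ty": 0,"tz": 0,"wx": 0.06,"wy": 0,"wz": 0,"jaw": -1},
    {"tx": 0,"ty": 0,"tz": 0,"wx": 0.064,"wy": 0.001,"wz": 0,"jaw": -1},
    {"tx": 0,"ty": 1,"tz": 0.2,"wx": 0,"wy": 0,"wz": 0,"jaw": -1},
    {"tx": 0,"ty": 2,"tz": 0.3,"wx": 0,"wy": 0,"wz": 0,"jaw": -1},
    {"tx": 0.4,"ty": 2,"tz": 0.4,"wx": 0,"wy": 0,"wz": 0,"jaw": -1},
    {"tx": 0.3,"ty": 1.5,"tz": 0.2,"wx": 0,"wy": 0,"wz": 0,"jaw": -1},
    {"tx": 0,"ty": 0.5,"tz": 0,"wx": 0,"wy": 0,"wz": 0,"jaw": -1},
    {"tx": 0,"ty": 0,"tz": 0,"wx": 0,"wy": 0,"wz": 0,"jaw": -1}
  ]
}}

```text
time: 7.3
tool_pos: [574.1, -6.3, 91.3]
tcp_rot: [-3.095, 1.569, -3.089]
contact_force: [0.5, -0.2, -1.4]
grip_width: 22.0
```

Run:
```python
from h import *
a=1.575
P=T2(573.7,218.1,a,[(-80-25-120,0,79+13)])[0]
d=np.array([np.cos(a),np.sin(a),0])
go(P,Mt([0,0,-1],[d[1],-d[0],0]))
im=imaging.capture("side"); crop("side",im,220,150,370,310,4.9,"s4")
im=imaging.capture("top"); crop("top",im,110,140,270,290,3.7,"t4")
p,M=st()
tip=p+M@np.array([13,120,0]); print(tip)
cor=np.array([p+M@np.array([13-1.5,120,s]) for s in(17,-17)])
print((proj("side",cor)-[220,150])*4.9,(proj("top",cor)-[110,140])*3.7)
```

```text
t 7.3 tcp [574.1  -6.3  91.3] w 22.0 F [ 0.5 -0.2 -1.4] M [-0.   -0.09 -0.02] q [-0.144  0.596  1.581 -0.     0.967 -0.15 ]
shift cm (in current tool axes) [-0.07 -0.06  0.06]
rotvec [ 0.0019 -0.0019  0.0001]
t 7.4 tcp [574.3  -7.5  91.7] w 22.0 F [ 0.   0.  -1.2] M [-0.08 -0.08  0.04] q [-1.460e-01  5.950e-01  1.581e+00 -1.000e-03  9.660e-01 -1.500e-01]
[573.78090937 112.45568727  78.63342381]
[[280.03452515 592.91753482]
 [359.30811802 598.58817958]] [[307.86012543 231.632851  ]
 [307.62646064 283.70732052]]
```

View pics/s4.png

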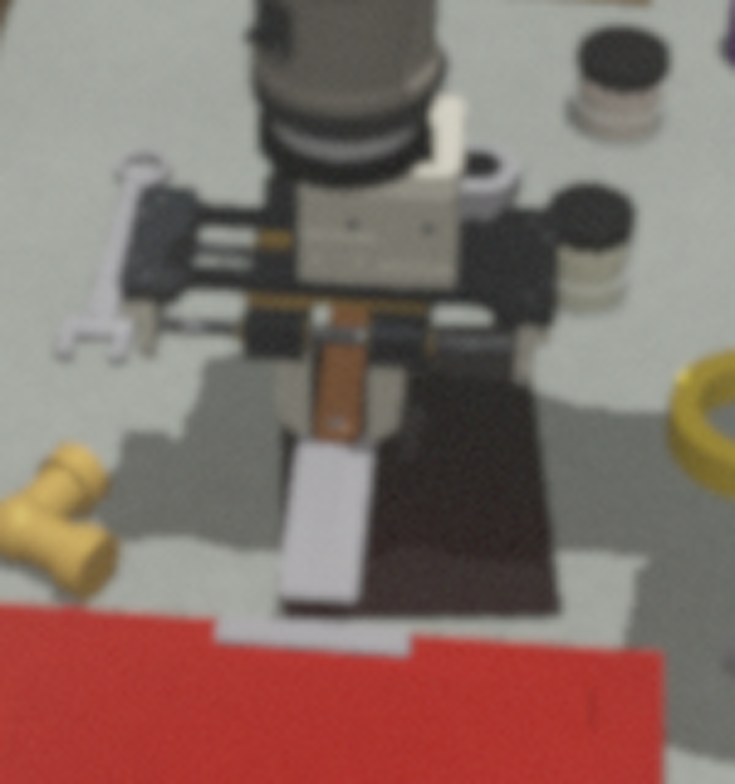

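View pics/t4.png

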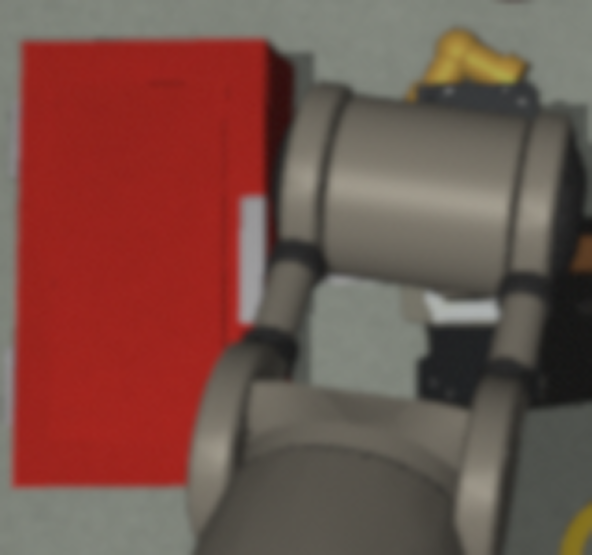

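Call:
{"method": "arm_command", "body": {
  "plan": [
    {"tx": 0,"ty": 0.5,"tz": 0,"wx": 0,"wy": 0,"wz": 0,"jaw": -1},
    {"tx": 0,"ty": 0.5,"tz": 0,"wx": 0,"wy": 0,"wz": 0,"jaw": -1},
    {"tx": 0,"ty": 0.5,"tz": 0,"wx": 0,"wy": 0,"wz": 0,"jaw": -1},
    {"tx": 0,"ty": 0.5,"tz": 0,"wx": 0,"wy": 0,"wz": 0,"jaw": -1},
    {"tx": 0,"ty": 0.5,"tz": 0,"wx": 0,"wy": 0,"wz": 0,"jaw": -1},
    {"tx": 0,"ty": 0.5,"tz": 0,"wx": 0,"wy": 0,"wz": 0,"jaw": -1},
    {"tx": 0,"ty": 0.5,"tz": 0,"wx": 0,"wy": 0,"wz": 0,"jaw": -1}
  ]
}}

```text
time: 8.1
tool_pos: [574.2, 28.3, 91.7]
tcp_rot: [-3.0, 1.57, -2.996]
contact_force: [0.0, -1.3, -1.5]
grip_width: 21.8
```

Run:
```python
from h import *
st()
im=imaging.capture("side"); crop("side",im,220,190,370,310,5,"s5")
```

```text
t 8.1 tcp [574.2  28.3  91.7] w 21.8 F [ 0.  -1.3 -1.5] M [ 0.03 -0.11 -0.02] q [-0.084  0.596  1.579 -0.     0.967 -0.088]
```

View pics/s5.png

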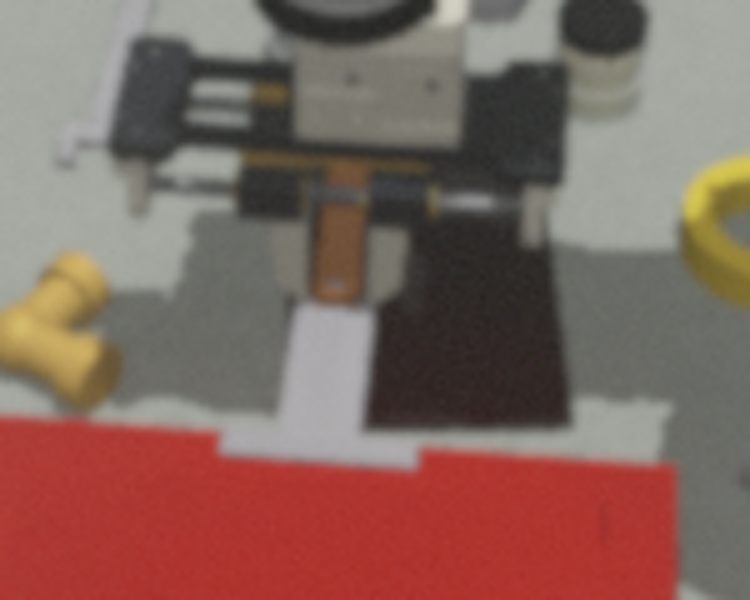

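Tip is entering the slot (blade disappears under the strip at crop (320,440)), almost no force. Continue to about 60 mm deep.

Call:
{"method": "arm_command", "body": {
  "plan": [
    {"tx": 0,"ty": 0.6,"tz": 0,"wx": 0,"wy": 0,"wz": 0,"jaw": -1},
    {"tx": 0,"ty": 0.8,"tz": 0,"wx": 0,"wy": 0,"wz": 0,"jaw": -1},
    {"tx": 0,"ty": 0.8,"tz": 0,"wx": 0,"wy": 0,"wz": 0,"jaw": -1},
    {"tx": 0,"ty": 0.8,"tz": 0,"wx": 0,"wy": 0,"wz": 0,"jaw": -1},
    {"tx": 0,"ty": 0.8,"tz": 0,"wx": 0,"wy": 0,"wz": 0,"jaw": -1},
    {"tx": 0,"ty": 0.8,"tz": 0,"wx": 0,"wy": 0,"wz": 0,"jaw": -1},
    {"tx": 0,"ty": 0.4,"tz": 0,"wx": 0,"wy": 0,"wz": 0,"jaw": -1},
    {"tx": 0,"ty": 0,"tz": 0,"wx": 0,"wy": 0,"wz": 0,"jaw": -1}
  ]
}}

```text
time: 8.95
tool_pos: [574.0, 78.5, 91.7]
tcp_rot: [-3.024, 1.57, -3.019]
contact_force: [-0.8, -0.7, -1.6]
grip_width: 21.8
```

Call:
{"method": "arm_command", "body": {
  "plan": [
    {"tx": 0.2,"ty": 0,"tz": 0,"wx": 0,"wy": 0,"wz": 0.03,"jaw": -1},
    {"tx": 0.2,"ty": 0,"tz": 0,"wx": 0,"wy": 0,"wz": 0.03,"jaw": -1},
    {"tx": 0.2,"ty": 0,"tz": 0,"wx": 0,"wy": 0,"wz": 0.03,"jaw": -1},
    {"tx": 0.2,"ty": 0,"tz": 0,"wx": 0,"wy": 0,"wz": 0.03,"jaw": -1},
    {"tx": 0.2,"ty": 0,"tz": 0,"wx": 0,"wy": 0,"wz": 0.03,"jaw": -1},
    {"tx": 0,"ty": 0,"tz": 0,"wx": 0,"wy": 0,"wz": 0,"jaw": -1}
  ]
}}

```text
time: 9.55
tool_pos: [573.8, 77.4, 81.0]
tcp_rot: [1.585, 1.421, 1.588]
contact_force: [0.7, -0.8, -3.0]
grip_width: 21.7
```

Run:
```python
from h import *
p,M=st(); print(p+M@np.array([13,120,0]),M[:,1])
im=imaging.capture("side"); crop("side",im,190,170,380,380,3.8,"s6")
```

```text
t 9.6 tcp [573.8  77.4  81. ] w 21.7 F [ 0.7 -0.8 -3. ] M [-0.58 -0.21 -0.02] q [-0.075  0.615  1.59   0.183  0.958 -0.185]
[573.47306051 198.01714069  86.09202953] [-0.00221705  0.98878195  0.14934972]
```

View pics/s6.png

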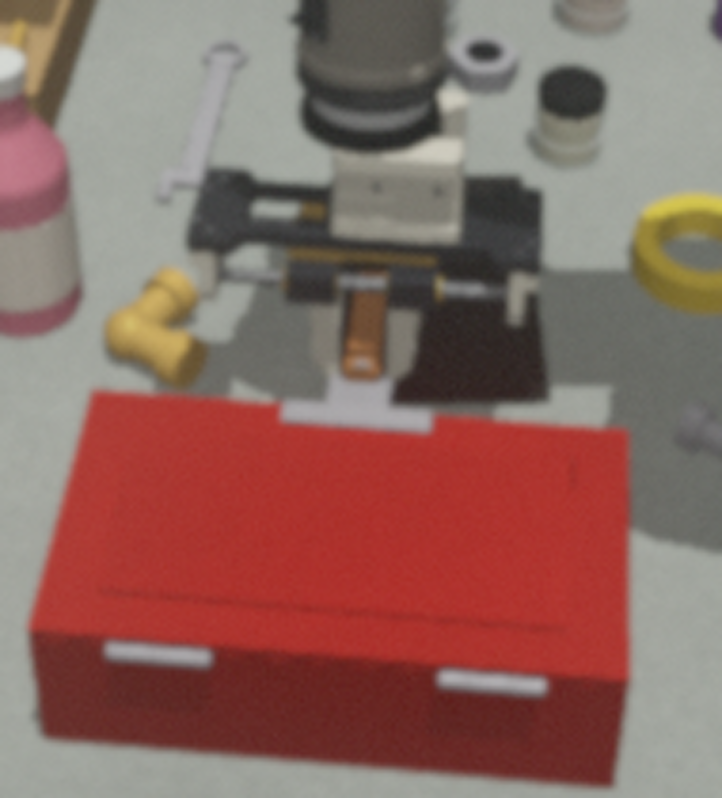

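Call:
{"method": "arm_command", "body": {
  "plan": [
    {"tx": 0.2,"ty": 0,"tz": 0,"wx": 0,"wy": 0,"wz": 0.03,"jaw": -1},
    {"tx": 0.2,"ty": 0,"tz": 0,"wx": 0,"wy": 0,"wz": 0.03,"jaw": -1},
    {"tx": 0.2,"ty": 0,"tz": 0,"wx": 0,"wy": 0,"wz": 0.03,"jaw": -1},
    {"tx": 0.2,"ty": 0,"tz": 0,"wx": 0,"wy": 0,"wz": 0.03,"jaw": -1},
    {"tx": 0.2,"ty": 0,"tz": 0,"wx": 0,"wy": 0,"wz": 0.03,"jaw": -1},
    {"tx": 0,"ty": 0,"tz": 0,"wx": 0,"wy": 0,"wz": 0,"jaw": -1}
  ]
}}

```text
time: 10.2
tool_pos: [573.8, 80.1, 71.5]
tcp_rot: [1.578, 1.271, 1.581]
contact_force: [0.5, -1.1, -3.2]
grip_width: 21.8
```

Run:
```python
from h import *
p,M=st(); print(p+M@np.array([13,120,0]),M[:,1])
im=imaging.capture("side"); crop("side",im,190,170,380,380,3.8,"s7")
```

```text
t 10.2 tcp [573.8  80.1  71.5] w 21.8 F [ 0.5 -1.1 -3.2] M [-0.59 -0.1   0.03] q [-0.146  0.641  1.607  0.36   0.973 -0.365]
[573.4042096  198.56646367  94.4274234 ] [-0.00266533  0.95549858  0.29498368]
```

View pics/s7.png

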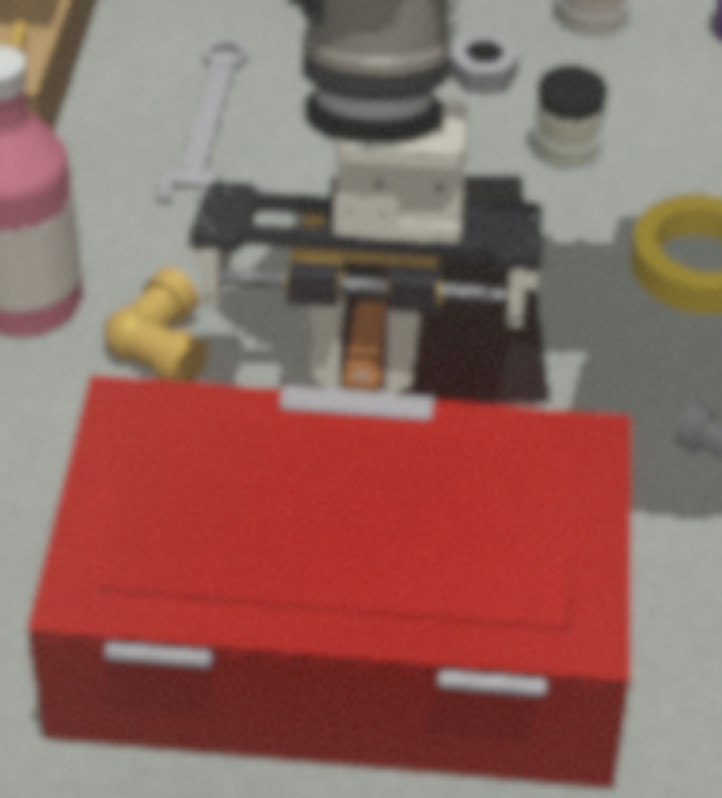

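Run:
```python
from h import *
p,M=st(); tip=p+M@np.array([11.5,120,0]); print(tip)
H=np.array([298.1,85]); v=tip[1:]-H; s=np.linalg.norm(v); th0=np.arctan2(v[1],-v[0]); print(s,th0)
prev=tip[1:]
for th in np.arange(th0+.1,1.72,.1):
    q=H+s*np.array([-np.cos(th),np.sin(th)]); d=M.T@np.array([0,*(q-prev)])/10; prev=q
    print(round(th,2),np.round(q),np.round(d,2))
```

```text
t 10.2 tcp [573.9  80.1  71.7] w 21.7 F [-0.4 -2.1 -3.2] M [-0.9  -0.09  0.02] q [-0.145  0.641  1.606  0.359  0.973 -0.364]
[573.45899188 198.17874051  95.99445628]
100.52430635235284 0.10959035556985118
0.21 [200. 106.] [-0.9   0.44 -0.  ]
0.31 [202. 116.] [-0.85  0.53 -0.  ]
0.41 [206. 125.] [-0.8   0.61 -0.  ]
0.51 [210. 134.] [-0.73  0.69  0.  ]
0.61 [216. 143.] [-0.66  0.76  0.  ]
0.71 [222. 150.] [-0.58  0.82  0.  ]
0.81 [229. 158.] [-0.49  0.88  0.  ]
0.91 [236. 164.] [-0.4   0.92  0.  ]
1.01 [245. 170.] [-0.31  0.96  0.  ]
1.11 [253. 175.] [-0.21  0.98  0.  ]
1.21 [263. 179.] [-0.11  1.    0.  ]
1.31 [272. 182.] [-0.01  1.    0.  ]
1.41 [282. 184.] [0.09 1.   0.  ]
1.51 [292. 185.] [0.19 0.99 0.  ]
1.61 [302. 185.] [0.28 0.96 0.  ]
1.71 [312. 185.] [0.38 0.93 0.  ]
```

Call:
{"method": "arm_command", "body": {
  "plan": [
    {"tx": -0.45,"ty": 0.2,"tz": 0,"wx": 0,"wy": 0,"wz": 0,"jaw": -1},
    {"tx": -0.45,"ty": 0.25,"tz": 0,"wx": 0,"wy": 0,"wz": 0,"jaw": -1},
    {"tx": -0.43,"ty": 0.25,"tz": 0,"wx": 0,"wy": 0,"wz": 0,"jaw": -1},
    {"tx": -0.43,"ty": 0.27,"tz": 0,"wx": 0,"wy": 0,"wz": 0,"jaw": -1},
    {"tx": -0.4,"ty": 0.3,"tz": 0,"wx": 0,"wy": 0,"wz": 0,"jaw": -1},
    {"tx": -0.4,"ty": 0.3,"tz": 0,"wx": 0,"wy": 0,"wz": 0,"jaw": -1},
    {"tx": -0.37,"ty": 0.35,"tz": 0,"wx": 0,"wy": 0,"wz": 0,"jaw": -1},
    {"tx": -0.37,"ty": 0.35,"tz": 0,"wx": 0,"wy": 0,"wz": 0,"jaw": -1},
    {"tx": 0,"ty": 0,"tz": 0,"wx": 0,"wy": 0,"wz": 0,"jaw": -1}
  ]
}}

```text
time: 11.15
tool_pos: [574.2, 93.0, 111.1]
tcp_rot: [1.571, 1.27, 1.575]
contact_force: [-0.8, -0.7, -1.9]
grip_width: 21.5
```

Run:
```python
from h import *
p,M=st(); print(p+M@np.array([11.5,120,0]),M[:,1])
im=imaging.capture("side"); crop("side",im,190,150,380,360,3.8,"s8")
```

```text
t 11.2 tcp [574.2  93.  111.1] w 21.5 F [-0.8 -0.7 -1.9] M [-0.43 -0.09  0.07] q [-0.124  0.587  1.576  0.346  1.045 -0.313]
[573.69591123 211.00089399 135.57101476] [-0.00418075  0.95521695  0.29587684]
```

View pics/s8.png

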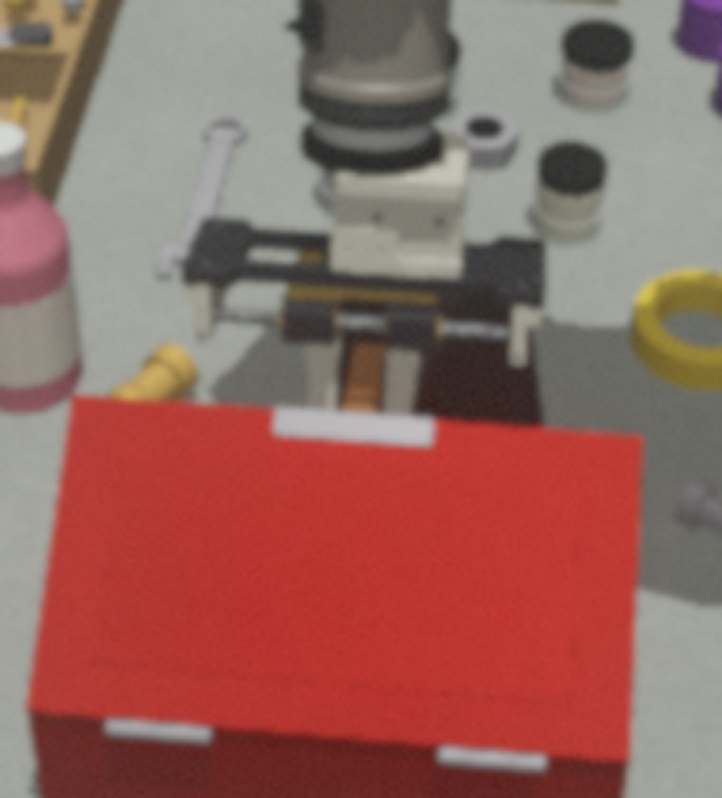

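Call:
{"method": "arm_command", "body": {
  "plan": [
    {"tx": -0.33,"ty": 0.38,"tz": 0,"wx": 0,"wy": 0,"wz": 0,"jaw": -1},
    {"tx": -0.33,"ty": 0.38,"tz": 0,"wx": 0,"wy": 0,"wz": 0,"jaw": -1},
    {"tx": -0.3,"ty": 0.4,"tz": 0,"wx": 0,"wy": 0,"wz": 0,"jaw": -1},
    {"tx": -0.3,"ty": 0.42,"tz": 0,"wx": 0,"wy": 0,"wz": 0,"jaw": -1},
    {"tx": -0.25,"ty": 0.44,"tz": 0,"wx": 0,"wy": 0,"wz": 0,"jaw": -1},
    {"tx": -0.25,"ty": 0.44,"tz": 0,"wx": 0,"wy": 0,"wz": 0,"jaw": -1},
    {"tx": -0.2,"ty": 0.46,"tz": 0,"wx": 0,"wy": 0,"wz": 0,"jaw": -1},
    {"tx": -0.2,"ty": 0.46,"tz": 0,"wx": 0,"wy": 0,"wz": 0,"jaw": -1},
    {"tx": -0.15,"ty": 0.48,"tz": 0,"wx": 0,"wy": 0,"wz": 0,"jaw": -1},
    {"tx": -0.15,"ty": 0.48,"tz": 0,"wx": 0,"wy": 0,"wz": 0,"jaw": -1},
    {"tx": -0.1,"ty": 0.49,"tz": 0,"wx": 0,"wy": 0,"wz": 0,"jaw": -1},
    {"tx": -0.1,"ty": 0.49,"tz": 0,"wx": 0,"wy": 0,"wz": 0,"jaw": -1},
    {"tx": -0.05,"ty": 0.5,"tz": 0,"wx": 0,"wy": 0,"wz": 0,"jaw": -1},
    {"tx": -0.05,"ty": 0.5,"tz": 0,"wx": 0,"wy": 0,"wz": 0,"jaw": -1},
    {"tx": 0,"ty": 0.5,"tz": 0,"wx": 0,"wy": 0,"wz": 0,"jaw": -1},
    {"tx": 0,"ty": 0.5,"tz": 0,"wx": 0,"wy": 0,"wz": 0,"jaw": -1},
    {"tx": 0.05,"ty": 0.5,"tz": 0,"wx": 0,"wy": 0,"wz": 0,"jaw": -1},
    {"tx": 0.05,"ty": 0.5,"tz": 0,"wx": 0,"wy": 0,"wz": 0,"jaw": -1},
    {"tx": 0,"ty": 0,"tz": 0,"wx": 0,"wy": 0,"wz": 0,"jaw": -1}
  ]
}}

```text
time: 13.1
tool_pos: [573.6, 165.0, 160.3]
tcp_rot: [1.574, 1.27, 1.579]
contact_force: [0.2, -0.1, -1.4]
grip_width: 21.9
```

Run:
```python
from h import *
p,M=st(); print(p+M@np.array([11.5,120,0]),M[:,1])
im=imaging.capture("side"); cv2.imwrite("pics/s9.png",im)
```

```text
t 13.1 tcp [573.6 165.  160.3] w 21.9 F [ 0.2 -0.1 -1.4] M [-0.19 -0.15  0.02] q [ 0.002  0.535  1.511  0.335  1.12  -0.154]
[573.05346074 283.07137883 184.83842915] [-0.00429401  0.95517612  0.29600698]
```

View pics/s9.png

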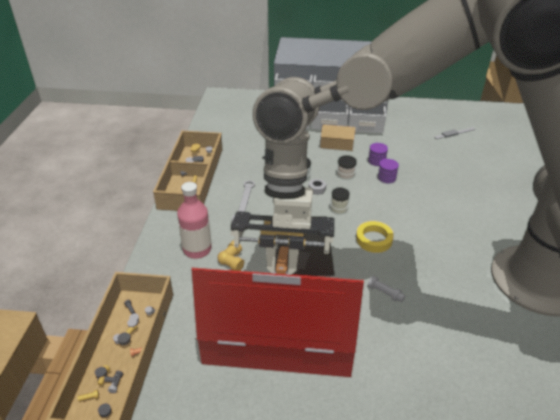

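Call:
{"method": "arm_command", "body": {
  "plan": [
    {"tx": 0.1,"ty": 0.49,"tz": 0,"wx": 0,"wy": 0,"wz": 0,"jaw": -1},
    {"tx": 0.1,"ty": 0.49,"tz": 0,"wx": 0,"wy": 0,"wz": 0,"jaw": -1},
    {"tx": 0.14,"ty": 0.48,"tz": 0,"wx": 0,"wy": 0,"wz": 0,"jaw": -1},
    {"tx": 0.14,"ty": 0.48,"tz": 0,"wx": 0,"wy": 0,"wz": 0,"jaw": -1},
    {"tx": 0.19,"ty": 0.47,"tz": 0,"wx": 0,"wy": 0,"wz": 0,"jaw": -1},
    {"tx": 0.19,"ty": 0.45,"tz": 0,"wx": 0,"wy": 0,"wz": 0,"jaw": -1},
    {"tx": 0,"ty": 0,"tz": 0,"wx": 0,"wy": 0,"wz": 0,"jaw": -1}
  ]
}}

```text
time: 13.85
tool_pos: [573.5, 194.9, 160.3]
tcp_rot: [1.574, 1.27, 1.579]
contact_force: [0.3, -0.2, -0.7]
grip_width: 21.8
```

Call:
{"method": "arm_command", "body": {
  "plan": [
    {"tx": 0,"ty": -1,"tz": 0,"wx": 0,"wy": 0,"wz": 0,"jaw": -1},
    {"tx": 0,"ty": -2,"tz": 0,"wx": 0,"wy": 0,"wz": 0,"jaw": -1},
    {"tx": 0,"ty": -3,"tz": 0,"wx": 0,"wy": 0,"wz": 0,"jaw": -1},
    {"tx": 0,"ty": -3,"tz": 0,"wx": 0,"wy": 0,"wz": 0,"jaw": -1}
  ]
}}

```text
time: 14.25
tool_pos: [573.9, 106.7, 133.4]
tcp_rot: [1.573, 1.271, 1.577]
contact_force: [2.1, -0.3, -1.5]
grip_width: 21.8
```

Run:
```python
from h import *
p,M=st(); print(p+M@np.array([11.5,120,0]),M[:,1])
im=imaging.capture("side"); cv2.imwrite("pics/s10.png",im)
im=imaging.capture("top"); cv2.imwrite("pics/t10.png",im)
```

```text
t 14.2 tcp [573.9 106.7 133.4] w 21.8 F [ 2.1 -0.3 -1.5] M [-0.28 -0.13  0.03] q [-0.1    0.559  1.554  0.339  1.086 -0.272]
[573.33423591 224.76549628 157.90707303] [-0.00421309  0.95534421  0.29546522]
```

View pics/s10.png

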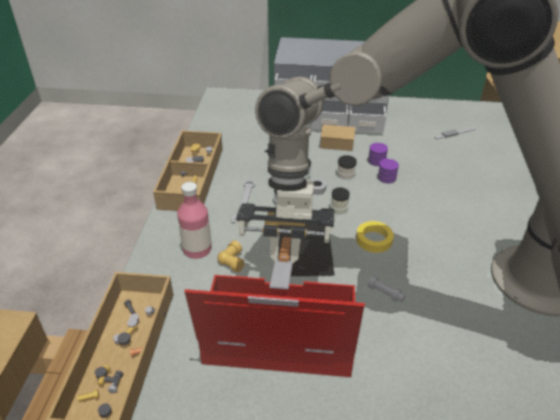

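View pics/t10.png

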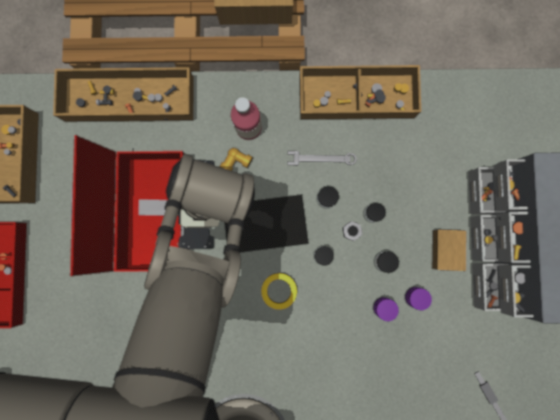

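Call:
{"method": "arm_command", "body": {
  "plan": [
    {"tx": -0.7,"ty": -2.2,"tz": 0,"wx": 0,"wy": 0,"wz": 0,"jaw": -1},
    {"tx": -0.7,"ty": -2.2,"tz": 0,"wx": 0,"wy": 0,"wz": 0,"jaw": -1},
    {"tx": -0.7,"ty": -2.2,"tz": 0,"wx": 0,"wy": 0,"wz": 0,"jaw": -1},
    {"tx": -0.7,"ty": -2.2,"tz": 0,"wx": 0,"wy": 0,"wz": 0,"jaw": -1},
    {"tx": -0.7,"ty": -2.2,"tz": 0,"wx": 0,"wy": 0,"wz": 0,"jaw": -1},
    {"tx": -0.7,"ty": -2.2,"tz": 0,"wx": 0,"wy": 0,"wz": 0,"jaw": -1},
    {"tx": -0.7,"ty": -2.2,"tz": 0,"wx": 0,"wy": 0,"wz": 0,"jaw": -1},
    {"tx": -0.5,"ty": -2.2,"tz": 0,"wx": 0,"wy": 0,"wz": 0,"jaw": -1},
    {"tx": 0,"ty": 0,"tz": 0,"wx": 0,"wy": 0,"wz": -0.1,"jaw": -1},
    {"tx": 0,"ty": 0,"tz": 0,"wx": 0,"wy": 0,"wz": -0.1,"jaw": -1},
    {"tx": 0,"ty": 0,"tz": 0,"wx": 0,"wy": 0,"wz": -0.1,"jaw": -1},
    {"tx": 0,"ty": 0,"tz": 0,"wx": -0.09,"wy": 0,"wz": 0,"jaw": -1},
    {"tx": 0,"ty": 0,"tz": 0,"wx": -0.09,"wy": 0,"wz": 0,"jaw": -1},
    {"tx": 0,"ty": 0,"tz": 0,"wx": 0,"wy": 0,"wz": 0,"jaw": -1}
  ]
}}

```text
time: 15.75
tool_pos: [574.7, -75.8, 133.5]
tcp_rot: [2.613, 1.57, 2.798]
contact_force: [0.6, -0.1, -2.1]
grip_width: 21.6
```

Run:
```python
from h import *
c=[559.2,-52.7,1.76]
d=np.array([np.cos(c[2]),np.sin(c[2]),0])
go([564,-77,60],Mt([0,0,-1],[d[1],-d[0],0]))
im=imaging.capture("side"); crop("side",im,190,80,380,290,3.8,"s11")
p,M=st()
cor=np.array([p+M@np.array([13-1.5,120,s]) for s in(17,-17)])
print((proj("side",cor)-[190,80])*3.8)
```

```text
t 15.8 tcp [574.7 -75.8 133.5] w 21.6 F [ 0.6 -0.1 -2.1] M [ 0.01 -0.1   0.01] q [-0.263  0.551  1.525  0.     1.066 -0.448]
shift cm (in current tool axes) [ 7.35  0.08 -1.07]
rotvec [-0.0042 -0.0007 -0.0004]
t 15.8 tcp [574.7 -76.  133.5] w 21.9 F [-0.8 -0.2 -0.8] M [-0.06 -0.13  0.01] q [-0.264  0.552  1.525 -0.     1.066 -0.446]
[[381.21056286 590.16115097]
 [441.22526553 586.97027975]]
```

View pics/s11.png

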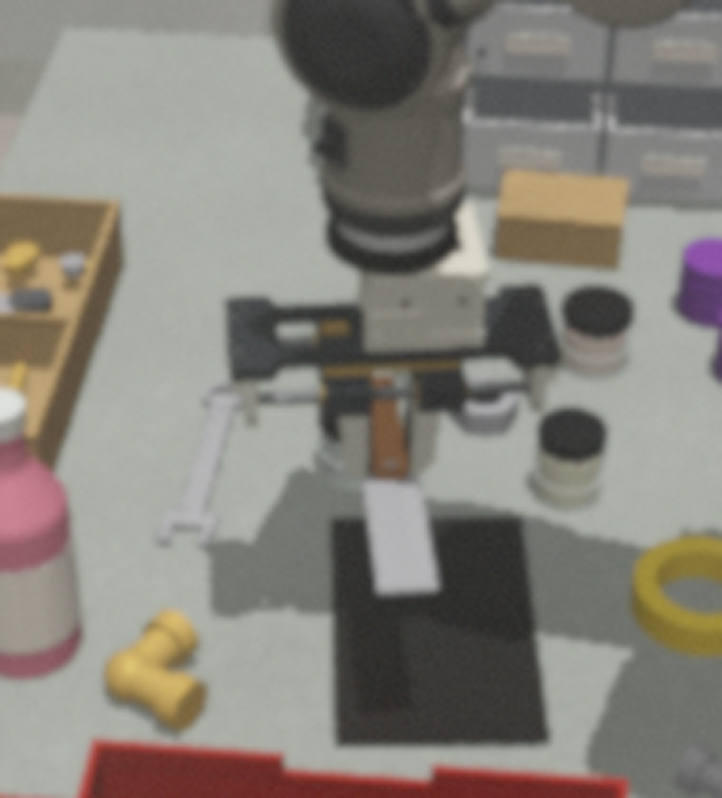

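Call:
{"method": "arm_command", "body": {
  "plan": [
    {"tx": 1.5,"ty": 0,"tz": -0.5,"wx": 0,"wy": 0,"wz": 0,"jaw": -1},
    {"tx": 2,"ty": 0,"tz": -0.5,"wx": 0,"wy": 0,"wz": 0,"jaw": -1},
    {"tx": 2,"ty": 0,"tz": 0,"wx": 0,"wy": 0,"wz": 0,"jaw": -1},
    {"tx": 2,"ty": 0,"tz": 0,"wx": 0,"wy": 0,"wz": 0,"jaw": -1},
    {"tx": 1,"ty": 0,"tz": 0,"wx": 0,"wy": 0,"wz": 0,"jaw": -1},
    {"tx": 0.7,"ty": 0,"tz": 0,"wx": 0,"wy": 0,"wz": 0,"jaw": -1},
    {"tx": 0.5,"ty": 0,"tz": 0,"wx": 0,"wy": 0,"wz": 0,"jaw": -1},
    {"tx": 0.3,"ty": 0,"tz": 0,"wx": 0,"wy": 0,"wz": 0,"jaw": -1},
    {"tx": 0.25,"ty": 0,"tz": 0,"wx": 0,"wy": 0,"wz": 0,"jaw": -1},
    {"tx": 0.15,"ty": 0,"tz": 0,"wx": 0,"wy": 0,"wz": 0,"jaw": -1},
    {"tx": 0,"ty": 0,"tz": 0,"wx": 0,"wy": 0,"wz": 0,"jaw": -1}
  ]
}}

```text
time: 16.9
tool_pos: [564.8, -78.0, 29.5]
tcp_rot: [-3.101, 1.57, -2.917]
contact_force: [-0.6, 0.0, -1.1]
grip_width: 21.8
```

Call:
{"method": "arm_command", "body": {
  "plan": [
    {"tx": 0.04,"ty": 0,"tz": 0,"wx": 0,"wy": 0,"wz": 0,"jaw": -1},
    {"tx": 0,"ty": 0,"tz": 0,"wx": 0,"wy": 0,"wz": 0,"jaw": -0.3},
    {"tx": 0,"ty": 0,"tz": 0,"wx": 0,"wy": 0,"wz": 0,"jaw": 0},
    {"tx": 0,"ty": 0,"tz": 0,"wx": 0,"wy": 0,"wz": 0,"jaw": 0},
    {"tx": 0,"ty": 0,"tz": 0,"wx": 0,"wy": 0,"wz": 0,"jaw": 0},
    {"tx": -1,"ty": 0,"tz": 0,"wx": 0,"wy": 0,"wz": 0,"jaw": 0},
    {"tx": -2,"ty": 0,"tz": 0,"wx": 0,"wy": 0,"wz": 0,"jaw": 0},
    {"tx": -3,"ty": 0,"tz": 0,"wx": 0,"wy": 0,"wz": 0,"jaw": 0.7},
    {"tx": -3,"ty": 0,"tz": 0,"wx": 0,"wy": 0,"wz": 0,"jaw": 0.7},
    {"tx": -3,"ty": 0,"tz": 0,"wx": 0,"wy": 0,"wz": 0,"jaw": 0.7},
    {"tx": -3,"ty": 0,"tz": 0,"wx": 0,"wy": 0,"wz": 0,"jaw": 0.7}
  ]
}}

```text
time: 18.0
tool_pos: [564.8, -77.9, 181.1]
tcp_rot: [-2.4, 1.57, -2.216]
contact_force: [0.5, -0.5, 0.1]
grip_width: 73.2
```

Run:
```python
from h import *
st()
im=imaging.capture("side"); cv2.imwrite("pics/s12.png",im); crop("side",im,240,140,420,280,4.2,"s12c")
im=imaging.capture("top"); cv2.imwrite("pics/t12.png",im)
```

```text
t 18.0 tcp [564.8 -77.9 181.1] w 73.2 F [ 0.5 -0.5  0.1] M [-0.06 -0.14  0.02] q [-0.271  0.484  1.497 -0.     1.161 -0.455]
```

View pics/s12c.png

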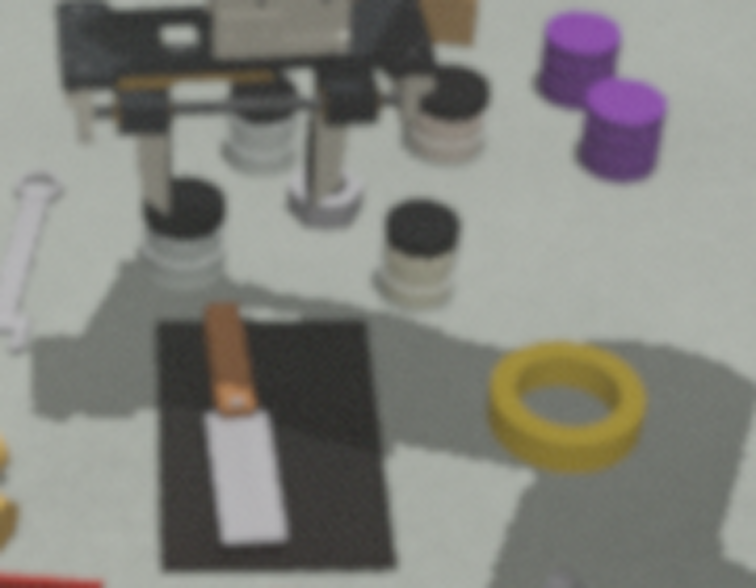

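View pics/t12.png

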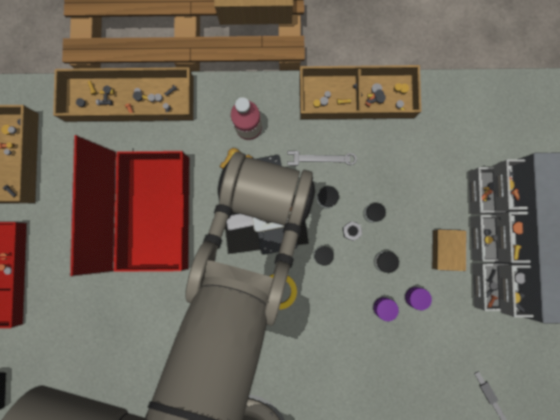

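```bash
cat >> h.py <<'E'
def caps(n,im,H=None):
    g=im.max(axis=2); m=(g<60).astype(np.uint8)
    k,l,s,c=cv2.connectedComponentsWithStats(m)
    out=[]
    for i in range(1,k):
        if 120<s[i,4]<480 and 10<s[i,2]<32 and 8<s[i,3]<32: out.append((c[i],s[i,2:].tolist()))
    return out
def findjars(show=True):
    for n in("top","side"):
        im=imaging.capture(n); cv2.imwrite(f"pics/last_{n}.png",im)
        for c,s in caps(n,im):
            print(n,np.round(c,1),s,"z53/-5:",np.round(unproj(n,c,48)[0],1))
E
python3 - <<'E'
from h import *
for n in("top","side"):
    for f in ("0","12"):
        im=cv2.imread(f"pics/{n if f=='0' else n[0]}{f}.png")
        for c,s in caps(n,im): print(n,f,np.round(c,1),s,np.round(unproj(n,c,48)[0],1))
E
```

```text
top 0 [327.8 196.1] [21, 20, 310] [ 607.8 -215.2   48. ]
top 0 [375.4 211.6] [18, 18, 259] [ 568.2 -332.1   48. ]
top 0 [323.8 255.1] [18, 19, 253] [ 462.1 -203.2   48. ]
top 0 [387.2 261.5] [21, 21, 341] [ 445.6 -357.9   48. ]
top 12 [327.4 195.8] [20, 20, 317] [ 608.4 -214.2   48. ]
top 12 [375.5 211.6] [18, 18, 254] [ 568.1 -332.2   48. ]
top 12 [224.9 209.5] [21, 12, 125] [576.3  40.2  48. ]
top 12 [212.7 243.9] [17, 26, 207] [491.4  69.9  48. ]
top 12 [323.9 255.1] [18, 17, 239] [ 462.2 -203.4   48. ]
top 12 [283.8 259.4] [18, 15, 170] [ 452.2 -104.9   48. ]
top 12 [387.3 261.6] [21, 20, 331] [ 445.3 -358.1   48. ]
side 0 [473.3  15.8] [22, 29, 257] [ -103.  -1554.2    48. ]
side 0 [346.8 161.8] [16, 11, 139] [ 446.5 -353.2   48. ]
side 0 [283.6 189.6] [16, 12, 157] [ 609.  -208.7   48. ]
side 0 [340.1 194.2] [15, 11, 138] [ 462.4 -204.7   48. ]
side 12 [328.9 155.1] [28, 30, 279] [ 497.3 -381.2   48. ]
side 12 [284.8 190.1] [16, 12, 129] [ 605.7 -206.9   48. ]
side 12 [340.  194.2] [15, 11, 130] [ 462.8 -204.5   48. ]
side 12 [283.5 227.5] [12, 20, 196] [594.6 -61.2  48. ]
```

Run:
```python
from h import *
im=cv2.imread("pics/t12.png"); im2=cv2.imread("pics/side0.png")
for nm,u,v,z in [("A",(327.6,196),(283.6,189.6),45),("B",(375.5,211.6),None,51),("C",(323.9,255.1),(340.1,194.2),51),("D",(387.3,261.6),(346.8,161.8),45)]:
    print(nm,np.round(unproj("top",u,z)[0],1), None if v is None else np.round(unproj("side",v,z)[0],1))
G=Mt([0,0,-1],[1,0,0])
go([607,-213,120],G)
```

```text
A [ 608.3 -215.    45. ] [ 609.2 -212.4   45. ]
B [ 568.  -331.7   51. ] None
C [ 462.2 -203.    51. ] [ 462.6 -200.8   51. ]
D [ 445.1 -358.8   45. ] [ 446.3 -357.7   45. ]
t 18.1 tcp [567.1 -78.5 184.3] w 77.0 F [ 0.7  0.5 -0.5] M [-0.01 -0.15 -0.01] q [-0.271  0.48   1.493 -0.     1.16  -0.455]
shift cm (in current tool axes) [  6.5  -13.93   1.42]
rotvec [0.1841 0.0076 0.0033]
```

Call:
{"method": "arm_command", "body": {
  "plan": [
    {"tx": 0,"ty": 0,"tz": 0,"wx": 0.06,"wy": 0,"wz": 0,"jaw": 0.7},
    {"tx": 0,"ty": 0,"tz": 0,"wx": 0.06,"wy": 0,"wz": 0,"jaw": 0.7},
    {"tx": 0,"ty": 0,"tz": 0,"wx": 0.065,"wy": 0,"wz": 0,"jaw": 0.7},
    {"tx": 0,"ty": -1.5,"tz": 0.4,"wx": 0,"wy": 0,"wz": 0,"jaw": 0.7},
    {"tx": 0,"ty": -3,"tz": 1,"wx": 0,"wy": 0,"wz": 0,"jaw": 0.7},
    {"tx": 1,"ty": -3,"tz": 1,"wx": 0,"wy": 0,"wz": 0,"jaw": 0.7},
    {"tx": 2,"ty": -3,"tz": 1,"wx": 0,"wy": 0,"wz": 0,"jaw": 0.7},
    {"tx": 2,"ty": -2,"tz": 0.6,"wx": 0,"wy": 0,"wz": 0,"jaw": 0.7},
    {"tx": 1,"ty": -1,"tz": 0.2,"wx": 0,"wy": 0,"wz": 0,"jaw": 0.7},
    {"tx": 0,"ty": 0,"tz": 0,"wx": 0,"wy": 0,"wz": 0,"jaw": 0.7}
  ]
}}

```text
time: 19.1
tool_pos: [605.7, -214.4, 116.9]
tcp_rot: [2.852, 1.566, 2.85]
contact_force: [-0.4, 0.1, 0.8]
grip_width: 77.7
```

Run:
```python
from h import *
G=Mt([0,0,-1],[1,0,0])
go([607,-213,43],G)
im=imaging.capture("side"); crop("side",im,220,90,400,230,4.2,"s13")
```

```text
t 19.1 tcp [ 605.7 -214.4  116.9] w 77.7 F [-0.4  0.1  0.8] M [-0.01 -0.11 -0.01] q [-4.590e-01  6.750e-01  1.339e+00 -1.000e-03  1.131e+00 -4.570e-01]
shift cm (in current tool axes) [7.39 0.13 0.16]
rotvec [-0.002  -0.0042 -0.0013]
```

View pics/s13.png

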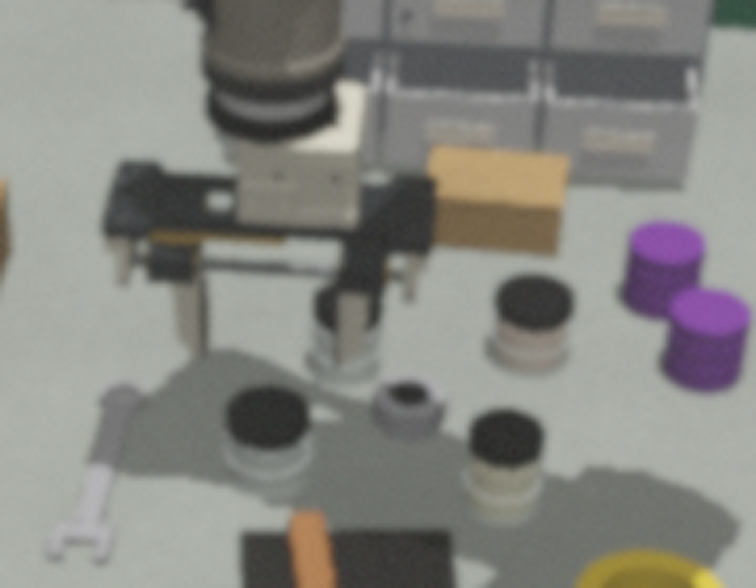

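Call:
{"method": "arm_command", "body": {
  "plan": [
    {"tx": 1.5,"ty": 0.1,"tz": 0.25,"wx": 0,"wy": 0,"wz": 0,"jaw": 0.7},
    {"tx": 2,"ty": 0,"tz": 0,"wx": 0,"wy": 0,"wz": 0,"jaw": 0.7},
    {"tx": 2,"ty": 0,"tz": 0,"wx": 0,"wy": 0,"wz": 0,"jaw": 0.7},
    {"tx": 1.2,"ty": 0,"tz": 0,"wx": 0,"wy": 0,"wz": 0,"jaw": 0.7},
    {"tx": 0.7,"ty": 0,"tz": 0,"wx": 0,"wy": 0,"wz": 0,"jaw": 0.7},
    {"tx": 0,"ty": 0,"tz": 0,"wx": 0,"wy": 0,"wz": 0,"jaw": 0.7}
  ]
}}

```text
time: 19.75
tool_pos: [609.0, -211.4, 44.4]
tcp_rot: [2.94, 1.569, 2.939]
contact_force: [-0.3, -0.5, 0.5]
grip_width: 77.8
```

Run:
```python
from h import *
st()
im=imaging.capture("side"); crop("side",im,220,90,400,230,4.2,"s14")
```

```text
t 19.8 tcp [ 609.  -211.4   44.4] w 77.8 F [-0.3 -0.5  0.5] M [-0.06 -0.04 -0.01] q [-4.530e-01  7.630e-01  1.393e+00 -1.000e-03  9.880e-01 -4.520e-01]
```

View pics/s14.png

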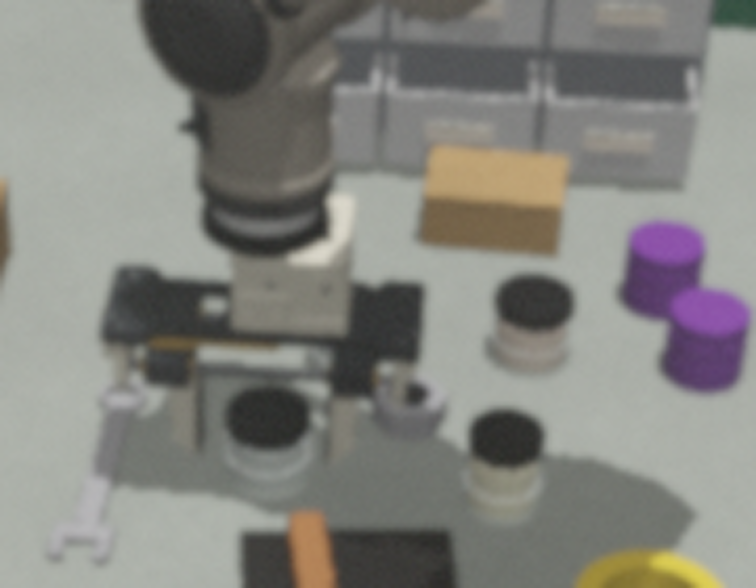

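Call:
{"method": "arm_command", "body": {
  "plan": [
    {"tx": 0,"ty": -0.2,"tz": 0,"wx": 0,"wy": 0,"wz": 0,"jaw": 0},
    {"tx": 0,"ty": 0,"tz": 0,"wx": 0,"wy": 0,"wz": 0,"jaw": 0},
    {"tx": 0,"ty": 0,"tz": 0,"wx": 0,"wy": 0,"wz": 0,"jaw": 0},
    {"tx": 0,"ty": 0,"tz": 0,"wx": 0,"wy": 0,"wz": 0,"jaw": -0.5},
    {"tx": 0,"ty": 0,"tz": 0,"wx": 0,"wy": 0,"wz": 0,"jaw": -0.5},
    {"tx": 0,"ty": 0,"tz": 0,"wx": 0,"wy": 0,"wz": 0,"jaw": -0.5},
    {"tx": 0,"ty": 0,"tz": 0,"wx": 0,"wy": 0,"wz": 0,"jaw": -0.5},
    {"tx": -1,"ty": 0,"tz": 0,"wx": 0,"wy": 0,"wz": 0,"jaw": -0.5},
    {"tx": -2,"ty": 0,"tz": 0,"wx": 0,"wy": 0,"wz": 0,"jaw": -0.5},
    {"tx": -2.5,"ty": 0,"tz": 0,"wx": 0,"wy": 0,"wz": 0,"jaw": -0.5},
    {"tx": -2.5,"ty": 0,"tz": 0,"wx": 0,"wy": 0,"wz": 0,"jaw": -0.5},
    {"tx": -2.5,"ty": 0,"tz": 0,"wx": 0,"wy": 0,"wz": 0,"jaw": -0.5},
    {"tx": -1,"ty": 0,"tz": 0,"wx": 0,"wy": 0,"wz": 0,"jaw": -0.5},
    {"tx": 0,"ty": 0,"tz": 0,"wx": 0,"wy": 0,"wz": 0,"jaw": -0.5}
  ]
}}

```text
time: 21.2
tool_pos: [610.1, -214.2, 161.6]
tcp_rot: [-0.589, 1.568, -0.59]
contact_force: [0.1, 0.4, -1.8]
grip_width: 53.2
```

Run:
```python
from h import *
go([639,250,160],Mt([0,0,-1],[1,0,0]))
im=imaging.capture("side"); crop("side",im,220,90,400,230,4.2,"s15")
```

```text
t 21.2 tcp [ 610.1 -214.2  161.6] w 53.2 F [ 0.1  0.4 -1.8] M [-0.03 -0.11 -0.02] q [-0.456  0.635  1.283 -0.     1.221 -0.455]
shift cm (in current tool axes) [ 0.09 46.42  2.85]
rotvec [-0.0009  0.0021  0.0014]
```

View pics/s15.png

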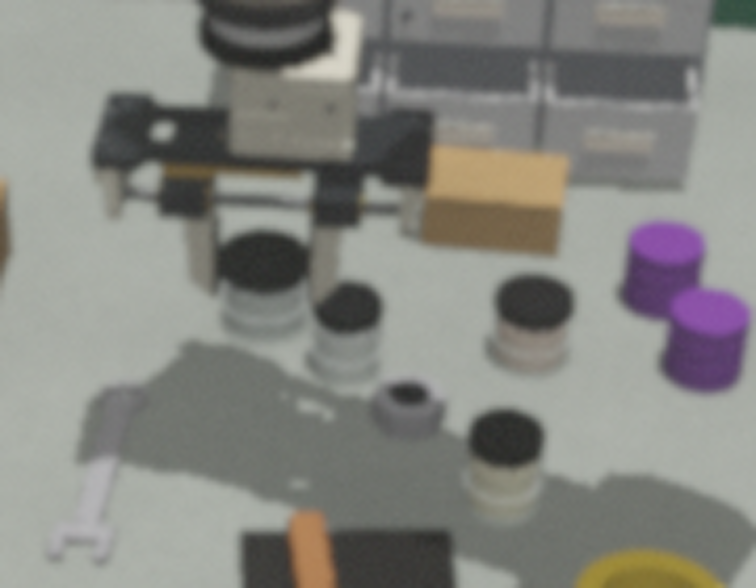

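Run:
```python
from h import *
print(unproj("top",[(243,103)],190), unproj("side",[(196,250)],0), unproj("top",[(249,136)],0))
```

```text
[[798.26384563 -17.38277224 190.        ]] [[800.05106508 -12.40413956   0.        ]] [[773.53176916 -16.33526357   0.        ]]
```

Call:
{"method": "arm_command", "body": {
  "plan": [
    {"tx": 0,"ty": 1,"tz": 0,"wx": 0,"wy": 0,"wz": 0,"jaw": -0.5},
    {"tx": 0,"ty": 2,"tz": 0,"wx": 0,"wy": 0,"wz": 0,"jaw": -0.5},
    {"tx": 0,"ty": 3,"tz": 0,"wx": 0,"wy": 0,"wz": 0,"jaw": -0.5},
    {"tx": 0,"ty": 3,"tz": 0,"wx": 0,"wy": 0,"wz": 0,"jaw": -0.5},
    {"tx": 0,"ty": 3,"tz": 0,"wx": 0,"wy": 0,"wz": 0,"jaw": -0.5},
    {"tx": 0,"ty": 3,"tz": 0,"wx": 0,"wy": 0,"wz": 0,"jaw": -0.5},
    {"tx": 0,"ty": 3,"tz": 0,"wx": 0,"wy": 0,"wz": 0,"jaw": -0.5},
    {"tx": 0,"ty": 3,"tz": 0,"wx": 0,"wy": 0,"wz": 0,"jaw": -0.5},
    {"tx": 0,"ty": 3,"tz": 0,"wx": 0,"wy": 0,"wz": 0,"jaw": -0.5},
    {"tx": 0,"ty": 3,"tz": 0,"wx": 0,"wy": 0,"wz": 0,"jaw": -0.5},
    {"tx": 0,"ty": 3,"tz": 0,"wx": 0,"wy": 0,"wz": 0,"jaw": -0.5},
    {"tx": 0,"ty": 3,"tz": 0,"wx": 0,"wy": 0,"wz": 0,"jaw": -0.5},
    {"tx": 0,"ty": 3,"tz": 0.5,"wx": 0,"wy": 0,"wz": 0,"jaw": -0.5},
    {"tx": 0,"ty": 3,"tz": 1,"wx": 0,"wy": 0,"wz": 0,"jaw": -0.5},
    {"tx": 0,"ty": 3,"tz": 1,"wx": 0,"wy": 0,"wz": 0,"jaw": -0.5},
    {"tx": 0,"ty": 2.4,"tz": 0.4,"wx": 0,"wy": 0,"wz": 0,"jaw": -0.5},
    {"tx": 0,"ty": 1,"tz": 0,"wx": 0,"wy": 0,"wz": 0,"jaw": -0.5},
    {"tx": 0,"ty": 0,"tz": 0,"wx": 0,"wy": 0,"wz": 0,"jaw": -0.5}
  ]
}}

```text
time: 23.05
tool_pos: [637.2, 242.0, 158.8]
tcp_rot: [-3.011, 1.568, -3.009]
contact_force: [-0.3, 0.9, -2.0]
grip_width: 53.4
```

Run:
```python
from h import *
go([639,250,48],Mt([0,0,-1],[1,0,0]))
im=imaging.capture("side"); cv2.imwrite("pics/s16.png",im)
im=imaging.capture("top"); cv2.imwrite("pics/t16.png",im)
```

```text
t 23.1 tcp [637.2 242.  158.8] w 53.4 F [-0.3  0.9 -2. ] M [-0.07 -0.11 -0.  ] q [0.251 0.705 1.157 0.    1.282 0.249]
shift cm (in current tool axes) [11.08  0.8   0.21]
rotvec [ 0.0019 -0.003   0.0004]
```

View pics/s16.png

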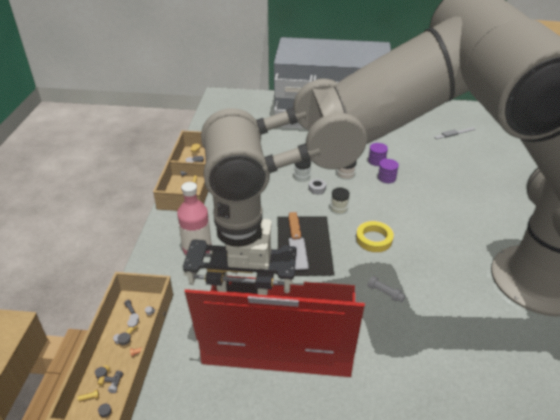

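View pics/t16.png

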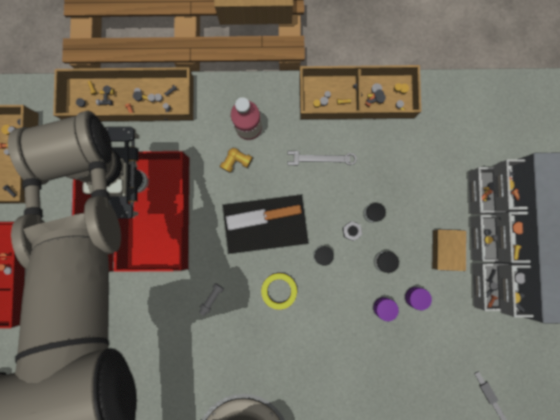

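Run:
```python
from h import *
def unpy(n,uv,y):
    a=unproj(n,uv,0)[0]; c=C[n]['position']; t=(y-c[1])/(a[1]-c[1]); return c+(a-c)*t
for uv in [(205,60),(205,125),(265,60)]:
    print([np.round(unpy("side",cv([uv],4.2,(220,90))[0],y)) for y in(-141,-170)])
# s4: TCP (574,-6,91); coupling bottom etc
```

```text
[array([ 637., -141.,  331.]), array([ 640., -170.,  315.])]
[array([ 637., -141.,  293.]), array([ 641., -170.,  276.])]
[array([ 606., -141.,  333.]), array([ 608., -170.,  317.])]
```

Call:
{"method": "arm_command", "body": {
  "plan": [
    {"tx": 1,"ty": 0.4,"tz": 0.2,"wx": 0,"wy": 0,"wz": 0,"jaw": -0.5},
    {"tx": 2,"ty": 0,"tz": 0,"wx": 0,"wy": 0,"wz": 0,"jaw": -0.5},
    {"tx": 2,"ty": 0,"tz": 0,"wx": 0,"wy": 0,"wz": 0,"jaw": -0.5},
    {"tx": 2,"ty": 0,"tz": 0,"wx": 0,"wy": 0,"wz": 0,"jaw": -0.5},
    {"tx": 1.5,"ty": 0,"tz": 0,"wx": 0,"wy": 0,"wz": 0,"jaw": -0.5},
    {"tx": 1,"ty": 0,"tz": 0,"wx": 0,"wy": 0,"wz": 0,"jaw": -0.5},
    {"tx": 0.5,"ty": 0,"tz": 0,"wx": 0,"wy": 0,"wz": 0,"jaw": -0.5},
    {"tx": 0.3,"ty": 0,"tz": 0,"wx": 0,"wy": 0,"wz": 0,"jaw": -0.5},
    {"tx": 0,"ty": 0,"tz": 0,"wx": 0,"wy": 0,"wz": 0,"jaw": -0.5}
  ]
}}

```text
time: 24.05
tool_pos: [640.8, 243.9, 57.1]
tcp_rot: [-3.097, 1.57, -3.098]
contact_force: [0.3, 0.1, -1.3]
grip_width: 53.5
```

Call:
{"method": "arm_command", "body": {
  "plan": [
    {"tx": 0.3,"ty": 0,"tz": 0,"wx": 0,"wy": 0,"wz": 0,"jaw": -0.5},
    {"tx": 0.2,"ty": 0,"tz": 0,"wx": 0,"wy": 0,"wz": 0,"jaw": -0.5},
    {"tx": 0.1,"ty": 0,"tz": 0,"wx": 0,"wy": 0,"wz": 0,"jaw": -0.5},
    {"tx": 0.1,"ty": 0,"tz": 0,"wx": 0,"wy": 0,"wz": 0,"jaw": -0.5},
    {"tx": 0,"ty": 0,"tz": 0,"wx": 0,"wy": 0,"wz": 0,"jaw": -0.5},
    {"tx": 0,"ty": 0,"tz": 0,"wx": 0,"wy": 0,"wz": 0,"jaw": -0.5}
  ]
}}

```text
time: 24.65
tool_pos: [640.6, 244.0, 50.5]
tcp_rot: [3.132, 1.57, 3.131]
contact_force: [-1.9, -0.6, 4.7]
grip_width: 53.7
```

Call:
{"method": "arm_command", "body": {
  "plan": [
    {"tx": 0,"ty": 0,"tz": 0,"wx": 0,"wy": 0,"wz": 0,"jaw": 0.25},
    {"tx": 0,"ty": 0,"tz": 0,"wx": 0,"wy": 0,"wz": 0,"jaw": 0.4},
    {"tx": 0,"ty": 0,"tz": 0,"wx": 0,"wy": 0,"wz": 0,"jaw": 0.6},
    {"tx": 0,"ty": 0,"tz": 0,"wx": 0,"wy": 0,"wz": 0,"jaw": 0.6},
    {"tx": -1,"ty": 0,"tz": 0,"wx": 0,"wy": 0,"wz": 0,"jaw": 0.6},
    {"tx": -2,"ty": 0,"tz": 0,"wx": 0,"wy": 0,"wz": 0,"jaw": 0.6},
    {"tx": -3,"ty": 0,"tz": 0,"wx": 0,"wy": 0,"wz": 0,"jaw": 0.6},
    {"tx": -3,"ty": 0,"tz": 0,"wx": 0,"wy": 0,"wz": 0,"jaw": 0.6},
    {"tx": -2,"ty": 0,"tz": 0,"wx": 0,"wy": 0,"wz": 0,"jaw": 0.6}
  ]
}}

```text
time: 25.55
tool_pos: [641.5, 244.2, 163.4]
tcp_rot: [0.3, 1.568, 0.299]
contact_force: [0.2, -0.5, 0.2]
grip_width: 73.4
```

Run:
```python
from h import *
findjars()
go([462,-202,160],Mt([0,0,-1],[1,0,0]))
go([568,-332,160],Mt([0,0,-1],[1,0,0]))
```

```text
top [229.5  14.7] [27, 16, 266] z53/-5: [1079.    29.9   48. ]
top [ 30.1 116.5] [13, 17, 158] z53/-5: [816.6 535.   48. ]
top [ 32.3 181.7] [25, 30, 185] z53/-5: [649.9 523.   48. ]
top [144.1 184. ] [23, 19, 330] z53/-5: [641.7 242.3  48. ]
top [ 30.1 214.6] [19, 21, 281] z53/-5: [567.2 525.3  48. ]
top [372.4 224.5] [18, 18, 251] z53/-5: [ 536.4 -323.9   48. ]
top [324.  255.1] [17, 17, 237] z53/-5: [ 462.2 -203.4   48. ]
top [387.3 261.6] [21, 20, 329] z53/-5: [ 445.2 -358.2   48. ]
side [279.8 254.2] [24, 12, 165] z53/-5: [593.9  29.5  48. ]
t 25.6 tcp [642.5 244.5 164.7] w 73.5 F [0.7 0.  0.7] M [-0.03 -0.09 -0.08] q [0.252 0.706 1.139 0.    1.29  0.253]
shift cm (in current tool axes) [  0.26 -44.66 -18.01]
rotvec [-0.001   0.0066 -0.0018]
t 25.6 tcp [642.5 244.5 164.7] w 73.5 F [0.7 0.  0.7] M [-0.03 -0.09 -0.08] q [0.252 0.706 1.139 0.    1.29  0.253]
shift cm (in current tool axes) [  0.31 -57.65  -7.4 ]
rotvec [-0.001   0.0066 -0.0018]
```

View pics/last_top.png

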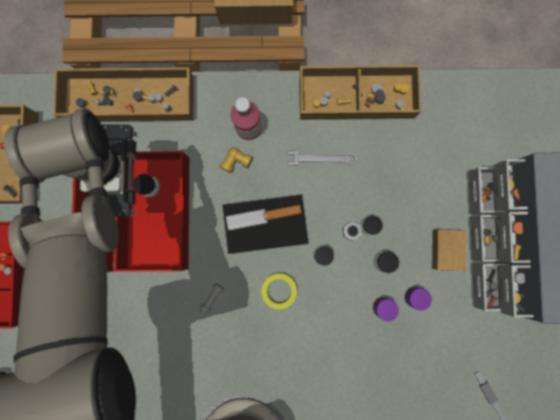

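Call:
{"method": "arm_command", "body": {
  "plan": [
    {"tx": 0,"ty": -1.5,"tz": 0,"wx": 0,"wy": 0,"wz": 0,"jaw": 0.5},
    {"tx": 0,"ty": -3,"tz": -0.6,"wx": 0,"wy": 0,"wz": 0,"jaw": 0.5},
    {"tx": 0,"ty": -3,"tz": -1.3,"wx": 0,"wy": 0,"wz": 0,"jaw": 0.5},
    {"tx": 0,"ty": -3,"tz": -1.3,"wx": 0,"wy": 0,"wz": 0,"jaw": 0.5},
    {"tx": 0,"ty": -3,"tz": -1.3,"wx": 0,"wy": 0,"wz": 0,"jaw": 0.5},
    {"tx": 0,"ty": -3,"tz": -1.3,"wx": 0,"wy": 0,"wz": 0,"jaw": 0.5},
    {"tx": 0,"ty": -3,"tz": -1.3,"wx": 0,"wy": 0,"wz": 0,"jaw": 0.5},
    {"tx": 0,"ty": -3,"tz": -1.3,"wx": 0,"wy": 0,"wz": 0,"jaw": 0.5},
    {"tx": 0,"ty": -3,"tz": -1.3,"wx": 0,"wy": 0,"wz": 0,"jaw": 0.5},
    {"tx": 0,"ty": -3,"tz": -1.3,"wx": 0,"wy": 0,"wz": 0,"jaw": 0.5},
    {"tx": 0,"ty": -3,"tz": -1.3,"wx": 0,"wy": 0,"wz": 0,"jaw": 0.5},
    {"tx": 0,"ty": -3,"tz": -1.3,"wx": 0,"wy": 0,"wz": 0,"jaw": 0.5},
    {"tx": 0,"ty": -3,"tz": -1.3,"wx": 0,"wy": 0,"wz": 0,"jaw": 0.5},
    {"tx": 0,"ty": -3,"tz": -1.3,"wx": 0,"wy": 0,"wz": 0,"jaw": 0.5},
    {"tx": 0,"ty": -3,"tz": -1.3,"wx": 0,"wy": 0,"wz": 0,"jaw": 0.5},
    {"tx": 0,"ty": -1,"tz": -0.5,"wx": 0,"wy": 0,"wz": 0,"jaw": 0.5},
    {"tx": 0,"ty": 0,"tz": 0,"wx": 0,"wy": 0,"wz": 0,"jaw": 0.5}
  ]
}}

```text
time: 27.35
tool_pos: [458.8, -201.9, 159.2]
tcp_rot: [2.821, 1.568, 2.817]
contact_force: [0.1, 0.5, 0.1]
grip_width: 68.6
```

Run:
```python
from h import *
go([462,-202,48],Mt([0,0,-1],[1,0,0]))
findjars()
```

```text
t 27.4 tcp [ 458.8 -201.9  159.2] w 68.6 F [0.1 0.5 0.1] M [ 0.02 -0.09 -0.  ] q [-5.670e-01  3.950e-01  1.716e+00 -1.000e-03  1.034e+00 -5.630e-01]
shift cm (in current tool axes) [ 1.112e+01 -1.000e-02  3.500e-01]
rotvec [-0.0041 -0.0029 -0.001 ]
top [144.2 184.1] [22, 19, 320] z53/-5: [641.5 242.1  48. ]
top [372.2 224.8] [19, 19, 259] z53/-5: [ 535.7 -323.4   48. ]
top [367.1 303.4] [18, 14, 123] z53/-5: [ 344.5 -306.3   48. ]
top [352.4 335.4] [20, 23, 239] z53/-5: [ 268.6 -269.1   48. ]
side [373.8 136.7] [26, 28, 353] z53/-5: [ 367.7 -493.3   48. ]
side [346.9 161.8] [17, 11, 141] z53/-5: [ 446.3 -353.2   48. ]
side [340.1 193.7] [17, 12, 161] z53/-5: [ 462.6 -206.8   48. ]
```

View pics/last_side.png

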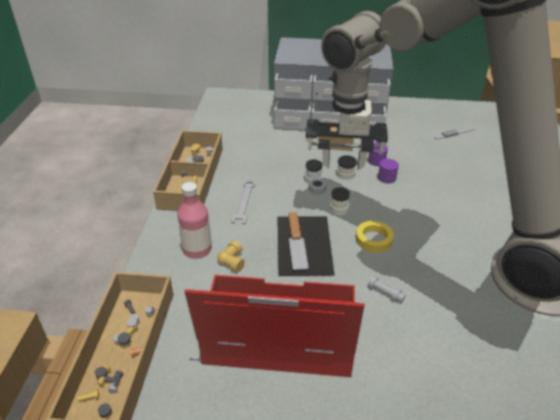

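View pics/last_top.png

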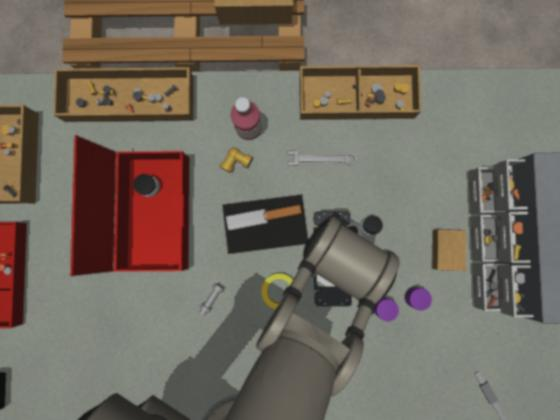

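Call:
{"method": "arm_command", "body": {
  "plan": [
    {"tx": 1.5,"ty": 0,"tz": 0.35,"wx": 0,"wy": 0,"wz": 0,"jaw": 0.5},
    {"tx": 2.5,"ty": 0,"tz": 0,"wx": 0,"wy": 0,"wz": 0,"jaw": 0.5},
    {"tx": 2.5,"ty": 0,"tz": 0,"wx": 0,"wy": 0,"wz": 0,"jaw": 0.5},
    {"tx": 2,"ty": 0,"tz": 0,"wx": 0,"wy": 0,"wz": 0,"jaw": 0.5},
    {"tx": 1.5,"ty": 0,"tz": 0,"wx": 0,"wy": 0,"wz": 0,"jaw": 0.5},
    {"tx": 0.8,"ty": 0,"tz": 0,"wx": 0,"wy": 0,"wz": 0,"jaw": 0.5},
    {"tx": 0.3,"ty": 0,"tz": 0,"wx": 0,"wy": 0,"wz": 0,"jaw": 0.5},
    {"tx": 0,"ty": 0,"tz": 0,"wx": 0,"wy": 0,"wz": 0,"jaw": 0.5}
  ]
}}

```text
time: 28.25
tool_pos: [463.9, -200.4, 49.2]
tcp_rot: [-3.118, 1.57, -3.118]
contact_force: [-0.0, 0.2, 1.0]
grip_width: 69.1
```

Run:
```python
from h import *
st()
im=imaging.capture("side"); crop("side",im,240,90,420,230,4.2,"s17")
```

```text
t 28.2 tcp [ 463.9 -200.4   49.2] w 69.1 F [-0.   0.2  1. ] M [-0.01 -0.12 -0.03] q [-5.590e-01  5.630e-01  1.813e+00 -1.000e-03  7.670e-01 -5.580e-01]
```

View pics/s17.png

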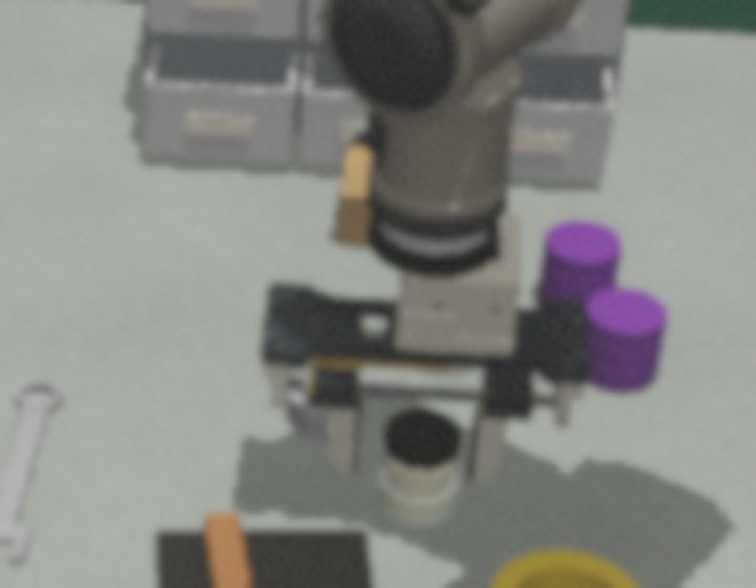

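Call:
{"method": "arm_command", "body": {
  "plan": [
    {"tx": 0,"ty": -0.1,"tz": 0,"wx": 0,"wy": 0,"wz": 0,"jaw": 0},
    {"tx": 0,"ty": 0,"tz": 0,"wx": 0,"wy": 0,"wz": 0,"jaw": -0.2},
    {"tx": 0,"ty": 0,"tz": 0,"wx": 0,"wy": 0,"wz": 0,"jaw": -0.5},
    {"tx": 0,"ty": 0,"tz": 0,"wx": 0,"wy": 0,"wz": 0,"jaw": -0.6},
    {"tx": 0,"ty": 0,"tz": 0,"wx": 0,"wy": 0,"wz": 0,"jaw": -0.6},
    {"tx": 0,"ty": 0,"tz": 0,"wx": 0,"wy": 0,"wz": 0,"jaw": -0.6},
    {"tx": 0,"ty": 0,"tz": 0,"wx": 0,"wy": 0,"wz": 0,"jaw": -0.6},
    {"tx": -1,"ty": 0,"tz": 0,"wx": 0,"wy": 0,"wz": 0,"jaw": -0.6},
    {"tx": -2,"ty": 0,"tz": 0,"wx": 0,"wy": 0,"wz": 0,"jaw": -0.6},
    {"tx": -2.5,"ty": 0,"tz": 0,"wx": 0,"wy": 0,"wz": 0,"jaw": -0.6},
    {"tx": -2.5,"ty": 0,"tz": 0,"wx": 0,"wy": 0,"wz": 0,"jaw": -0.6},
    {"tx": -2.5,"ty": 0,"tz": 0,"wx": 0,"wy": 0,"wz": 0,"jaw": -0.6},
    {"tx": -1.2,"ty": 0,"tz": 0,"wx": 0,"wy": 0,"wz": 0,"jaw": -0.6},
    {"tx": 0,"ty": 0,"tz": 0,"wx": 0,"wy": 0,"wz": 0,"jaw": -0.6}
  ]
}}

```text
time: 29.7
tool_pos: [464.7, -202.3, 167.8]
tcp_rot: [-0.705, 1.568, -0.706]
contact_force: [-0.6, -0.5, -2.8]
grip_width: 47.4
```

Run:
```python
from h import *
go([509,245,165],Mt([0,0,-1],[1,0,0]))
```

```text
t 29.7 tcp [ 464.7 -202.3  167.8] w 47.4 F [-0.6 -0.5 -2.8] M [-0.02 -0.09 -0.02] q [-5.620e-01  3.900e-01  1.695e+00 -1.000e-03  1.053e+00 -5.600e-01]
shift cm (in current tool axes) [ 0.19 44.74  4.39]
rotvec [-0.001   0.0025  0.0021]
```

Call:
{"method": "arm_command", "body": {
  "plan": [
    {"tx": 0,"ty": 1,"tz": 0,"wx": 0,"wy": 0,"wz": 0,"jaw": -0.6},
    {"tx": 0,"ty": 2,"tz": 0,"wx": 0,"wy": 0,"wz": 0,"jaw": -0.6},
    {"tx": 0,"ty": 3,"tz": 0,"wx": 0,"wy": 0,"wz": 0,"jaw": -0.6},
    {"tx": 0,"ty": 3,"tz": 0.4,"wx": 0,"wy": 0,"wz": 0,"jaw": -0.6},
    {"tx": 0,"ty": 3,"tz": 0.4,"wx": 0,"wy": 0,"wz": 0,"jaw": -0.6},
    {"tx": 0,"ty": 3,"tz": 0.4,"wx": 0,"wy": 0,"wz": 0,"jaw": -0.6},
    {"tx": 0,"ty": 3,"tz": 0.4,"wx": 0,"wy": 0,"wz": 0,"jaw": -0.6},
    {"tx": 0,"ty": 3,"tz": 0.4,"wx": 0,"wy": 0,"wz": 0,"jaw": -0.6},
    {"tx": 0,"ty": 3,"tz": 0.4,"wx": 0,"wy": 0,"wz": 0,"jaw": -0.6},
    {"tx": 0,"ty": 3,"tz": 0.4,"wx": 0,"wy": 0,"wz": 0,"jaw": -0.6},
    {"tx": 0,"ty": 3,"tz": 0.4,"wx": 0,"wy": 0,"wz": 0,"jaw": -0.6},
    {"tx": 0,"ty": 3,"tz": 0.4,"wx": 0,"wy": 0,"wz": 0,"jaw": -0.6},
    {"tx": 0,"ty": 3,"tz": 0.4,"wx": 0,"wy": 0,"wz": 0,"jaw": -0.6},
    {"tx": 0,"ty": 3,"tz": 0.2,"wx": 0,"wy": 0,"wz": 0,"jaw": -0.6},
    {"tx": 0,"ty": 3,"tz": 0,"wx": 0,"wy": 0,"wz": 0,"jaw": -0.6},
    {"tx": 0,"ty": 2,"tz": 0,"wx": 0,"wy": 0,"wz": 0,"jaw": -0.6},
    {"tx": 0,"ty": 1,"tz": 0,"wx": 0,"wy": 0,"wz": 0,"jaw": -0.6},
    {"tx": 0,"ty": 0,"tz": 0,"wx": 0,"wy": 0,"wz": 0,"jaw": -0.6}
  ]
}}

```text
time: 31.5
tool_pos: [505.2, 249.1, 164.7]
tcp_rot: [-2.911, 1.567, -2.91]
contact_force: [-0.6, -0.6, -2.1]
grip_width: 47.4
```

Run:
```python
from h import *
go([509,245,56],Mt([0,0,-1],[1,0,0]))
```

```text
t 31.5 tcp [505.2 249.1 164.7] w 47.4 F [-0.6 -0.6 -2.1] M [-0.06 -0.11  0.02] q [0.322 0.491 1.535 0.    1.119 0.321]
shift cm (in current tool axes) [10.87 -0.4   0.42]
rotvec [ 0.001  -0.0032  0.0008]
```

Call:
{"method": "arm_command", "body": {
  "plan": [
    {"tx": 1,"ty": -0.4,"tz": 0.4,"wx": 0,"wy": 0,"wz": 0,"jaw": -0.6},
    {"tx": 2,"ty": 0,"tz": 0,"wx": 0,"wy": 0,"wz": 0,"jaw": -0.6},
    {"tx": 2,"ty": 0,"tz": 0,"wx": 0,"wy": 0,"wz": 0,"jaw": -0.6},
    {"tx": 2,"ty": 0,"tz": 0,"wx": 0,"wy": 0,"wz": 0,"jaw": -0.6},
    {"tx": 1.5,"ty": 0,"tz": 0,"wx": 0,"wy": 0,"wz": 0,"jaw": -0.6},
    {"tx": 1,"ty": 0,"tz": 0,"wx": 0,"wy": 0,"wz": 0,"jaw": -0.6},
    {"tx": 0.5,"ty": 0,"tz": 0,"wx": 0,"wy": 0,"wz": 0,"jaw": -0.6},
    {"tx": 0.3,"ty": 0,"tz": 0,"wx": 0,"wy": 0,"wz": 0,"jaw": -0.6},
    {"tx": 0.2,"ty": 0,"tz": 0,"wx": 0,"wy": 0,"wz": 0,"jaw": -0.6},
    {"tx": 0.1,"ty": 0,"tz": 0,"wx": 0,"wy": 0,"wz": 0,"jaw": -0.6},
    {"tx": 0,"ty": 0,"tz": 0,"wx": 0,"wy": 0,"wz": 0,"jaw": -0.6}
  ]
}}

```text
time: 32.6
tool_pos: [510.3, 244.1, 60.4]
tcp_rot: [2.769, 1.571, 2.768]
contact_force: [-0.0, -0.6, -1.9]
grip_width: 47.6
```

Call:
{"method": "arm_command", "body": {
  "plan": [
    {"tx": 0.2,"ty": 0,"tz": 0,"wx": 0,"wy": 0,"wz": 0,"jaw": -0.6},
    {"tx": 0.1,"ty": 0,"tz": 0,"wx": 0,"wy": 0,"wz": 0,"jaw": -0.6},
    {"tx": 0.1,"ty": 0,"tz": 0,"wx": 0,"wy": 0,"wz": 0,"jaw": -0.6},
    {"tx": 0.1,"ty": 0,"tz": 0,"wx": 0,"wy": 0,"wz": 0,"jaw": -0.6},
    {"tx": 0,"ty": 0,"tz": 0,"wx": 0,"wy": 0,"wz": 0,"jaw": -0.6},
    {"tx": 0,"ty": 0,"tz": 0,"wx": 0,"wy": 0,"wz": 0,"jaw": -0.6}
  ]
}}

```text
time: 33.2
tool_pos: [510.1, 244.1, 55.0]
tcp_rot: [-3.005, 1.57, -3.006]
contact_force: [-0.5, 0.0, -2.6]
grip_width: 47.2
```

Call:
{"method": "arm_command", "body": {
  "plan": [
    {"tx": 0.1,"ty": 0,"tz": 0,"wx": 0,"wy": 0,"wz": 0,"jaw": -0.6},
    {"tx": 0,"ty": 0,"tz": 0,"wx": 0,"wy": 0,"wz": 0,"jaw": -0.6}
  ]
}}

```text
time: 33.4
tool_pos: [510.2, 244.1, 54.5]
tcp_rot: [3.121, 1.57, 3.12]
contact_force: [-0.9, -0.7, 2.8]
grip_width: 47.3
```

Call:
{"method": "arm_command", "body": {
  "plan": [
    {"tx": 0,"ty": 0,"tz": 0,"wx": 0,"wy": 0,"wz": 0,"jaw": 0.15},
    {"tx": 0,"ty": 0,"tz": 0,"wx": 0,"wy": 0,"wz": 0,"jaw": 0.3},
    {"tx": 0,"ty": 0,"tz": 0,"wx": 0,"wy": 0,"wz": 0,"jaw": 0.5},
    {"tx": 0,"ty": 0,"tz": 0,"wx": 0,"wy": 0,"wz": 0,"jaw": 0.5},
    {"tx": -1,"ty": 0,"tz": 0,"wx": 0,"wy": 0,"wz": 0,"jaw": 0.5},
    {"tx": -2,"ty": 0,"tz": 0,"wx": 0,"wy": 0,"wz": 0,"jaw": 0.5},
    {"tx": -3,"ty": 0,"tz": 0,"wx": 0,"wy": 0,"wz": 0,"jaw": 0.5},
    {"tx": -3,"ty": 0,"tz": 0,"wx": 0,"wy": 0,"wz": 0,"jaw": 0.5},
    {"tx": -2,"ty": 0,"tz": 0,"wx": 0,"wy": 0,"wz": 0,"jaw": 0.5},
    {"tx": 0,"ty": 0,"tz": 0,"wx": 0,"wy": 0,"wz": 0,"jaw": 0.5}
  ]
}}

```text
time: 34.4
tool_pos: [511.8, 244.7, 167.9]
tcp_rot: [0.344, 1.565, 0.343]
contact_force: [0.0, 0.1, -0.4]
grip_width: 68.9
```

Run:
```python
from h import *
findjars()
go([535,-323,165],Mt([0,0,-1],[1,0,0]))
im=cv2.imread("pics/last_top.png"); crop("top",im,290,170,450,330,3.7,"t18")
```

```text
top [144.2 184.1] [22, 19, 320] z53/-5: [641.5 242.1  48. ]
top [372.3 224.5] [19, 18, 252] z53/-5: [ 536.4 -323.8   48. ]
top [142.4 236.3] [20, 17, 267] z53/-5: [511.5 244.2  48. ]
top [387.3 261.6] [21, 20, 331] z53/-5: [ 445.3 -358.1   48. ]
side [283.5 282.6] [14, 12, 122] z53/-5: [577.  114.4  48. ]
t 34.5 tcp [510.1 244.  164.4] w 68.7 F [-0.1 -0.6 -0.4] M [ 0.01 -0.09  0.01] q [0.311 0.493 1.532 0.    1.117 0.312]
shift cm (in current tool axes) [ -0.07 -56.7    2.54]
rotvec [-0.001  -0.0003 -0.0001]
```

View pics/t18.png

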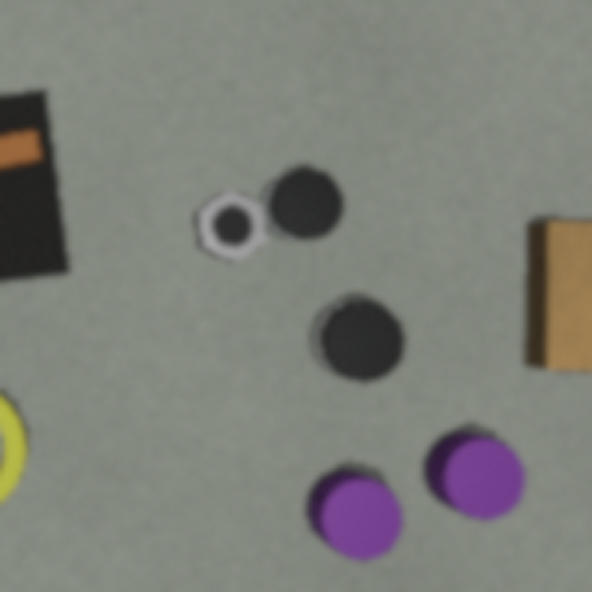

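View pics/last_top.png

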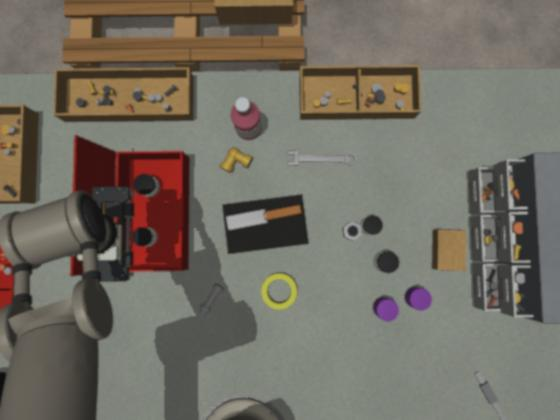

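Call:
{"method": "arm_command", "body": {
  "plan": [
    {"tx": 0,"ty": -1.5,"tz": 0,"wx": 0,"wy": 0,"wz": 0,"jaw": 0.5},
    {"tx": 0,"ty": -3,"tz": 0,"wx": 0,"wy": 0,"wz": 0,"jaw": 0.5},
    {"tx": 0,"ty": -3.2,"tz": 0,"wx": 0,"wy": 0,"wz": 0,"jaw": 0.5},
    {"tx": 0,"ty": -3.2,"tz": 0,"wx": 0,"wy": 0,"wz": 0,"jaw": 0.5},
    {"tx": 0,"ty": -3.2,"tz": 0,"wx": 0,"wy": 0,"wz": 0,"jaw": 0.5},
    {"tx": 0,"ty": -3.2,"tz": 0.2,"wx": 0,"wy": 0,"wz": 0,"jaw": 0.5},
    {"tx": 0,"ty": -3.2,"tz": 0.2,"wx": 0,"wy": 0,"wz": 0,"jaw": 0.5},
    {"tx": 0,"ty": -3.2,"tz": 0.2,"wx": 0,"wy": 0,"wz": 0,"jaw": 0.5},
    {"tx": 0,"ty": -3.2,"tz": 0.2,"wx": 0,"wy": 0,"wz": 0,"jaw": 0.5},
    {"tx": 0,"ty": -3.2,"tz": 0.2,"wx": 0,"wy": 0,"wz": 0,"jaw": 0.5},
    {"tx": 0,"ty": -3.2,"tz": 0.2,"wx": 0,"wy": 0,"wz": 0,"jaw": 0.5},
    {"tx": 0,"ty": -3.2,"tz": 0.2,"wx": 0,"wy": 0,"wz": 0,"jaw": 0.5},
    {"tx": 0,"ty": -3.2,"tz": 0.2,"wx": 0,"wy": 0,"wz": 0,"jaw": 0.5},
    {"tx": 0,"ty": -3.2,"tz": 0.2,"wx": 0,"wy": 0,"wz": 0,"jaw": 0.5},
    {"tx": 0,"ty": -3.2,"tz": 0.2,"wx": 0,"wy": 0,"wz": 0,"jaw": 0.5},
    {"tx": 0,"ty": -3.2,"tz": 0.2,"wx": 0,"wy": 0,"wz": 0,"jaw": 0.5},
    {"tx": 0,"ty": -3.2,"tz": 0.2,"wx": 0,"wy": 0,"wz": 0,"jaw": 0.5},
    {"tx": 0,"ty": -3,"tz": 0,"wx": 0,"wy": 0,"wz": 0,"jaw": 0.5},
    {"tx": 0,"ty": -1.2,"tz": 0,"wx": 0,"wy": 0,"wz": 0,"jaw": 0.5},
    {"tx": 0,"ty": 0,"tz": 0,"wx": 0,"wy": 0,"wz": 0,"jaw": 0.5}
  ]
}}

```text
time: 36.5
tool_pos: [532.4, -324.4, 162.7]
tcp_rot: [2.767, 1.568, 2.763]
contact_force: [0.1, 1.2, 0.1]
grip_width: 68.7
```

Run:
```python
from h import *
go([536,-323,100],Mt([0,0,-1],[1,0,0]))
print(unproj("top",(352.5,231),22))
```

```text
t 36.5 tcp [ 532.4 -324.4  162.7] w 68.7 F [0.1 1.2 0.1] M [ 0.04 -0.05 -0.03] q [-6.700e-01  5.950e-01  1.353e+00 -1.000e-03  1.196e+00 -6.660e-01]
shift cm (in current tool axes) [6.26 0.13 0.38]
rotvec [-0.0036 -0.0029 -0.0011]
[[ 521.60218222 -278.83861813   22.        ]]
```

Call:
{"method": "arm_command", "body": {
  "plan": [
    {"tx": 1,"ty": 0.1,"tz": 0.3,"wx": 0,"wy": 0.003,"wz": 0.001,"jaw": 0.5},
    {"tx": 2,"ty": 0,"tz": 0,"wx": 0,"wy": 0,"wz": 0,"jaw": 0.5},
    {"tx": 2,"ty": 0,"tz": 0,"wx": 0,"wy": 0,"wz": 0,"jaw": 0.5},
    {"tx": 1,"ty": 0,"tz": 0,"wx": 0,"wy": 0,"wz": 0,"jaw": 0.5},
    {"tx": 0,"ty": 0,"tz": 0,"wx": 0,"wy": 0,"wz": 0,"jaw": 0.5}
  ]
}}

```text
time: 37.0
tool_pos: [535.8, -320.0, 102.1]
tcp_rot: [2.687, 1.563, 2.687]
contact_force: [-0.5, 0.5, -0.5]
grip_width: 69.1
```

Run:
```python
from h import *
go([536,-323,48],Mt([0,0,-1],[1,0,0]))
im=imaging.capture("side"); crop("side",im,260,90,380,210,5,"s19")
im=imaging.capture("top"); crop("top",im,320,190,440,310,5,"t19")
print((proj("side",[[536,-323,56],[521.6,-278.8,22]])-[260,90])*5)
```

```text
t 37.0 tcp [ 535.8 -320.   102.1] w 69.1 F [-0.5  0.5 -0.5] M [-0.05 -0.08  0.03] q [-0.66   0.663  1.411 -0.002  1.076 -0.66 ]
shift cm (in current tool axes) [ 5.41 -0.32  0.05]
rotvec [ 0.0005 -0.0072 -0.0035]
[[270.89529465 368.34050302]
 [290.30021539 467.87757478]]
```

View pics/s19.png

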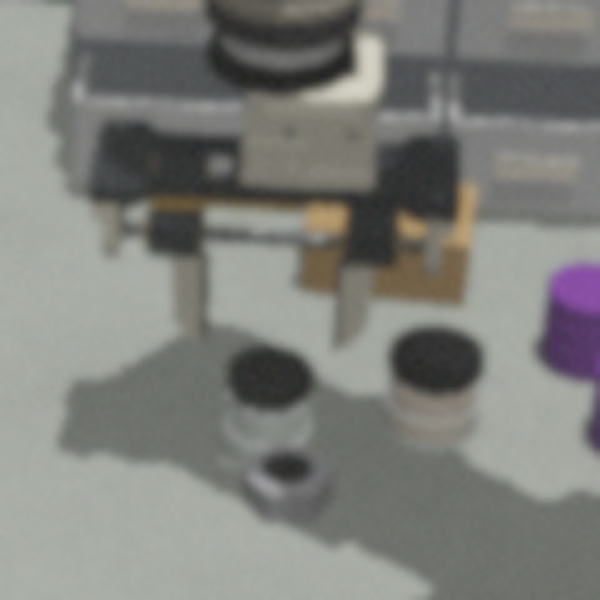

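View pics/t19.png

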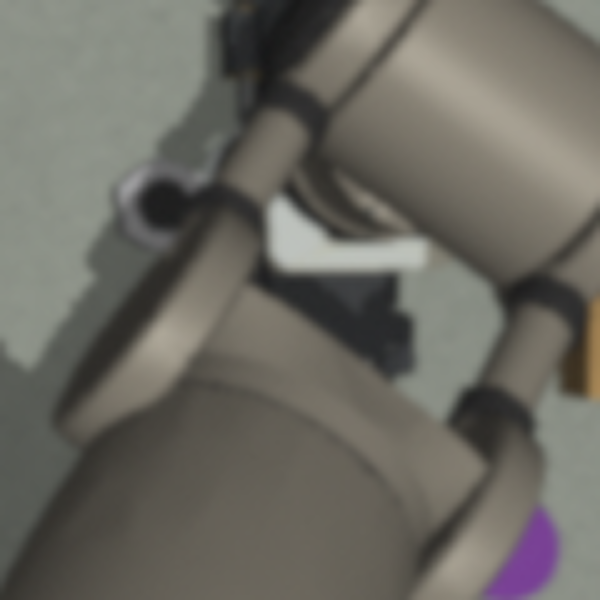

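Call:
{"method": "arm_command", "body": {
  "plan": [
    {"tx": 1,"ty": -0.2,"tz": 0.1,"wx": 0,"wy": -0.003,"wz": 0,"jaw": 0.5},
    {"tx": 1.5,"ty": 0,"tz": 0,"wx": 0,"wy": 0,"wz": 0,"jaw": 0.5},
    {"tx": 1.5,"ty": 0,"tz": 0,"wx": 0,"wy": 0,"wz": 0,"jaw": 0.5},
    {"tx": 0.8,"ty": 0,"tz": 0,"wx": 0,"wy": 0,"wz": 0,"jaw": 0.5},
    {"tx": 0.3,"ty": 0,"tz": 0,"wx": 0,"wy": 0,"wz": 0,"jaw": 0.5},
    {"tx": 0,"ty": 0,"tz": 0,"wx": 0,"wy": 0,"wz": 0,"jaw": 0.5},
    {"tx": 0,"ty": 0,"tz": 0,"wx": 0,"wy": 0,"wz": 0,"jaw": 0.5}
  ]
}}

```text
time: 37.8
tool_pos: [537.7, -324.1, 53.5]
tcp_rot: [2.291, 1.57, 2.29]
contact_force: [0.1, -0.6, -0.8]
grip_width: 69.0
```

Run:
```python
from h import *
go([536,-322,50],Mt([0,0,-1],[1,0,0]))
im=imaging.capture("side"); crop("side",im,260,90,380,210,5,"s20")
```

```text
t 37.8 tcp [ 537.7 -324.1   53.5] w 69.0 F [ 0.1 -0.6 -0.8] M [-0.02 -0.1   0.02] q [-0.665  0.725  1.444  0.     0.973 -0.664]
shift cm (in current tool axes) [ 0.35  0.21 -0.17]
rotvec [-0.001  -0.0002 -0.0003]
```

View pics/s20.png

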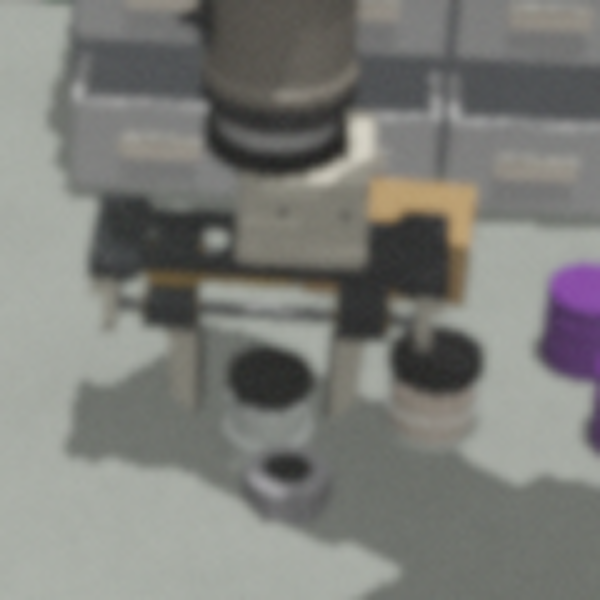

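Call:
{"method": "arm_command", "body": {
  "plan": [
    {"tx": 0.4,"ty": 0.1,"tz": -0.15,"wx": 0,"wy": 0,"wz": 0,"jaw": 0.5},
    {"tx": 0,"ty": 0,"tz": 0,"wx": 0,"wy": 0,"wz": 0,"jaw": 0.2},
    {"tx": 0,"ty": 0,"tz": 0,"wx": 0,"wy": 0,"wz": 0,"jaw": 0.1},
    {"tx": 0,"ty": 0,"tz": 0,"wx": 0,"wy": 0,"wz": 0,"jaw": 0},
    {"tx": 0,"ty": 0,"tz": 0,"wx": 0,"wy": 0,"wz": 0,"jaw": -0.3},
    {"tx": 0,"ty": 0,"tz": 0,"wx": 0,"wy": 0,"wz": 0,"jaw": -0.6},
    {"tx": 0,"ty": 0,"tz": 0,"wx": 0,"wy": 0,"wz": 0,"jaw": -0.6},
    {"tx": 0,"ty": 0,"tz": 0,"wx": 0,"wy": 0,"wz": 0,"jaw": -0.6},
    {"tx": -0.5,"ty": 0,"tz": 0,"wx": 0,"wy": 0,"wz": 0,"jaw": -0.6},
    {"tx": -1,"ty": 0,"tz": 0,"wx": 0,"wy": 0,"wz": 0,"jaw": -0.6},
    {"tx": -2,"ty": 0,"tz": 0,"wx": 0,"wy": 0,"wz": 0,"jaw": -0.6},
    {"tx": -2.5,"ty": 0,"tz": 0,"wx": 0,"wy": 0,"wz": 0,"jaw": -0.6},
    {"tx": -2.5,"ty": 0,"tz": 0,"wx": 0,"wy": 0,"wz": 0,"jaw": -0.6},
    {"tx": -2.5,"ty": 0,"tz": 0,"wx": 0,"wy": 0,"wz": 0,"jaw": -0.6},
    {"tx": -1,"ty": 0,"tz": 0,"wx": 0,"wy": 0,"wz": 0,"jaw": -0.6},
    {"tx": 0,"ty": 0,"tz": 0,"wx": 0,"wy": 0,"wz": 0,"jaw": -0.6}
  ]
}}

```text
time: 39.45
tool_pos: [536.6, -323.4, 171.0]
tcp_rot: [-0.573, 1.568, -0.574]
contact_force: [-0.2, 0.5, -1.0]
grip_width: 47.6
```

Run:
```python
from h import *
go([640,180,168],Mt([0,0,-1],[1,0,0]))
im=imaging.capture("side"); crop("side",im,260,90,380,210,5,"s21")
```

```text
t 39.5 tcp [ 536.6 -323.4  171. ] w 47.6 F [-0.2  0.5 -1. ] M [-0.03 -0.12 -0.04] q [-0.665  0.59   1.338  0.     1.211 -0.664]
shift cm (in current tool axes) [ 0.25 50.35 10.29]
rotvec [-0.001   0.002   0.0013]
```

View pics/s21.png

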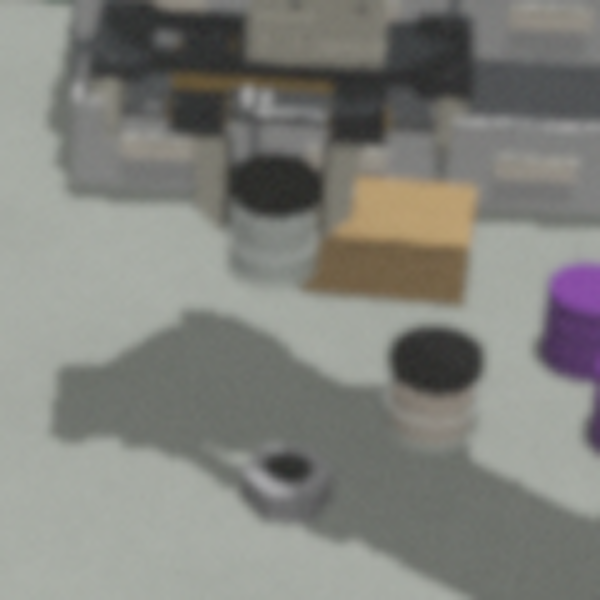

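Call:
{"method": "arm_command", "body": {
  "plan": [
    {"tx": 0,"ty": 1,"tz": 0.2,"wx": 0,"wy": 0,"wz": 0,"jaw": -0.6},
    {"tx": 0,"ty": 2,"tz": 0.4,"wx": 0,"wy": 0,"wz": 0,"jaw": -0.6},
    {"tx": 0,"ty": 3,"tz": 0.6,"wx": 0,"wy": 0,"wz": 0,"jaw": -0.6},
    {"tx": 0,"ty": 3,"tz": 0.6,"wx": 0,"wy": 0,"wz": 0,"jaw": -0.6},
    {"tx": 0,"ty": 3,"tz": 0.6,"wx": 0,"wy": 0,"wz": 0,"jaw": -0.6},
    {"tx": 0,"ty": 3,"tz": 0.6,"wx": 0,"wy": 0,"wz": 0,"jaw": -0.6},
    {"tx": 0,"ty": 3,"tz": 0.6,"wx": 0,"wy": 0,"wz": 0,"jaw": -0.6},
    {"tx": 0,"ty": 3,"tz": 0.6,"wx": 0,"wy": 0,"wz": 0,"jaw": -0.6},
    {"tx": 0,"ty": 3,"tz": 0.6,"wx": 0,"wy": 0,"wz": 0,"jaw": -0.6},
    {"tx": 0,"ty": 3,"tz": 0.6,"wx": 0,"wy": 0,"wz": 0,"jaw": -0.6},
    {"tx": 0,"ty": 3,"tz": 0.6,"wx": 0,"wy": 0,"wz": 0,"jaw": -0.6},
    {"tx": 0,"ty": 3,"tz": 0.6,"wx": 0,"wy": 0,"wz": 0,"jaw": -0.6},
    {"tx": 0,"ty": 3,"tz": 0.6,"wx": 0,"wy": 0,"wz": 0,"jaw": -0.6},
    {"tx": 0,"ty": 3,"tz": 0.7,"wx": 0,"wy": 0,"wz": 0,"jaw": -0.6},
    {"tx": 0,"ty": 3,"tz": 0.7,"wx": 0,"wy": 0,"wz": 0,"jaw": -0.6},
    {"tx": 0,"ty": 3,"tz": 0.7,"wx": 0,"wy": 0,"wz": 0,"jaw": -0.6},
    {"tx": 0,"ty": 3,"tz": 0.6,"wx": 0,"wy": 0,"wz": 0,"jaw": -0.6},
    {"tx": 0,"ty": 1.6,"tz": 0.4,"wx": 0,"wy": 0,"wz": 0,"jaw": -0.6},
    {"tx": 0,"ty": 0.6,"tz": 0,"wx": 0,"wy": 0,"wz": 0,"jaw": -0.6},
    {"tx": 0,"ty": 0,"tz": 0,"wx": 0,"wy": 0,"wz": 0,"jaw": -0.6}
  ]
}}

```text
time: 41.5
tool_pos: [638.9, 179.2, 168.5]
tcp_rot: [3.011, 1.568, 3.011]
contact_force: [0.3, 0.2, -1.1]
grip_width: 47.4
```

Run:
```python
from h import *
go([640,179,60],Mt([0,0,-1],[1,0,0]))
im=imaging.capture("top"); crop("top",im,40,100,260,300,3.5,"t21")
```

```text
t 41.5 tcp [638.9 179.2 168.5] w 47.4 F [ 0.3  0.2 -1.1] M [-0.07 -0.1   0.02] q [1.580e-01 6.620e-01 1.211e+00 1.000e-03 1.271e+00 1.580e-01]
shift cm (in current tool axes) [10.85 -0.02  0.14]
rotvec [-0.     -0.0026 -0.0003]
```

View pics/t21.png

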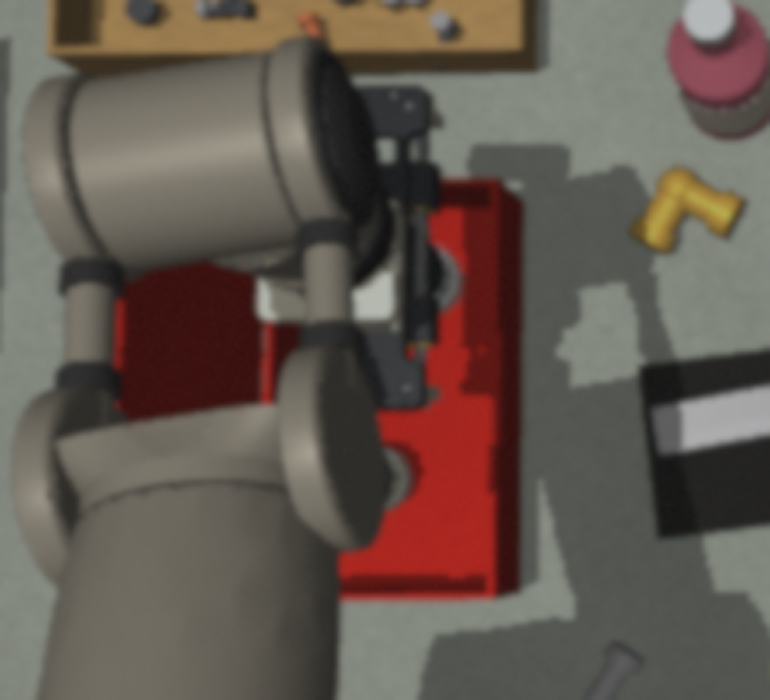

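Call:
{"method": "arm_command", "body": {
  "plan": [
    {"tx": 1,"ty": 0,"tz": 0.1,"wx": 0,"wy": 0,"wz": 0,"jaw": -0.6},
    {"tx": 2,"ty": 0,"tz": 0,"wx": 0,"wy": 0,"wz": 0,"jaw": -0.6},
    {"tx": 2,"ty": 0,"tz": 0,"wx": 0,"wy": 0,"wz": 0,"jaw": -0.6},
    {"tx": 2,"ty": 0,"tz": 0,"wx": 0,"wy": 0,"wz": 0,"jaw": -0.6},
    {"tx": 1.5,"ty": 0,"tz": 0,"wx": 0,"wy": 0,"wz": 0,"jaw": -0.6},
    {"tx": 1,"ty": 0,"tz": 0,"wx": 0,"wy": 0,"wz": 0,"jaw": -0.6},
    {"tx": 0.5,"ty": 0,"tz": 0,"wx": 0,"wy": 0,"wz": 0,"jaw": -0.6},
    {"tx": 0.4,"ty": 0,"tz": 0,"wx": 0,"wy": 0,"wz": 0,"jaw": -0.6},
    {"tx": 0.3,"ty": 0,"tz": 0,"wx": 0,"wy": 0,"wz": 0,"jaw": -0.6},
    {"tx": 0,"ty": 0,"tz": 0,"wx": 0,"wy": 0,"wz": 0,"jaw": -0.6},
    {"tx": 0,"ty": 0,"tz": 0,"wx": 0,"wy": 0,"wz": 0,"jaw": -0.6}
  ]
}}

```text
time: 42.65
tool_pos: [640.6, 179.1, 62.9]
tcp_rot: [1.641, 1.57, 1.641]
contact_force: [-0.5, -0.1, 0.1]
grip_width: 47.4
```

Call:
{"method": "arm_command", "body": {
  "plan": [
    {"tx": 0.3,"ty": 0,"tz": 0,"wx": 0,"wy": 0,"wz": 0,"jaw": -0.6},
    {"tx": 0.2,"ty": 0,"tz": 0,"wx": 0,"wy": 0,"wz": 0,"jaw": -0.6},
    {"tx": 0.1,"ty": 0,"tz": 0,"wx": 0,"wy": 0,"wz": 0,"jaw": -0.6},
    {"tx": 0.1,"ty": 0,"tz": 0,"wx": 0,"wy": 0,"wz": 0,"jaw": -0.6},
    {"tx": 0,"ty": 0,"tz": 0,"wx": 0,"wy": 0,"wz": 0,"jaw": -0.6},
    {"tx": 0,"ty": 0,"tz": 0,"wx": 0,"wy": 0,"wz": 0,"jaw": -0.6}
  ]
}}

```text
time: 43.25
tool_pos: [640.4, 179.0, 55.4]
tcp_rot: [2.413, 1.569, 2.412]
contact_force: [0.3, -0.2, -1.3]
grip_width: 47.6
```

Call:
{"method": "arm_command", "body": {
  "plan": [
    {"tx": 0.1,"ty": 0,"tz": 0,"wx": 0,"wy": 0,"wz": 0,"jaw": -0.6},
    {"tx": 0,"ty": 0,"tz": 0,"wx": 0,"wy": 0,"wz": 0,"jaw": -0.6}
  ]
}}

```text
time: 43.45
tool_pos: [640.3, 179.0, 54.3]
tcp_rot: [2.487, 1.569, 2.486]
contact_force: [0.9, -0.0, -1.4]
grip_width: 47.6
```

Call:
{"method": "arm_command", "body": {
  "plan": [
    {"tx": 0.1,"ty": 0,"tz": 0,"wx": 0,"wy": 0,"wz": 0,"jaw": -0.6},
    {"tx": 0,"ty": 0,"tz": 0,"wx": 0,"wy": 0,"wz": 0,"jaw": -0.6}
  ]
}}

```text
time: 43.65
tool_pos: [640.4, 179.0, 54.2]
tcp_rot: [2.242, 1.57, 2.241]
contact_force: [-2.9, -0.7, 4.7]
grip_width: 47.4
```

Contact. Release and look for the last jar.

Call:
{"method": "arm_command", "body": {
  "plan": [
    {"tx": 0,"ty": 0,"tz": 0,"wx": 0,"wy": 0,"wz": 0,"jaw": 0.15},
    {"tx": 0,"ty": 0,"tz": 0,"wx": 0,"wy": 0,"wz": 0,"jaw": 0.3},
    {"tx": 0,"ty": 0,"tz": 0,"wx": 0,"wy": 0,"wz": 0,"jaw": 0.5},
    {"tx": 0,"ty": 0,"tz": 0,"wx": 0,"wy": 0,"wz": 0,"jaw": 0.5},
    {"tx": -1,"ty": 0,"tz": 0,"wx": 0,"wy": 0,"wz": 0,"jaw": 0.5},
    {"tx": -2,"ty": 0,"tz": 0,"wx": 0,"wy": 0,"wz": 0,"jaw": 0.5},
    {"tx": -3,"ty": 0,"tz": 0,"wx": 0,"wy": 0,"wz": 0,"jaw": 0.5},
    {"tx": -3,"ty": 0,"tz": 0,"wx": 0,"wy": 0,"wz": 0,"jaw": 0.6},
    {"tx": -2,"ty": 0,"tz": 0,"wx": 0,"wy": 0,"wz": 0,"jaw": 0.6},
    {"tx": 0,"ty": 0,"tz": 0,"wx": 0,"wy": 0,"wz": 0,"jaw": 0.6}
  ]
}}

```text
time: 44.65
tool_pos: [642.3, 179.3, 168.0]
tcp_rot: [0.311, 1.564, 0.31]
contact_force: [0.6, 0.6, 0.2]
grip_width: 73.0
```

Run:
```python
from h import *
findjars()
go([445.5,-358,165],Mt([0,0,-1],[1,0,0]))
```

```text
top [230.   14.9] [28, 16, 341] z53/-5: [1078.4   28.5   48. ]
top [ 68.6 212.1] [27, 21, 381] z53/-5: [572.8 429.1  48. ]
top [387.4 261.6] [21, 20, 329] z53/-5: [ 445.2 -358.3   48. ]
side [284. 232.] [22, 9, 149] z53/-5: [591.7 -45.6  48. ]
t 44.8 tcp [640.4 178.9 163.7] w 73.2 F [-0.  -1.3 -0.1] M [-0.02 -0.1  -0.  ] q [1.570e-01 6.680e-01 1.214e+00 1.000e-03 1.260e+00 1.580e-01]
shift cm (in current tool axes) [ -0.17 -53.71 -19.44]
rotvec [-0.001  -0.0003 -0.001 ]
```

View pics/last_top.png

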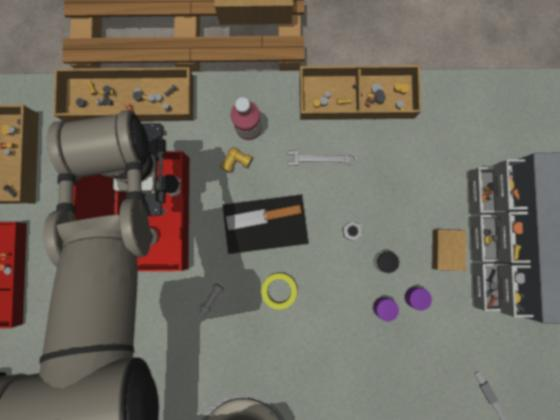

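Call:
{"method": "arm_command", "body": {
  "plan": [
    {"tx": 0,"ty": -1.5,"tz": -0.4,"wx": 0,"wy": 0,"wz": 0,"jaw": 0.6},
    {"tx": 0,"ty": -3,"tz": -1.1,"wx": 0,"wy": 0,"wz": 0,"jaw": 0.6},
    {"tx": 0,"ty": -3.1,"tz": -1.1,"wx": 0,"wy": 0,"wz": 0,"jaw": 0.6},
    {"tx": 0,"ty": -3.1,"tz": -1.1,"wx": 0,"wy": 0,"wz": 0,"jaw": 0.6},
    {"tx": 0,"ty": -3.1,"tz": -1.1,"wx": 0,"wy": 0,"wz": 0,"jaw": 0.6},
    {"tx": 0,"ty": -3.1,"tz": -1.1,"wx": 0,"wy": 0,"wz": 0,"jaw": 0.6},
    {"tx": 0,"ty": -3.1,"tz": -1.1,"wx": 0,"wy": 0,"wz": 0,"jaw": 0.6},
    {"tx": 0,"ty": -3.1,"tz": -1.1,"wx": 0,"wy": 0,"wz": 0,"jaw": 0.6},
    {"tx": 0,"ty": -3.1,"tz": -1.1,"wx": 0,"wy": 0,"wz": 0,"jaw": 0.6},
    {"tx": 0,"ty": -3.1,"tz": -1.1,"wx": 0,"wy": 0,"wz": 0,"jaw": 0.6},
    {"tx": 0,"ty": -3.1,"tz": -1.1,"wx": 0,"wy": 0,"wz": 0,"jaw": 0.6},
    {"tx": 0,"ty": -3.1,"tz": -1.1,"wx": 0,"wy": 0,"wz": 0,"jaw": 0.6},
    {"tx": 0,"ty": -3.1,"tz": -1.1,"wx": 0,"wy": 0,"wz": 0,"jaw": 0.6},
    {"tx": 0,"ty": -3.1,"tz": -1.1,"wx": 0,"wy": 0,"wz": 0,"jaw": 0.6},
    {"tx": 0,"ty": -3.1,"tz": -1.1,"wx": 0,"wy": 0,"wz": 0,"jaw": 0.6},
    {"tx": 0,"ty": -3.1,"tz": -1.1,"wx": 0,"wy": 0,"wz": 0,"jaw": 0.6},
    {"tx": 0,"ty": -3.1,"tz": -1.1,"wx": 0,"wy": 0,"wz": 0,"jaw": 0.6},
    {"tx": 0,"ty": -3,"tz": -1.1,"wx": 0,"wy": 0,"wz": 0,"jaw": 0.6},
    {"tx": 0,"ty": -1,"tz": -0.4,"wx": 0,"wy": 0,"wz": 0,"jaw": 0.6},
    {"tx": 0,"ty": 0,"tz": 0,"wx": 0,"wy": 0,"wz": 0,"jaw": 0.6}
  ]
}}

```text
time: 46.75
tool_pos: [443.3, -371.8, 161.9]
tcp_rot: [2.388, 1.567, 2.384]
contact_force: [0.8, 0.3, 0.3]
grip_width: 73.4
```

Run:
```python
from h import *
go([445.5,-357.5,46],Mt([0,0,-1],[1,0,0]))
findjars()
```

```text
t 46.8 tcp [ 443.3 -371.8  161.9] w 73.4 F [0.8 0.3 0.3] M [-0.   -0.14 -0.05] q [-0.83   0.519  1.493 -0.     1.133 -0.826]
shift cm (in current tool axes) [11.6   1.4   0.25]
rotvec [-0.0038 -0.0026 -0.0024]
top [144.1 184. ] [21, 19, 314] z53/-5: [641.6 242.2  48. ]
top [169.1 183.7] [19, 17, 247] z53/-5: [641.8 179.7  48. ]
top [142.3 236.4] [19, 16, 251] z53/-5: [511.1 244.5  48. ]
top [387.9 261.9] [22, 21, 367] z53/-5: [ 444.6 -359.6   48. ]
top [421.  302.9] [22, 17, 246] z53/-5: [ 345.  -437.1   48. ]
top [470.1 315.3] [19, 17, 147] z53/-5: [ 314.7 -554.5   48. ]
top [455.1 343.8] [18, 23, 228] z53/-5: [ 247.4 -515.6   48. ]
side [346.7 161.5] [17, 12, 161] z53/-5: [ 446.7 -354.7   48. ]
```

View pics/last_top.png

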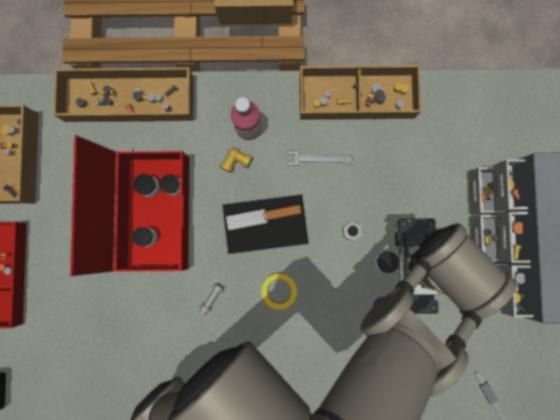

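View pics/last_side.png

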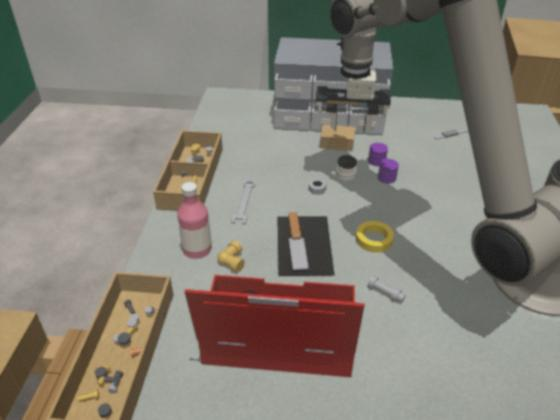

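Call:
{"method": "arm_command", "body": {
  "plan": [
    {"tx": 1,"ty": 1.1,"tz": 0.15,"wx": 0,"wy": 0,"wz": 0,"jaw": 0.6},
    {"tx": 2,"ty": 0.3,"tz": 0,"wx": 0,"wy": 0,"wz": 0,"jaw": 0.6},
    {"tx": 2.5,"ty": 0,"tz": 0,"wx": 0,"wy": 0,"wz": 0,"jaw": 0.6},
    {"tx": 1.5,"ty": 0,"tz": 0,"wx": 0,"wy": 0,"wz": 0,"jaw": 0.6},
    {"tx": 0,"ty": 0,"tz": 0,"wx": 0,"wy": 0,"wz": 0,"jaw": 0.6},
    {"tx": 0,"ty": 0,"tz": 0,"wx": 0,"wy": 0,"wz": 0,"jaw": 0.6}
  ]
}}

```text
time: 47.45
tool_pos: [446.9, -355.9, 93.4]
tcp_rot: [2.319, 1.569, 2.319]
contact_force: [-0.0, 0.2, -0.0]
grip_width: 73.4
```

Run:
```python
from h import *
go([445.5,-357.5,46],Mt([0,0,-1],[1,0,0]))
im=imaging.capture("side"); crop("side",im,290,70,410,190,5,"s22")
```

```text
t 47.5 tcp [ 446.9 -355.9   93.4] w 73.4 F [-0.   0.2 -0. ] M [-0.07 -0.13 -0.01] q [-0.807  0.589  1.588  0.     0.967 -0.807]
shift cm (in current tool axes) [ 4.74 -0.17 -0.13]
rotvec [ 0.0004 -0.0011 -0.0012]
```

View pics/s22.png

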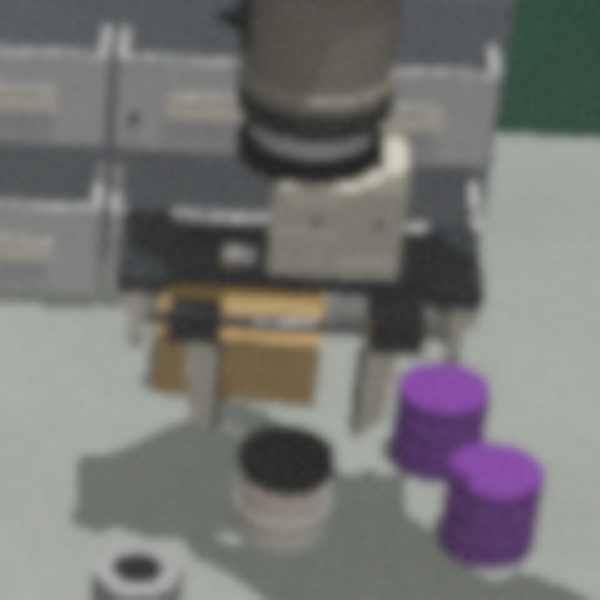

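Call:
{"method": "arm_command", "body": {
  "plan": [
    {"tx": 1,"ty": -0.2,"tz": -0.1,"wx": 0,"wy": 0,"wz": 0,"jaw": 0.6},
    {"tx": 1.5,"ty": 0,"tz": 0,"wx": 0,"wy": 0,"wz": 0,"jaw": 0.6},
    {"tx": 1.2,"ty": 0,"tz": 0,"wx": 0,"wy": 0,"wz": 0,"jaw": 0.6},
    {"tx": 0.8,"ty": 0,"tz": 0,"wx": 0,"wy": 0,"wz": 0,"jaw": 0.6},
    {"tx": 0.2,"ty": 0,"tz": 0,"wx": 0,"wy": 0,"wz": 0,"jaw": 0.6},
    {"tx": 0,"ty": 0,"tz": 0,"wx": 0,"wy": 0,"wz": 0,"jaw": 0.6},
    {"tx": 0,"ty": 0,"tz": 0,"wx": 0,"wy": 0,"wz": 0,"jaw": 0.6}
  ]
}}

```text
time: 48.2
tool_pos: [445.5, -359.0, 46.5]
tcp_rot: [2.555, 1.57, 2.554]
contact_force: [1.2, -1.3, 0.1]
grip_width: 73.4
```

Run:
```python
from h import *
st()
im=imaging.capture("side"); crop("side",im,290,70,410,190,5,"s23")
```

```text
t 48.2 tcp [ 445.5 -359.    46.5] w 73.4 F [ 1.2 -1.3  0.1] M [-0.03 -0.12 -0.03] q [-0.812  0.655  1.621 -0.     0.865 -0.811]
```

View pics/s23.png

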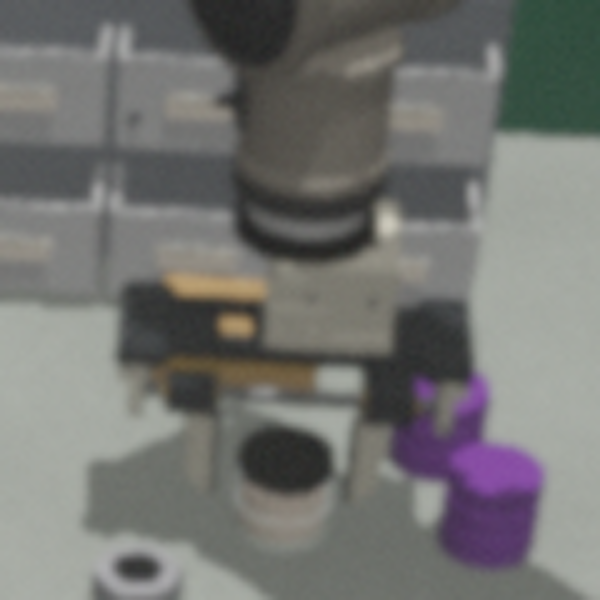

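Call:
{"method": "arm_command", "body": {
  "plan": [
    {"tx": 0.1,"ty": 0,"tz": 0,"wx": 0,"wy": 0,"wz": 0,"jaw": 0.3},
    {"tx": 0,"ty": 0,"tz": 0,"wx": 0,"wy": 0,"wz": 0,"jaw": 0.1},
    {"tx": 0,"ty": 0,"tz": 0,"wx": 0,"wy": 0,"wz": 0,"jaw": -0.2},
    {"tx": 0,"ty": 0,"tz": 0,"wx": 0,"wy": 0,"wz": 0,"jaw": -0.5},
    {"tx": 0,"ty": 0,"tz": 0,"wx": 0,"wy": 0,"wz": 0,"jaw": -0.5},
    {"tx": 0,"ty": 0,"tz": 0,"wx": 0,"wy": 0,"wz": 0,"jaw": -0.5},
    {"tx": 0,"ty": 0,"tz": 0,"wx": 0,"wy": 0,"wz": 0,"jaw": -0.5},
    {"tx": -0.5,"ty": 0,"tz": 0,"wx": 0,"wy": 0,"wz": 0,"jaw": -0.5},
    {"tx": -1,"ty": 0,"tz": 0,"wx": 0,"wy": 0,"wz": 0,"jaw": -0.5},
    {"tx": -2,"ty": 0,"tz": 0,"wx": 0,"wy": 0,"wz": 0,"jaw": -0.5},
    {"tx": -2.5,"ty": 0,"tz": 0,"wx": 0,"wy": 0,"wz": 0,"jaw": -0.5},
    {"tx": -2.5,"ty": 0,"tz": 0,"wx": 0,"wy": 0,"wz": 0,"jaw": -0.5},
    {"tx": -2.5,"ty": 0,"tz": 0,"wx": 0,"wy": 0,"wz": 0,"jaw": -0.5},
    {"tx": -1,"ty": 0,"tz": 0,"wx": 0,"wy": 0,"wz": 0,"jaw": -0.5},
    {"tx": 0,"ty": 0,"tz": 0,"wx": 0,"wy": 0,"wz": 0,"jaw": -0.5}
  ]
}}

```text
time: 49.75
tool_pos: [446.1, -359.4, 166.8]
tcp_rot: [-0.795, 1.568, -0.796]
contact_force: [0.1, 0.3, -1.7]
grip_width: 53.4
```

Run:
```python
from h import *
go([510,178,165],Mt([0,0,-1],[1,0,0]))
im=imaging.capture("side"); crop("side",im,290,70,410,190,5,"s24")
```

```text
t 49.8 tcp [ 446.1 -359.4  166.8] w 53.4 F [ 0.1  0.3 -1.7] M [-0.06 -0.09 -0.01] q [-0.812  0.502  1.509  0.     1.128 -0.811]
shift cm (in current tool axes) [ 0.1  53.74  6.34]
rotvec [-0.0009  0.0016  0.0017]
```

View pics/s24.png

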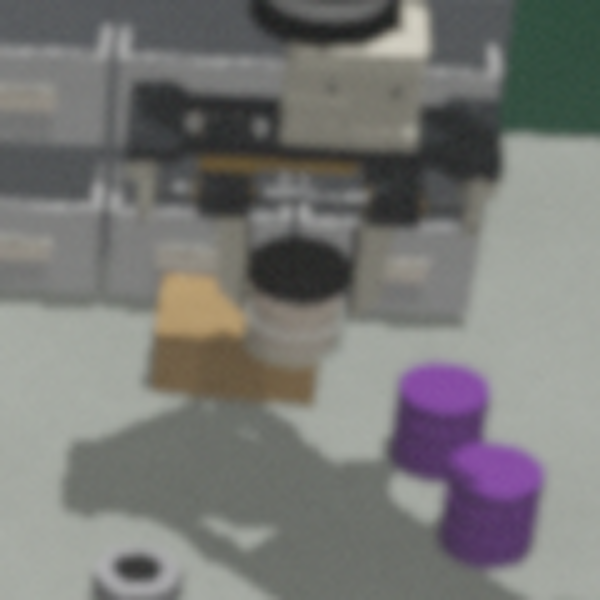

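Call:
{"method": "arm_command", "body": {
  "plan": [
    {"tx": 0,"ty": 1,"tz": 0,"wx": 0,"wy": 0,"wz": 0,"jaw": -0.5},
    {"tx": 0,"ty": 2,"tz": 0.2,"wx": 0,"wy": 0,"wz": 0,"jaw": -0.5},
    {"tx": 0,"ty": 3,"tz": 0.4,"wx": 0,"wy": 0,"wz": 0,"jaw": -0.5},
    {"tx": 0,"ty": 3.2,"tz": 0.4,"wx": 0,"wy": 0,"wz": 0,"jaw": -0.5},
    {"tx": 0,"ty": 3.2,"tz": 0.4,"wx": 0,"wy": 0,"wz": 0,"jaw": -0.5},
    {"tx": 0,"ty": 3.2,"tz": 0.4,"wx": 0,"wy": 0,"wz": 0,"jaw": -0.5},
    {"tx": 0,"ty": 3.2,"tz": 0.4,"wx": 0,"wy": 0,"wz": 0,"jaw": -0.5},
    {"tx": 0,"ty": 3.2,"tz": 0.4,"wx": 0,"wy": 0,"wz": 0,"jaw": -0.5},
    {"tx": 0,"ty": 3.2,"tz": 0.4,"wx": 0,"wy": 0,"wz": 0,"jaw": -0.5},
    {"tx": 0,"ty": 3.2,"tz": 0.4,"wx": 0,"wy": 0,"wz": 0,"jaw": -0.5},
    {"tx": 0,"ty": 3.2,"tz": 0.4,"wx": 0,"wy": 0,"wz": 0,"jaw": -0.5},
    {"tx": 0,"ty": 3.2,"tz": 0.4,"wx": 0,"wy": 0,"wz": 0,"jaw": -0.5},
    {"tx": 0,"ty": 3.2,"tz": 0.4,"wx": 0,"wy": 0,"wz": 0,"jaw": -0.5},
    {"tx": 0,"ty": 3.2,"tz": 0.4,"wx": 0,"wy": 0,"wz": 0,"jaw": -0.5},
    {"tx": 0,"ty": 3.2,"tz": 0.4,"wx": 0,"wy": 0,"wz": 0,"jaw": -0.5},
    {"tx": 0,"ty": 3.2,"tz": 0.4,"wx": 0,"wy": 0,"wz": 0,"jaw": -0.5},
    {"tx": 0,"ty": 3.2,"tz": 0.4,"wx": 0,"wy": 0,"wz": 0,"jaw": -0.5},
    {"tx": 0,"ty": 2,"tz": 0.3,"wx": 0,"wy": 0,"wz": 0,"jaw": -0.5},
    {"tx": 0,"ty": 0.8,"tz": 0.2,"wx": 0,"wy": 0,"wz": 0,"jaw": -0.5},
    {"tx": 0,"ty": 0,"tz": 0,"wx": 0,"wy": 0,"wz": 0,"jaw": -0.5}
  ]
}}

```text
time: 51.8
tool_pos: [512.2, 177.8, 164.4]
tcp_rot: [2.985, 1.568, 2.986]
contact_force: [0.2, 0.6, -2.3]
grip_width: 53.5
```

Run:
```python
from h import *
go([510,177,60],Mt([0,0,-1],[1,0,0]))
```

```text
t 51.8 tcp [512.2 177.8 164.4] w 53.5 F [ 0.2  0.6 -2.3] M [-0.04 -0.14 -0.  ] q [1.920e-01 4.550e-01 1.597e+00 1.000e-03 1.092e+00 1.910e-01]
shift cm (in current tool axes) [10.44 -0.08 -0.19]
rotvec [ 0.0007 -0.003  -0.0005]
```

Call:
{"method": "arm_command", "body": {
  "plan": [
    {"tx": 1,"ty": -0.1,"tz": -0.2,"wx": 0,"wy": 0,"wz": 0,"jaw": -0.5},
    {"tx": 2,"ty": 0,"tz": 0,"wx": 0,"wy": 0,"wz": 0,"jaw": -0.5},
    {"tx": 2,"ty": 0,"tz": 0,"wx": 0,"wy": 0,"wz": 0,"jaw": -0.5},
    {"tx": 2,"ty": 0,"tz": 0,"wx": 0,"wy": 0,"wz": 0,"jaw": -0.5},
    {"tx": 1.5,"ty": 0,"tz": 0,"wx": 0,"wy": 0,"wz": 0,"jaw": -0.5},
    {"tx": 1,"ty": 0,"tz": 0,"wx": 0,"wy": 0,"wz": 0,"jaw": -0.5},
    {"tx": 0.6,"ty": 0,"tz": 0,"wx": 0,"wy": 0,"wz": 0,"jaw": -0.5},
    {"tx": 0.4,"ty": 0,"tz": 0,"wx": 0,"wy": 0,"wz": 0,"jaw": -0.5},
    {"tx": 0.2,"ty": 0,"tz": 0,"wx": 0,"wy": 0,"wz": 0,"jaw": -0.5},
    {"tx": 0,"ty": 0,"tz": 0,"wx": 0,"wy": 0,"wz": 0,"jaw": -0.5},
    {"tx": 0,"ty": 0,"tz": 0,"wx": 0,"wy": 0,"wz": 0,"jaw": -0.5}
  ]
}}

```text
time: 52.9
tool_pos: [511.2, 176.2, 59.0]
tcp_rot: [1.604, 1.57, 1.603]
contact_force: [0.1, -0.1, -2.2]
grip_width: 53.5
```

Call:
{"method": "arm_command", "body": {
  "plan": [
    {"tx": 0.3,"ty": 0,"tz": 0,"wx": 0,"wy": 0,"wz": 0,"jaw": -0.5},
    {"tx": 0.2,"ty": 0,"tz": 0,"wx": 0,"wy": 0,"wz": 0,"jaw": -0.5},
    {"tx": 0.1,"ty": 0,"tz": 0,"wx": 0,"wy": 0,"wz": 0,"jaw": -0.5},
    {"tx": 0.1,"ty": 0,"tz": 0,"wx": 0,"wy": 0,"wz": 0,"jaw": -0.5},
    {"tx": 0.1,"ty": 0,"tz": 0,"wx": 0,"wy": 0,"wz": 0,"jaw": -0.5},
    {"tx": 0,"ty": 0,"tz": 0,"wx": 0,"wy": 0,"wz": 0,"jaw": -0.5},
    {"tx": 0,"ty": 0,"tz": 0,"wx": 0,"wy": 0,"wz": 0,"jaw": -0.5}
  ]
}}

```text
time: 53.6
tool_pos: [510.8, 176.2, 50.5]
tcp_rot: [2.445, 1.569, 2.444]
contact_force: [1.0, 0.3, -2.4]
grip_width: 53.3
```

Call:
{"method": "arm_command", "body": {
  "plan": [
    {"tx": 0.1,"ty": 0,"tz": 0,"wx": 0,"wy": 0,"wz": 0,"jaw": -0.5},
    {"tx": 0,"ty": 0,"tz": 0,"wx": 0,"wy": 0,"wz": 0,"jaw": -0.5}
  ]
}}

```text
time: 53.8
tool_pos: [511.0, 176.2, 50.3]
tcp_rot: [2.036, 1.57, 2.035]
contact_force: [-1.0, -0.2, 5.2]
grip_width: 53.6
```

Contact. Release, rise.

Call:
{"method": "arm_command", "body": {
  "plan": [
    {"tx": 0,"ty": 0,"tz": 0,"wx": 0,"wy": 0,"wz": 0,"jaw": 0.25},
    {"tx": 0,"ty": 0,"tz": 0,"wx": 0,"wy": 0,"wz": 0,"jaw": 0.4},
    {"tx": 0,"ty": 0,"tz": 0,"wx": 0,"wy": 0,"wz": 0,"jaw": 0.6},
    {"tx": 0,"ty": 0,"tz": 0,"wx": 0,"wy": 0,"wz": 0,"jaw": 0.6},
    {"tx": -1,"ty": 0,"tz": 0,"wx": 0,"wy": 0,"wz": 0,"jaw": 0.6},
    {"tx": -2,"ty": 0,"tz": 0,"wx": 0,"wy": 0,"wz": 0,"jaw": 0.6},
    {"tx": -3,"ty": 0,"tz": 0,"wx": 0,"wy": 0,"wz": 0,"jaw": 0.6},
    {"tx": -3,"ty": 0,"tz": 0,"wx": 0,"wy": 0,"wz": 0,"jaw": 0.6},
    {"tx": -3,"ty": 0,"tz": 0,"wx": 0,"wy": 0,"wz": 0,"jaw": 0},
    {"tx": -4,"ty": 0,"tz": 0,"wx": 0,"wy": 0,"wz": 0,"jaw": -1},
    {"tx": -4,"ty": 0,"tz": 0,"wx": 0,"wy": 0,"wz": 0,"jaw": -1},
    {"tx": -4,"ty": 0,"tz": 0,"wx": 0,"wy": 0,"wz": 0,"jaw": -1},
    {"tx": -3,"ty": 0,"tz": 0,"wx": 0,"wy": 0,"wz": 0,"jaw": -1},
    {"tx": 0,"ty": 0,"tz": 0,"wx": 0,"wy": 0,"wz": 0,"jaw": -1}
  ]
}}

```text
time: 55.2
tool_pos: [512.4, 176.2, 325.1]
tcp_rot: [0.311, 1.562, 0.31]
contact_force: [-0.1, 0.8, -0.4]
grip_width: 30.0
```

Run:
```python
from h import *
go([574,345,320],Mt([0,0,-1],[1,0,0]))
findjars()
im=cv2.imread("pics/last_side.png"); crop("side",im,180,230,380,390,3.9,"s25")
```

```text
t 55.2 tcp [512.4 176.2 325.1] w 30.0 F [-0.1  0.8 -0.4] M [-0.02 -0.12  0.03] q [1.890e-01 3.220e-01 1.343e+00 1.000e-03 1.468e+00 1.900e-01]
shift cm (in current tool axes) [ 0.61 16.88  6.14]
rotvec [-0.001   0.0086 -0.0028]
top [169.1 183.7] [20, 18, 257] z53/-5: [641.9 179.7  48. ]
top [170.  235.7] [19, 19, 295] z53/-5: [512.4 175.8  48. ]
top [  3.4 382.3] [12, 22, 132] z53/-5: [161.8 574.1  48. ]
side [312.8  95.3] [13, 17, 175] z53/-5: [ 562.8 -732.8   48. ]
side [300.6 183.9] [15, 13, 156] z53/-5: [ 566.8 -237.9   48. ]
```

View pics/last_top.png

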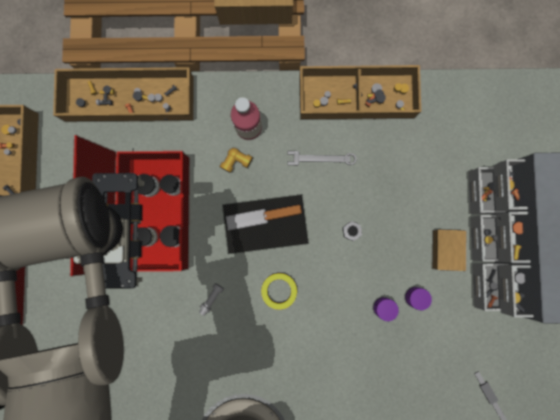

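View pics/s25.png

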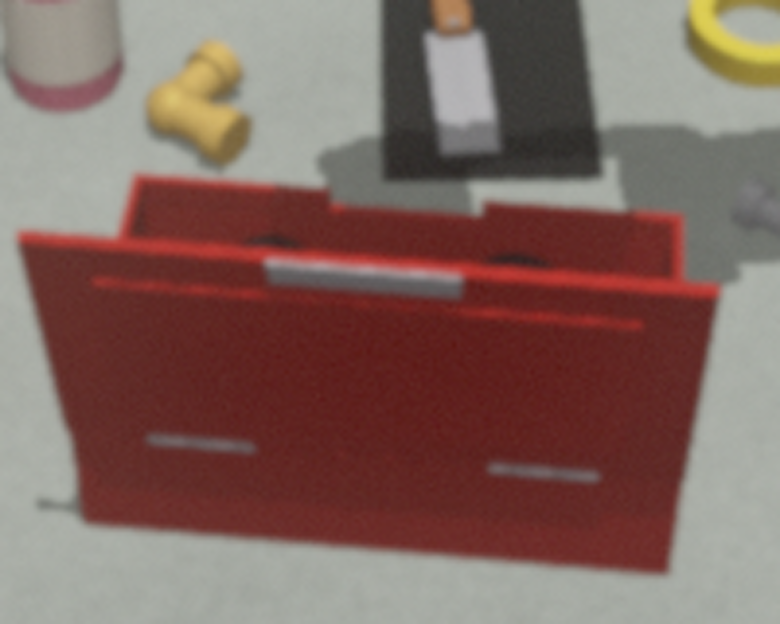

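```bash
cat >> h.py <<'E'
def lidpt(th,s,y,h):  # case frame -> world, s from hinge along lid, h above underside
    L=np.array([[80-s*np.cos(th)+h*np.sin(th), y, 85+s*np.sin(th)+h*np.cos(th)]])
    return T2(573.7,218.1,1.575,L)[0]
E
python3 - <<'E'
from h import *
obs=cv([(20,235),(720,290)],3.9,(180,230))
f=lambda p:np.concatenate([proj("side",lidpt(p[0],160,s,6))[0]-o for s,o in zip((-145,145),obs)])
r=least_squares(f,[1.7]); print(r.x,r.fun)
print(lidpt(r.x[0],160,0,6))
st()
E
```

```text
[1.69750045] [-0.60215609  0.14440206  0.68982025 -0.28888903]
[573.2536958  324.26942513 242.95921021]
t 55.3 tcp [511.  175.9 320.3] w 21.9 F [ 0.5 -0.1 -1.3] M [ 0.02 -0.08  0.01] q [1.890e-01 3.260e-01 1.350e+00 1.000e-03 1.465e+00 1.900e-01]
```

Call:
{"method": "arm_command", "body": {
  "plan": [
    {"tx": 0,"ty": 1,"tz": 1,"wx": 0,"wy": 0,"wz": 0,"jaw": -1},
    {"tx": 0,"ty": 2,"tz": 1.2,"wx": 0,"wy": 0,"wz": 0,"jaw": -1},
    {"tx": 0,"ty": 2,"tz": 1.2,"wx": 0,"wy": 0,"wz": 0,"jaw": -1},
    {"tx": 0,"ty": 2,"tz": 1.2,"wx": 0,"wy": 0,"wz": 0,"jaw": -1},
    {"tx": 0,"ty": 2,"tz": 1,"wx": 0,"wy": 0,"wz": 0,"jaw": -1},
    {"tx": 0,"ty": 2,"tz": 0.6,"wx": 0,"wy": 0,"wz": 0,"jaw": -1},
    {"tx": 0,"ty": 2,"tz": 0,"wx": 0,"wy": 0,"wz": 0,"jaw": -1},
    {"tx": 0,"ty": 2,"tz": 0,"wx": 0,"wy": 0,"wz": 0,"jaw": -1},
    {"tx": 0,"ty": 2,"tz": 0,"wx": 0,"wy": 0,"wz": 0,"jaw": -1},
    {"tx": 0,"ty": 0.8,"tz": 0,"wx": 0,"wy": 0,"wz": 0,"jaw": -1},
    {"tx": 0,"ty": 0,"tz": 0,"wx": 0,"wy": 0,"wz": 0,"jaw": -1},
    {"tx": 0,"ty": 0,"tz": 0,"wx": 0,"wy": 0,"wz": 0,"jaw": -1}
  ]
}}

```text
time: 56.5
tool_pos: [573.2, 353.2, 318.9]
tcp_rot: [-3.05, 1.569, -3.051]
contact_force: [-0.5, 0.3, -0.0]
grip_width: -0.0
```

Run:
```python
from h import *
go([574,356,240],Mt([0,0,-1],[1,0,0]))
im=imaging.capture("side"); cv2.imwrite("pics/s26.png",im)
```

```text
t 56.5 tcp [573.2 353.2 318.9] w -0.0 F [-0.5  0.3 -0. ] M [-0.07 -0.19 -0.03] q [4.380e-01 6.050e-01 9.080e-01 1.000e-03 1.631e+00 4.390e-01]
shift cm (in current tool axes) [7.89 0.29 0.1 ]
rotvec [-0.0012 -0.0022  0.0002]
```

View pics/s26.png

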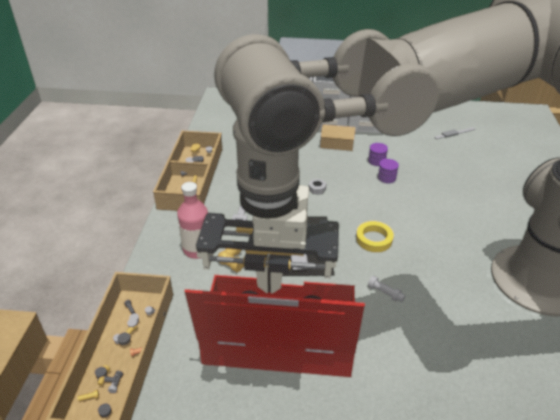

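Call:
{"method": "arm_command", "body": {
  "plan": [
    {"tx": 1,"ty": 0.3,"tz": 0.1,"wx": 0,"wy": 0,"wz": 0,"jaw": -1},
    {"tx": 2,"ty": 0,"tz": 0,"wx": 0,"wy": 0,"wz": 0,"jaw": -1},
    {"tx": 2,"ty": 0,"tz": 0,"wx": 0,"wy": 0,"wz": 0,"jaw": -1},
    {"tx": 1.5,"ty": 0,"tz": 0,"wx": 0,"wy": 0,"wz": 0,"jaw": -1},
    {"tx": 0.9,"ty": 0,"tz": 0,"wx": 0,"wy": 0,"wz": 0,"jaw": -1},
    {"tx": 0.4,"ty": 0,"tz": 0,"wx": 0,"wy": 0,"wz": 0,"jaw": -1},
    {"tx": 0,"ty": 0,"tz": 0,"wx": 0,"wy": 0,"wz": 0,"jaw": -1}
  ]
}}

```text
time: 57.25
tool_pos: [574.3, 356.7, 241.4]
tcp_rot: [2.665, 1.569, 2.663]
contact_force: [0.6, 0.9, -0.7]
grip_width: 0.6
```

Run:
```python
from h import *
go([574,356,240],Mt([0,0,-1],[1,0,0]))
prev=None
for th in np.arange(1.6,-.01,-.1):
    s=130+10*(1.6-th)/1.6
    P=lidpt(th,s,0,6)+[0,10,22]
    print(round(th,2),np.round(P[1:],1), '' if prev is None else np.round([-(P[2]-prev[2])/10,(P[1]-prev[1])/10],2)); prev=P
```

```text
t 57.2 tcp [574.3 356.7 241.4] w 0.6 F [ 0.6  0.9 -0.7] M [-0.04 -0.1   0.02] q [4.420e-01 6.360e-01 1.057e+00 1.000e-03 1.449e+00 4.430e-01]
shift cm (in current tool axes) [ 0.14 -0.07 -0.03]
rotvec [-0.0014 -0.0014 -0.0007]
1.6 [317.9 236.8] 
1.5 [304.8 237.7] [-0.1 -1.3]
1.4 [291.7 237.4] [ 0.04 -1.31]
1.3 [278.6 235.7] [ 0.17 -1.31]
1.2 [265.7 232.7] [ 0.3  -1.29]
1.1 [253.1 228.4] [ 0.43 -1.26]
1.0 [240.9 222.8] [ 0.56 -1.22]
0.9 [229.3 216. ] [ 0.68 -1.16]
0.8 [218.3 208. ] [ 0.8  -1.09]
0.7 [208.2 199. ] [ 0.91 -1.01]
0.6 [199.  188.9] [ 1.01 -0.92]
0.5 [190.9 177.9] [ 1.1  -0.82]
0.4 [183.8 166.1] [ 1.18 -0.71]
0.3 [177.9 153.6] [ 1.25 -0.59]
0.2 [173.3 140.4] [ 1.31 -0.46]
0.1 [170.  126.9] [ 1.36 -0.33]
-0.0 [168.1 113. ] [ 1.39 -0.19]
```

Push −y: 357→305 first (approach then past vertical), watching the force.

Call:
{"method": "arm_command", "body": {
  "plan": [
    {"tx": 0.1,"ty": -0.7,"tz": 0,"wx": 0,"wy": 0,"wz": 0,"jaw": -1},
    {"tx": 0.1,"ty": -0.7,"tz": 0,"wx": 0,"wy": 0,"wz": 0,"jaw": -1},
    {"tx": 0,"ty": -0.6,"tz": 0,"wx": 0,"wy": 0,"wz": 0,"jaw": -1},
    {"tx": 0,"ty": -0.5,"tz": 0,"wx": 0,"wy": 0,"wz": 0,"jaw": -1},
    {"tx": 0,"ty": -0.5,"tz": 0,"wx": 0,"wy": 0,"wz": 0,"jaw": -1},
    {"tx": 0,"ty": -0.5,"tz": 0,"wx": 0,"wy": 0,"wz": 0,"jaw": -1},
    {"tx": 0,"ty": -0.5,"tz": 0,"wx": 0,"wy": 0,"wz": 0,"jaw": -1}
  ]
}}

```text
time: 57.95
tool_pos: [574.2, 316.6, 239.8]
tcp_rot: [2.152, 1.57, 2.151]
contact_force: [-0.0, 1.4, 0.9]
grip_width: 0.6
```

Run:
```python
from h import *
go([574,318,238],Mt([0,0,-1],[1,0,0]))
im=imaging.capture("side"); crop("side",im,160,120,400,390,2.2,"s27")
```

```text
t 58.0 tcp [574.2 316.6 239.8] w 0.6 F [-0.   1.4  0.9] M [ 0.22 -0.14  0.  ] q [3.870e-01 5.950e-01 1.135e+00 1.000e-03 1.412e+00 3.870e-01]
shift cm (in current tool axes) [ 0.18  0.14 -0.02]
rotvec [-0.0009 -0.0007 -0.001 ]
```

View pics/s27.png

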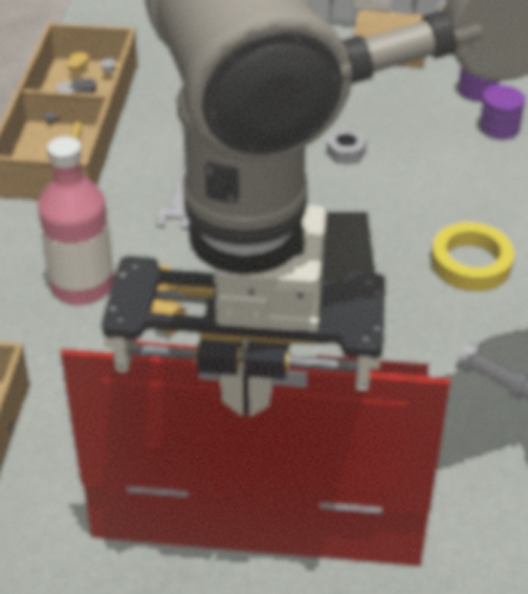

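Call:
{"method": "arm_command", "body": {
  "plan": [
    {"tx": 0,"ty": -0.65,"tz": 0,"wx": 0,"wy": 0,"wz": 0,"jaw": -1},
    {"tx": 0,"ty": -0.65,"tz": 0,"wx": 0,"wy": 0,"wz": 0,"jaw": -1},
    {"tx": 0.05,"ty": -0.65,"tz": 0,"wx": 0,"wy": 0,"wz": 0,"jaw": -1},
    {"tx": 0.05,"ty": -0.65,"tz": 0,"wx": 0,"wy": 0,"wz": 0,"jaw": -1},
    {"tx": 0.1,"ty": -0.65,"tz": 0,"wx": 0,"wy": 0,"wz": 0,"jaw": -1},
    {"tx": 0.1,"ty": -0.65,"tz": 0,"wx": 0,"wy": 0,"wz": 0,"jaw": -1},
    {"tx": 0.15,"ty": -0.65,"tz": 0,"wx": 0,"wy": 0,"wz": 0,"jaw": -1},
    {"tx": 0.15,"ty": -0.65,"tz": 0,"wx": 0,"wy": 0,"wz": 0,"jaw": -1},
    {"tx": 0.22,"ty": -0.63,"tz": 0,"wx": 0,"wy": 0,"wz": 0,"jaw": -1},
    {"tx": 0.22,"ty": -0.63,"tz": 0,"wx": 0,"wy": 0,"wz": 0,"jaw": -1},
    {"tx": 0.28,"ty": -0.61,"tz": 0,"wx": 0,"wy": 0,"wz": 0,"jaw": -1},
    {"tx": 0.28,"ty": -0.61,"tz": 0,"wx": 0,"wy": 0,"wz": 0,"jaw": -1},
    {"tx": 0,"ty": 0,"tz": 0,"wx": 0,"wy": 0,"wz": 0,"jaw": -1}
  ]
}}

```text
time: 59.3
tool_pos: [574.0, 239.1, 223.1]
tcp_rot: [3.117, 1.569, 3.115]
contact_force: [-0.1, -0.1, -0.3]
grip_width: 0.6
```

Run:
```python
from h import *
go([574,241,223],Mt([0,0,-1],[1,0,0]))
im=imaging.capture("side"); crop("side",im,160,120,400,390,2.2,"s28")
```

```text
t 59.3 tcp [574.  239.1 223.1] w 0.6 F [-0.1 -0.1 -0.3] M [-0.04 -0.13  0.01] q [2.710e-01 5.410e-01 1.276e+00 1.000e-03 1.326e+00 2.730e-01]
shift cm (in current tool axes) [ 0.01  0.19 -0.  ]
rotvec [-0.0019 -0.0018 -0.    ]
```

View pics/s28.png

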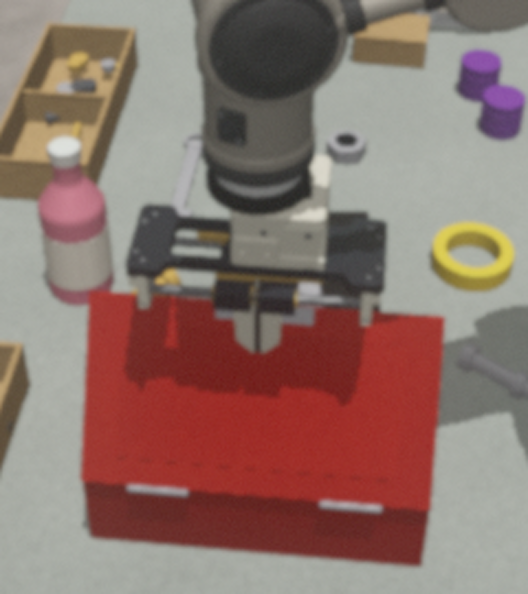

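Call:
{"method": "arm_command", "body": {
  "plan": [
    {"tx": 0.34,"ty": -0.58,"tz": 0,"wx": 0,"wy": 0,"wz": 0,"jaw": -1},
    {"tx": 0.34,"ty": -0.58,"tz": 0,"wx": 0,"wy": 0,"wz": 0,"jaw": -1},
    {"tx": 0.4,"ty": -0.55,"tz": 0,"wx": 0,"wy": 0,"wz": 0,"jaw": -1},
    {"tx": 0.4,"ty": -0.55,"tz": 0,"wx": 0,"wy": 0,"wz": 0,"jaw": -1},
    {"tx": 0.45,"ty": -0.5,"tz": 0,"wx": 0,"wy": 0,"wz": 0,"jaw": -1},
    {"tx": 0.45,"ty": -0.5,"tz": 0,"wx": 0,"wy": 0,"wz": 0,"jaw": -1},
    {"tx": 0.5,"ty": -0.46,"tz": 0,"wx": 0,"wy": 0,"wz": 0,"jaw": -1},
    {"tx": 0.5,"ty": -0.46,"tz": 0,"wx": 0,"wy": 0,"wz": 0,"jaw": -1},
    {"tx": 0.55,"ty": -0.41,"tz": 0,"wx": 0,"wy": 0,"wz": 0,"jaw": -1},
    {"tx": 0.55,"ty": -0.41,"tz": 0,"wx": 0,"wy": 0,"wz": 0,"jaw": -1},
    {"tx": 0.6,"ty": -0.35,"tz": 0,"wx": 0,"wy": 0,"wz": 0,"jaw": -1},
    {"tx": 0.6,"ty": -0.35,"tz": 0,"wx": 0,"wy": 0,"wz": 0,"jaw": -1},
    {"tx": 0,"ty": 0,"tz": 0,"wx": 0,"wy": 0,"wz": 0,"jaw": -1}
  ]
}}

```text
time: 60.65
tool_pos: [573.5, 182.5, 165.5]
tcp_rot: [3.073, 1.568, 3.072]
contact_force: [0.6, 0.5, 0.1]
grip_width: 0.2
```

Run:
```python
from h import *
go([574,183.8,166],Mt([0,0,-1],[1,0,0]))
im=imaging.capture("side"); crop("side",im,160,120,400,390,2.2,"s29")
```

```text
t 60.6 tcp [573.5 182.5 165.5] w 0.2 F [0.6 0.5 0.1] M [-0.06 -0.06  0.06] q [1.800e-01 5.550e-01 1.418e+00 1.000e-03 1.171e+00 1.820e-01]
shift cm (in current tool axes) [-0.05  0.13  0.05]
rotvec [-0.0015 -0.0029 -0.0002]
```

View pics/s29.png

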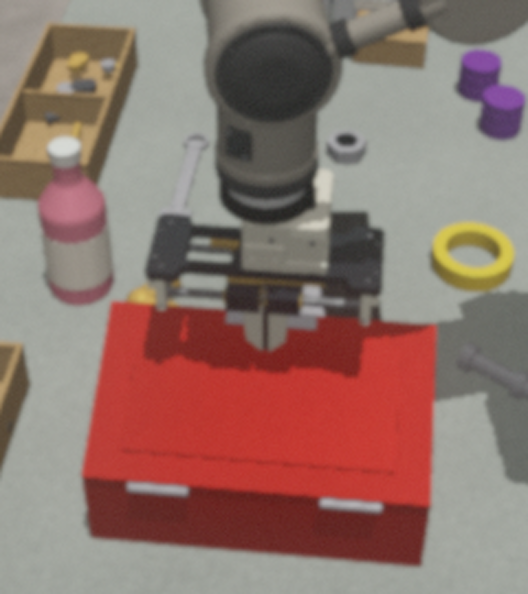

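Now θ≈0.4; down to nearly shut.

Call:
{"method": "arm_command", "body": {
  "plan": [
    {"tx": 0.62,"ty": -0.3,"tz": 0,"wx": 0,"wy": 0,"wz": 0,"jaw": -1},
    {"tx": 0.62,"ty": -0.3,"tz": 0,"wx": 0,"wy": 0,"wz": 0,"jaw": -1},
    {"tx": 0.65,"ty": -0.23,"tz": 0,"wx": 0,"wy": 0,"wz": 0,"jaw": -1},
    {"tx": 0.65,"ty": -0.23,"tz": 0,"wx": 0,"wy": 0,"wz": 0,"jaw": -1},
    {"tx": 0.65,"ty": -0.16,"tz": 0,"wx": 0,"wy": 0,"wz": 0,"jaw": -1},
    {"tx": 0.65,"ty": -0.16,"tz": 0,"wx": 0,"wy": 0,"wz": 0,"jaw": -1},
    {"tx": 0.5,"ty": -0.1,"tz": 0,"wx": 0,"wy": 0,"wz": 0,"jaw": -1},
    {"tx": 0.3,"ty": -0.1,"tz": 0,"wx": 0,"wy": 0,"wz": 0,"jaw": -1},
    {"tx": 0.2,"ty": 0,"tz": 0,"wx": 0,"wy": 0,"wz": 0,"jaw": -1},
    {"tx": 0.1,"ty": 0,"tz": 0,"wx": 0,"wy": 0,"wz": 0,"jaw": -1},
    {"tx": 0,"ty": 0,"tz": 0,"wx": 0,"wy": 0,"wz": 0,"jaw": -1}
  ]
}}

```text
time: 61.8
tool_pos: [573.9, 167.5, 117.3]
tcp_rot: [2.381, 1.57, 2.38]
contact_force: [0.1, 1.1, -0.1]
grip_width: 0.0
```

Call:
{"method": "arm_command", "body": {
  "plan": [
    {"tx": 0.2,"ty": 0,"tz": 0,"wx": 0,"wy": 0,"wz": 0,"jaw": -1},
    {"tx": 0.1,"ty": 0,"tz": 0,"wx": 0,"wy": 0,"wz": 0,"jaw": -1},
    {"tx": 0.1,"ty": 0,"tz": 0,"wx": 0,"wy": 0,"wz": 0,"jaw": -1},
    {"tx": 0,"ty": 0,"tz": 0,"wx": 0,"wy": 0,"wz": 0,"jaw": -1}
  ]
}}

```text
time: 62.2
tool_pos: [574.0, 167.5, 113.7]
tcp_rot: [1.978, 1.57, 1.977]
contact_force: [-1.2, -0.4, 4.9]
grip_width: 0.4
```

Call:
{"method": "arm_command", "body": {
  "plan": [
    {"tx": 0.08,"ty": 0,"tz": 0,"wx": 0,"wy": 0,"wz": 0,"jaw": -1},
    {"tx": 0,"ty": 0,"tz": 0,"wx": 0,"wy": 0,"wz": 0,"jaw": -1}
  ]
}}

```text
time: 62.4
tool_pos: [574.1, 167.5, 113.7]
tcp_rot: [1.467, 1.57, 1.466]
contact_force: [-1.7, -1.5, 9.9]
grip_width: 0.4
```

Call:
{"method": "arm_command", "body": {
  "plan": [
    {"tx": 0.1,"ty": 0,"tz": 0,"wx": 0,"wy": 0,"wz": 0,"jaw": -1},
    {"tx": 0,"ty": 0,"tz": 0,"wx": 0,"wy": 0,"wz": 0,"jaw": -1}
  ]
}}

```text
time: 62.6
tool_pos: [574.1, 167.5, 113.6]
tcp_rot: [0.981, 1.57, 0.98]
contact_force: [-4.5, -1.8, 15.3]
grip_width: 0.2
```

Call:
{"method": "arm_command", "body": {
  "plan": [
    {"tx": -0.5,"ty": 0,"tz": 0,"wx": 0,"wy": 0,"wz": 0,"jaw": -1},
    {"tx": -2,"ty": 0,"tz": 0,"wx": 0,"wy": 0,"wz": 0,"jaw": -1},
    {"tx": -3,"ty": 0,"tz": 0,"wx": 0,"wy": 0,"wz": 0,"jaw": -1},
    {"tx": -3,"ty": 0,"tz": 0,"wx": 0,"wy": 0,"wz": 0,"jaw": -1},
    {"tx": -3,"ty": 0,"tz": 0,"wx": 0,"wy": 0,"wz": 0,"jaw": -1},
    {"tx": -3,"ty": -2,"tz": 0,"wx": 0,"wy": 0,"wz": 0,"jaw": -1},
    {"tx": 0,"ty": -3,"tz": 0,"wx": 0,"wy": 0,"wz": 0,"jaw": -1},
    {"tx": 0,"ty": -3,"tz": 0,"wx": 0,"wy": 0,"wz": 0,"jaw": -1},
    {"tx": 0,"ty": -3,"tz": 0,"wx": 0,"wy": 0,"wz": 0,"jaw": -1},
    {"tx": 0,"ty": -3,"tz": 0,"wx": 0,"wy": 0,"wz": 0,"jaw": -1},
    {"tx": 0,"ty": -3,"tz": 0,"wx": 0,"wy": 0,"wz": 0,"jaw": -1},
    {"tx": 0,"ty": -3,"tz": 0,"wx": 0,"wy": 0,"wz": 0,"jaw": -1},
    {"tx": 0,"ty": -3,"tz": 0,"wx": 0,"wy": 0,"wz": 0,"jaw": -1},
    {"tx": 0,"ty": -3,"tz": 0,"wx": 0,"wy": 0,"wz": 0,"jaw": -1},
    {"tx": 0,"ty": -3,"tz": 0,"wx": 0,"wy": 0,"wz": 0,"jaw": -1},
    {"tx": 0,"ty": -3,"tz": 0,"wx": 0,"wy": 0,"wz": 0,"jaw": -1},
    {"tx": 0,"ty": 0,"tz": 0,"wx": 0,"wy": 0,"wz": 0,"jaw": -1}
  ]
}}

```text
time: 64.3
tool_pos: [573.5, -156.1, 255.6]
tcp_rot: [-3.097, 1.569, -3.102]
contact_force: [0.2, 0.0, -0.1]
grip_width: 0.4
```

Run:
```python
from h import *
st()
im=imaging.capture("side"); crop("side",im,190,180,420,380,3,"s30"); cv2.imwrite("pics/s30f.png",im)
im2=imaging.capture("top"); cv2.imwrite("pics/t30.png",im2)
a=cv2.imread("pics/side0.png"); d=cv2.absdiff(a,im).max(2)[260:380,190:370]; print("case region side diff vs start: mean %.2f max %d >40: %d"%(d.mean(),d.max(),(d>40).sum()))
a=cv2.imread("pics/top0.png"); d=cv2.absdiff(a,im2).max(2)[145:280,100:195]; print("top diff",d.mean(),d.max(),(d>40).sum())
```

```text
t 64.3 tcp [ 573.5 -156.1  255.6] w 0.4 F [ 0.2  0.  -0.1] M [-0.04 -0.11  0.01] q [-3.940e-01  4.670e-01  1.310e+00 -1.000e-03  1.366e+00 -3.890e-01]
case region side diff vs start: mean 3.47 max 64 >40: 311
top diff 2.111812865497076 5 0
```

View pics/s30.png

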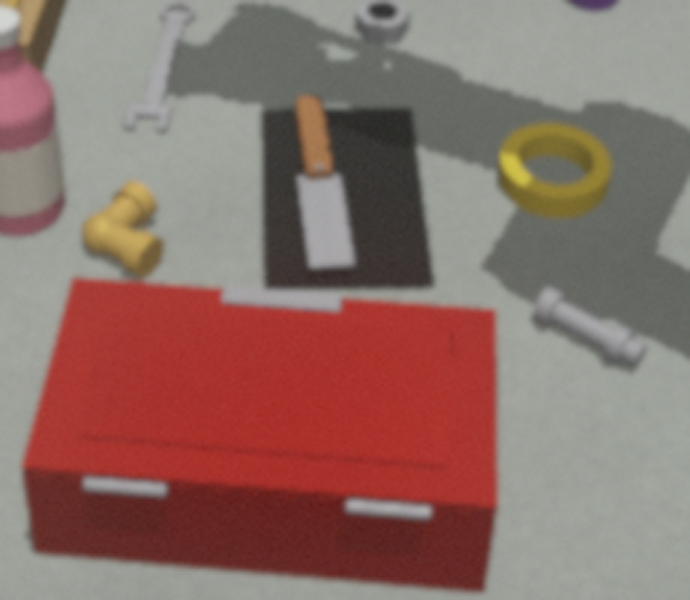

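View pics/t30.png

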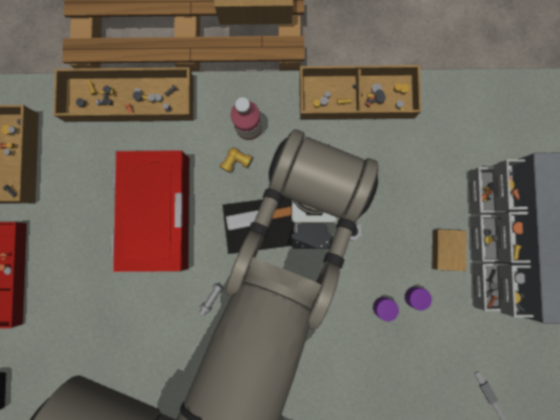

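Run:
```python
from plant import bot
print(bot.close_job())
```

```text
the job is handed in; nothing more can be done
None
```

The job is done and handed in at about 64 s of the 210 s allowed.

I levered the lid with the pry blade in the slot and swung it to about 1.70 rad, then laid the blade back on its mat. All four jars went upright into the case, each lowered until the wrist felt the floor. One 48 mm jar was knocked to beside the nut partway through; I found it again and picked it up there. With all four in, I pushed the lid shut with closed fingers.

**Last checks**
- **Lid:** pressing with about 15 N no longer moved it. The top picture of the case differs from the starting picture by at most 5 grey levels, so it looks fully shut.
- **Jars:** all four were seen standing in the case by the time the gripper rose from the last one. The final pictures show no black-capped jar left on the bench.
- **Pry blade:** it lies flat on the mat, a couple of millimetres from where it started.
- **Other things on the bench:** they look unmoved. I compared these by eye only. The final pictures don't show the nut clearly, but it had not moved when the jar beside it was lifted.
- **Disagreement:** the side picture of the case area still shows 311 pixels that differ clearly from the start. I put this down to shadows and the blade's small shift but did not check further.
- **Forces:** the wrist force stayed at 15 N or below in every reading I took.

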